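Load the filter magazine and balance it

ROBOT

A 6-joint arm with a two-finger parallel gripper is mounted at the origin on the work surface. World frame = base frame: x ahead of the robot, y to its left, z up, the work surface at z = 0. Lengths are in m, angles in rad, forces in N, time in s.
With the tool pointing down it reaches from about 0.35 to 0.85 m from the base axis. Payload 8.1 kg.
Tool frame: the origin (TCP) lies on the mounting face of the last link; the fingertips stand 186 mm ahead of it and the grasp point (between the pads) lies 167 mm ahead of it (grip_point_offset is the distance from the TCP to the grasp point, in m); z points along the fingers, y is the direction in which the jaws open and shut (so a half turn about z gives the same grasp; the last joint's range is limited). The gripper opens to 93 mm and grips with 3 to 60 N. Pads are 15 mm wide; open, the fingers measure 128 mm over their backs; the gripper's body (75 mm by 188 mm) begins 65 mm behind the grasp point.
Start: joints at [-1.416, 0.13, 1.488, -0, 1.523, -0.085], TCP at [0.143, -0.583, 0.405] pointing down, gripper open.
Joint ranges: [-2.96, 2.96], [-0.89, 2.26], [0.02, 2.5], [-1.34, 4.48], [0, 2.73], [-2.66, 2.66]. Speed limits (rad/s): [2.39, 2.39, 2.79, 3.14, 3.14, 3.14].

INTERFACE

Orientations are given as a rotation vector (axis times angle).
In Python, from plant import read_state, read_camera, close_job, grip_point_offset gives the robot as it stands.
- The arm moves only by the shell command python3 -m creep 'ROWS' [OPENING] [FORCE]. ROWS is JSON, a list of rows, each a list of 2 entries, a list of its own where there are three numbers: the shift along the tool's x, y, z in cm, then the turn, a rotation vector about the tool's x, y, z in degrees. In form: [[[tx, ty, tz], [rx, ry, rz]], ...]. A call has 1 to 12 rows; each row shifts and turns the commanded pose from where the row before left it, along the tool's axes as they then stand; what a row does not reach is not made up. A row lasts 1/12 s, in which the tool goes at most 41.7 mm and 7.16 degrees, less where a joint would pass 70% of its speed; a pose out of reach is approached as far as the arm can. A call is refused whole if a number of a shift passes 4.17 or a number of a turn 7.16, either way. A call with a gripper value outside its range is refused whole. OPENING is the opening in per cent of the stroke, from 0 (shut) to 100 (fully open), set as the call begins (- or left out, the last holds). The fingers move at their own pace and stop on an object; FORCE is the grip in N (left out, the last holds). Time passes only in rows, so rows that do not move let the fingers close. It gives the time, the measured TCP pose, the force and the opening at its end, in the units of the state.
- read_state(): the state, without advancing time (a new reading comes with each control period).
- read_camera(name): name is "scene" or "top" or "wrist"; returns a dict with "img" (480x640x3 uint8, red, green, blue), "K" (3x3 intrinsics, pixels), "T" (4x4, takes a point from camera to world coordinates). Camera axes: x right, y down, z forward; pixel columns grow to the right and rows downward; lengths in m; the calibration is good to about 2 mm. A picture is of the moment at which its call begins. There is no depth.
- close_job(): hands the job in, once; it reports no verdict.
The state is a dict: "t": time; "q": joint angles; "dq": joint speeds; "joint_torque": joint torques, N m; "tool_pos": TCP position; "orientation": TCP orientation; "force": force on the tool from outside, world axes, zero at the start; "wrist_torque": the same for the moment, N m; "opening": finger opening in m.
Only numpy, scipy, OpenCV 4.12 (cv2) and the standard library are available. Lean on these libraries where they do the work, as an engineer would, in place of code of your own. Each camera call takes 0.05 s, during which the arm holds its last target.

TASK

Slide every glass filter carrier on the bench fully home into the filter changer's magazine, disc first with its tail sticking out of the front: thick ones in the two wide lower slots, thin ones in the two narrow upper slots, one to a slot. Once all the carriers are in, slide the three slotted weights sideways onto the counterbalance stem, resting one on another, each slot turned at least a quarter turn away from the other two. Leave the spray can, tape and pliers where they are.

Things in the scene. Friction and masses are not known exactly. Their poses are not given: they have to be found in the camera images.
- changer: Filter changer, fixed to the bench: grey base plate 12 mm thick (x -48 to 72, y -63 to 223 mm) carrying an aluminium magazine block with four slots in its front and, beside it, the counterbalance stem. Origin on the bench under the magazine; x points INTO the open front, y to the stem, z up.
- magazine (a point): Bench-level point under the magazine's centre; axes as the changer. Block 92 mm wide (y), 150 mm tall, front face at x = -38 mm, motor box behind it to x = 71 mm. Each slot is level, 80 mm wide, with a back wall at x = 38 mm: a disc fully home has its centre at x = 0 to 2 mm, its fin at about -100 mm. Loaded fins stand one above another: a filled higher slot blocks a lower fin from above; its end can still be pushed.
- slot1 (a point): The lower wide slot, for a thick carrier: middle of its floor's front edge, 30 mm above the bench (38 mm in front of the magazine's centre). Opening 18 mm high, 80 mm wide; solid metal between the slots. Axes as the changer.
- slot2 (a point): The upper wide slot, for a thick carrier: middle of its floor's front edge, 66 mm above the bench (38 mm in front of the magazine's centre). Opening 18 mm high, 80 mm wide; solid metal between the slots. Axes as the changer.
- slot3 (a point): The lower narrow slot, for a thin carrier: middle of its floor's front edge, 102 mm above the bench (38 mm in front of the magazine's centre). Opening 10 mm high, 80 mm wide; solid metal between the slots. Axes as the changer.
- slot4 (a point): The upper narrow slot, for a thin carrier: middle of its floor's front edge, 132 mm above the bench (38 mm in front of the magazine's centre). Opening 10 mm high, 80 mm wide; solid metal between the slots. Axes as the changer.
- stem (a point): Counterbalance stem: upright steel rod 8 mm thick with a black head 18 mm across, so weights go on only from the side. This point: rod's axis at the top of the round seat (32 mm across), 30 mm above the bench, 170 mm from the magazine point along y; axes as the changer. Bare rod from the seat up to 54 mm, then the head (54 to 60 mm above the seat).
- thick1_grip (a point): Thick filter carrier 1 (may be absent): glass disc in an aluminium rim, 72 mm across, 12 mm thick, with a tail 12 mm wide, 4 mm thick ending in an upright grey grip fin (28 mm along the tail, 12 wide, 22 tall), undersides level, 130 g, mostly disc. Point: fin's centre, 11 mm above the underside, 100 mm from the disc centre; x points along the tail to the disc, z up.
- thick1_disc (a point): Thick filter carrier 1: centre of its disc, half-way up (6 mm above the underside); same axes as the fin point. Pinched by the fin across the tail, the disc hangs out level ahead of the fingers.
- thick2_grip (a point): Thick filter carrier 2 (may be absent): glass disc in an aluminium rim, 72 mm across, 12 mm thick, with a tail 12 mm wide, 4 mm thick ending in an upright grey grip fin (28 mm along the tail, 12 wide, 22 tall), undersides level, 130 g, mostly disc. Point: fin's centre, 11 mm above the underside, 100 mm from the disc centre; x points along the tail to the disc, z up.
- thick2_disc (a point): Thick filter carrier 2: centre of its disc, half-way up (6 mm above the underside); same axes as the fin point. Pinched by the fin across the tail, the disc hangs out level ahead of the fingers.
- thin1_grip (a point): Thin filter carrier 1 (may be absent): glass disc in an aluminium rim, 72 mm across, 4 mm thick, with a tail 12 mm wide, 4 mm thick ending in an upright grey grip fin (28 mm along the tail, 12 wide, 22 tall), undersides level, 80 g, mostly disc. Point: fin's centre, 11 mm above the underside, 100 mm from the disc centre; x points along the tail to the disc, z up.
- thin1_disc (a point): Thin filter carrier 1: centre of its disc, half-way up (2 mm above the underside); same axes as the fin point. Pinched by the fin across the tail, the disc hangs out level ahead of the fingers.
- thin2_grip (a point): Thin filter carrier 2 (may be absent): glass disc in an aluminium rim, 72 mm across, 4 mm thick, with a tail 12 mm wide, 4 mm thick ending in an upright grey grip fin (28 mm along the tail, 12 wide, 22 tall), undersides level, 80 g, mostly disc. Point: fin's centre, 11 mm above the underside, 100 mm from the disc centre; x points along the tail to the disc, z up.
- thin2_disc (a point): Thin filter carrier 2: centre of its disc, half-way up (2 mm above the underside); same axes as the fin point. Pinched by the fin across the tail, the disc hangs out level ahead of the fingers.
- weight1_center (a point): Slotted steel balance weight 1: disc 54 mm across with two flat sides 50 mm apart (at y = -25 and 25 mm, each 22 mm long), 14 mm thick, 200 g give or take. A slot 12 mm wide runs from the rim at +x to 6 mm past the centre. This point: the disc's centre, half-way up (7 mm); x points out of the slot's mouth, z up.
- weight1_mouth (a point): Balance weight 1: middle of the slot's mouth at the rim, 27 mm from its centre along x.
- weight2_center (a point): Slotted steel balance weight 2: disc 54 mm across with two flat sides 50 mm apart (at y = -25 and 25 mm, each 22 mm long), 14 mm thick, 200 g give or take. A slot 12 mm wide runs from the rim at +x to 6 mm past the centre. This point: the disc's centre, half-way up (7 mm); x points out of the slot's mouth, z up.
- weight2_mouth (a point): Balance weight 2: middle of the slot's mouth at the rim, 27 mm from its centre along x.
- weight3_center (a point): Slotted steel balance weight 3: disc 54 mm across with two flat sides 50 mm apart (at y = -25 and 25 mm, each 22 mm long), 14 mm thick, 200 g give or take. A slot 12 mm wide runs from the rim at +x to 6 mm past the centre. This point: the disc's centre, half-way up (7 mm); x points out of the slot's mouth, z up.
- weight3_mouth (a point): Balance weight 3: middle of the slot's mouth at the rim, 27 mm from its centre along x.
- spray_can: Grey spray can, 52 mm across, 150 mm tall; origin under its centre. Leave alone.
- tape_roll: Yellow roll of tape, 100 mm across, 24 mm tall, lying flat; origin under its centre. Leave alone.
- pliers: Blue-handled pliers lying flat, about 155 mm long; origin near the middle. Leave alone.
There are look-alikes about, which are no part of the job. What is shaped like the part that bears weight1_center but purple is not meant.

How it is judged:
By the outcome, as a careful person would: the job done as asked, in the order asked, and still so for the second after the job is handed in, with the robot touching nothing.
Of thick1, thick2, thin1, thin2 only 3 to 4 are there at a start; the rules pass over those that are not, and their reading is None.
At some moment in a run one of thick1, thick2, thin1, thin2 may be knocked a few centimetres aside while the robot is not near it.
It also fails if it takes over 208 s, if anything falls off the work surface, if the arm or the gripper's body presses on something with over 40 N, if the wrist force passes 120 N, or if a joint passes its speed limit or range.

## Working session

There is one attempt and no reset: what is moved stays moved. The work goes in short steps, Python scripts to look and compute and a shell command to move; the robot and the scene stay as the last step left them, time stands still between calls to the robot, and variables do not carry over. Pictures are saved under pics/ and viewed, and the job is handed in when it is done.

```bash
ls; mkdir -p pics
python3 - <<'E'
from plant import *
import cv2,numpy as np
print(read_state(), grip_point_offset)
for n in ["scene","top","wrist"]:
    c=read_camera(n); print(n,c["K"].tolist(),np.round(c["T"],4).tolist())
    cv2.imwrite(f"pics/{n}0.png",c["img"][:,:,::-1])
E
```

```text
pics
{'t': 0.0, 'q': array([-1.41638204e+00,  1.31176837e-01,  1.48925305e+00,  4.33790585e-05,
        1.52298279e+00, -8.54151029e-02]), 'dq': array([-0.00128593, -0.00018498,  0.00019185,  0.0001551 , -0.0007078 ,
       -0.00037466]), 'joint_torque': array([-3.24246803e-04, -5.59849334e+01, -4.91752231e+01,  7.67655065e-02,
        3.54820210e-02, -1.76027061e-04]), 'tool_pos': array([ 0.14250958, -0.58260649,  0.40369217]), 'orientation': array([-3.11722542e+00, -3.75599850e-01,  3.05749573e-05]), 'force': array([-0.8118602 , -0.22754404, -0.38116132]), 'wrist_torque': array([-0.00740374,  0.0788706 ,  0.01968375]), 'opening': 0.09313907172469088} 0.1673
scene [[536.890926485195, 0.0, 318.3310174176742], [0.0, 536.890926485195, 235.77732987084372], [0.0, 0.0, 1.0]] [[0.8247, 0.474, -0.3087, 0.8838], [0.5655, -0.7022, 0.4325, -0.4801], [-0.0118, -0.5313, -0.8471, 1.0093], [0.0, 0.0, 0.0, 1.0]]
top [[536.8090044414943, 0.0, 320.3557263507596], [0.0, 536.8090044414943, 239.7918587694878], [0.0, 0.0, 1.0]] [[0.0125, -0.9911, 0.1324, 0.3857], [-0.9999, -0.0129, -0.0025, -0.0217], [0.0041, -0.1323, -0.9912, 1.2901], [0.0, 0.0, 0.0, 1.0]]
wrist [[335.59155407689195, 0.0, 316.64036933608446], [0.0, 335.59155407689195, 241.12503703778057], [0.0, 0.0, 1.0]] [[0.2378, -0.9391, -0.2479, 0.2098], [-0.9713, -0.2307, -0.0581, -0.5658], [-0.0026, 0.2546, -0.967, 0.3829], [0.0, 0.0, 0.0, 1.0]]
```

View pics/top0.png

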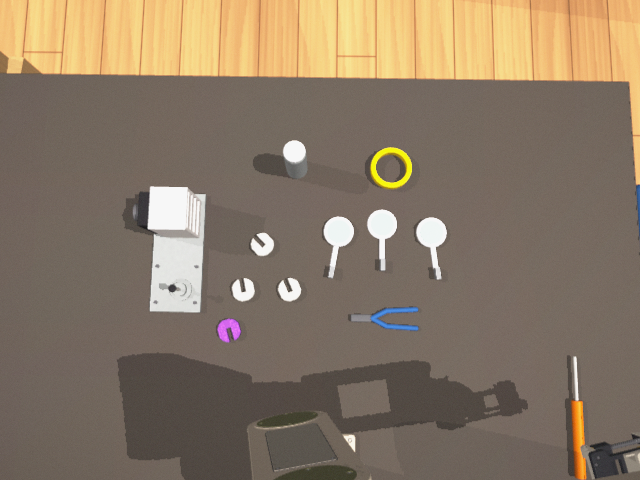

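View pics/scene0.png

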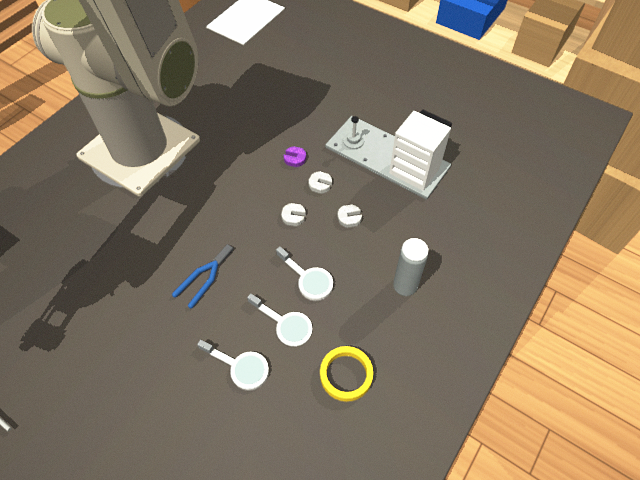

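View pics/wrist0.png

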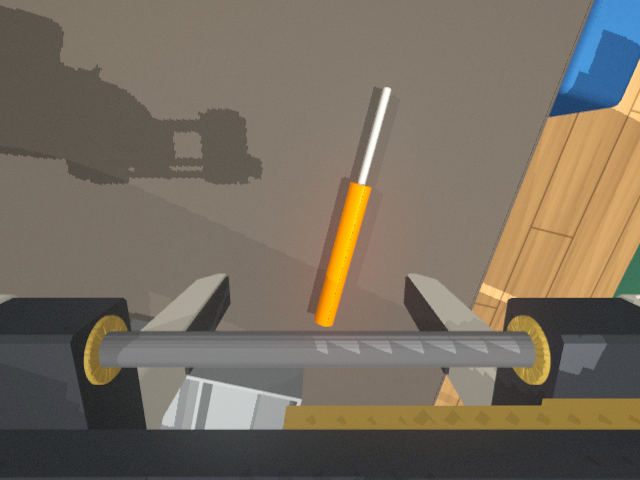

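The top view shows three carriers (discs at ~(339,231), (382,224) and (431,232)), three steel weights at (262,244), (243,290) and (290,290), and the purple look-alike at (229,330). The changer is on the left, with its slots facing right (world -y). Next I'll enlarge crops to measure from.

Run:
```python
import cv2
t=cv2.imread("pics/top0.png"); s=cv2.imread("pics/scene0.png")
cv2.imwrite("pics/t_a.png",cv2.resize(t[180:350,130:310],None,fx=3.5,fy=3.5,interpolation=cv2.INTER_CUBIC))
cv2.imwrite("pics/t_b.png",cv2.resize(t[200:290,310:460],None,fx=5,fy=5,interpolation=cv2.INTER_CUBIC))
cv2.imwrite("pics/s_a.png",cv2.resize(s[100:240,270:460],None,fx=4.2,fy=4.2,interpolation=cv2.INTER_CUBIC))
cv2.imwrite("pics/s_b.png",cv2.resize(s[235:400,190:345],None,fx=3.6,fy=3.6,interpolation=cv2.INTER_CUBIC))
```

```text
(no output)
```

View pics/t_a.png

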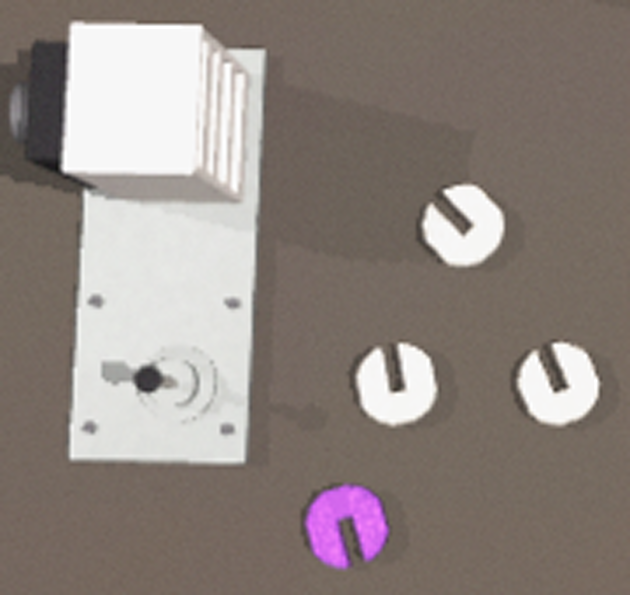

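View pics/t_b.png

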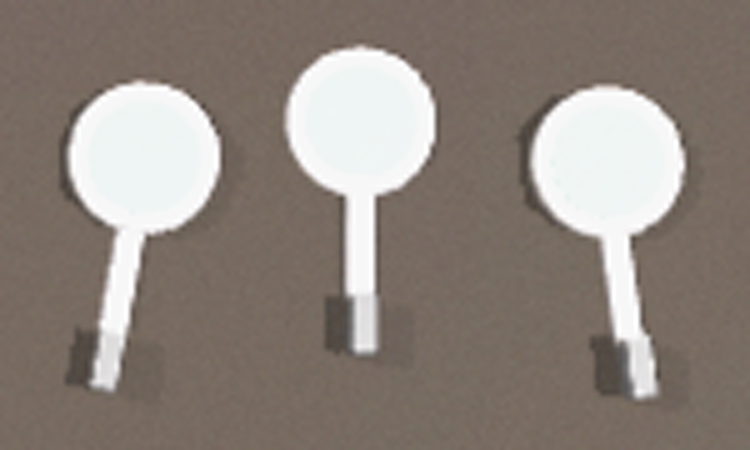

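View pics/s_a.png

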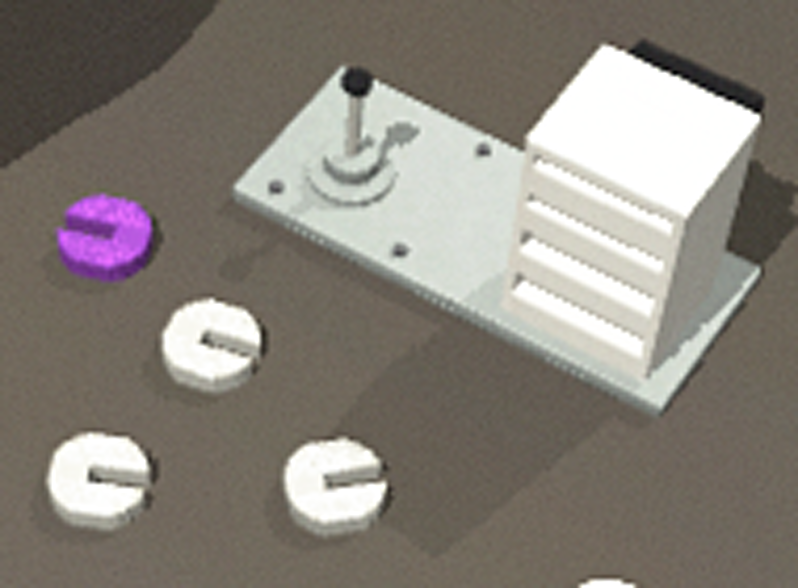

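View pics/s_b.png

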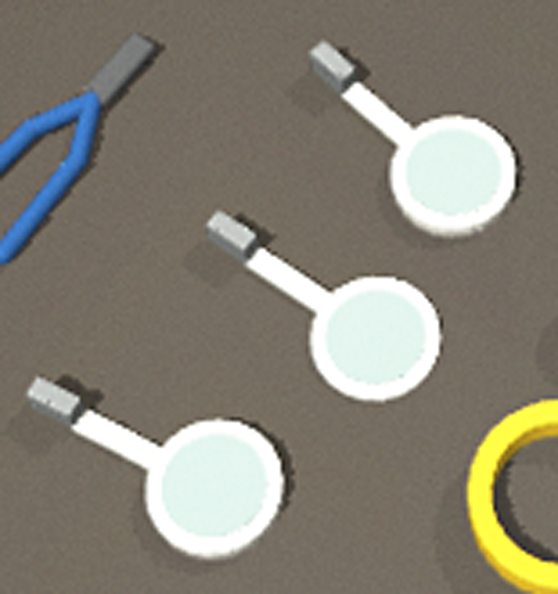

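Named candidates: the weight-shaped things in the top view are steel-white at (262,244), (243,290) and (290,290), and purple at (229,330). Purple is excluded by the text and the crop confirms its colour, so the three white ones are the weights. Next: triangulate, starting with disc heights to sort thick from thin.

```bash
cat > vis.py <<'E'
import cv2,numpy as np
from plant import *
from scipy.spatial.transform import Rotation as R
def ray(c,uv):
    uv=np.asarray(uv,float); d=np.linalg.inv(c["K"])@np.array([uv[0],uv[1],1.]); T=np.asarray(c["T"])
    return T[:3,3],T[:3,:3]@d
def plane(c,uv,z):
    o,d=ray(c,uv); return o+d*(z-o[2])/d[2]
def tri(c1,u1,c2,u2):
    o1,d1=ray(c1,u1);o2,d2=ray(c2,u2);d1=d1/np.linalg.norm(d1);d2=d2/np.linalg.norm(d2)
    A=np.c_[d1,-d2]; s=np.linalg.lstsq(A,o2-o1,rcond=None)[0]
    p,q=o1+s[0]*d1,o2+s[1]*d2; return (p+q)/2,np.linalg.norm(p-q)
def proj(c,p):
    T=np.asarray(c["T"]); x=T[:3,:3].T@(np.asarray(p)-T[:3,3]); y=c["K"]@x; return y[:2]/y[2]
def white(img,thr=150,roi=None):
    hsv=cv2.cvtColor(img,cv2.COLOR_RGB2HSV)
    m=((hsv[...,2]>thr)&(hsv[...,1]<70)).astype(np.uint8)
    return m
def blobs(m,lo,hi):
    n,l,s,ce=cv2.connectedComponentsWithStats(m)
    return [(i,s[i],ce[i]) for i in range(1,n) if lo<s[i][4]<hi],l
E
python3 - <<'E'
from vis import *
T=read_camera("top");S=read_camera("scene")
for n,c,k in(("top",T,9),("scene",S,9)):
    m=white(c["img"]); b,l=blobs(m,80,4000)
    for i,s,ce in b:
        mm=(l==i).astype(np.uint8); 
        o=cv2.morphologyEx(mm,cv2.MORPH_OPEN,cv2.getStructuringElement(cv2.MORPH_ELLIPSE,(k,k)))
        cs=cv2.findContours(o,cv2.RETR_EXTERNAL,cv2.CHAIN_APPROX_NONE)[0]
        if not cs: continue
        q=max(cs,key=cv2.contourArea); 
        if len(q)<6: continue
        h=cv2.convexHull(q); e=cv2.fitEllipse(q)
        print(n,s,np.round(ce,1),"ell",np.round(e[0],2),np.round(e[1],1))
E
```

```text
top [283 140  23  24 430] [294.1 151.3] ell [294.14 151.27] [22.  22.8]
top [367 209  30  62 899] [381.7 229.7] ell [381.65 224.01] [29.4 29.6]
top [324 216  30  62 922] [337.3 237. ] ell [338.38 231.21] [29.4 30.4]
top [416 217  31  63 933] [431.9 238.1] ell [431.07 232.16] [29.6 30.5]
top [251 233  23  23 367] [262.4 244.5] ell [262.99 245.02] [18.8 22.6]
top [232 278  23  24 379] [243.  290.1] ell [243.12 291.04] [18.8 23.1]
top [278 278  23  24 373] [289.4 290. ] ell [289.58 290.93] [19.  22.9]
top [343 434  13  18 140] [350.3 440.3] ell [350.24 438.74] [ 9.3 10.5]
scene [  32    0   75   94 2406] [65.4 50.2] ell [67.3  53.53] [29.9 91.8]
scene [ 206    0   79   45 1988] [244.6  18.9] ell [244.44  19.36] [37.2 67.8]
scene [  76  113  123   83 3076] [137.9 157.8] ell [136.44 150.18] [66.4 98.5]
scene [308 171  24  22 378] [319.5 181.4] ell [318.82 180.85] [18.4 22.5]
scene [281 203  25  23 408] [292.5 213.4] ell [291.61 213.21] [19.8 22.6]
scene [337 204  25  23 390] [348.6 214.6] ell [347.91 214.54] [19.9 21.5]
scene [401 238  28  27 572] [414.2 250.6] ell [414.17 250.53] [25.4 26.6]
scene [ 285  258   48   43 1056] [312.5 280.9] ell [314.87 282.92] [32.7 35. ]
scene [ 258  304   55   43 1169] [290.3 326.2] ell [293.57 328.5 ] [34. 36.]
scene [ 210  349   59   41 1341] [245.4 368.3] ell [248.55 369.91] [37.4 38.8]
```

Run:
```python
from vis import *
T=read_camera("top");S=read_camera("scene")
def glass(c,boxes):
    out=[]
    for (u,v) in boxes:
        im=c["img"].astype(int); m=((im[...,1]-im[...,0]>6)&(im[...,1]>150)).astype(np.uint8)
        z=np.zeros_like(m); z[v-20:v+20,u-20:u+20]=m[v-20:v+20,u-20:u+20]
        z=cv2.morphologyEx(z,cv2.MORPH_OPEN,np.ones((3,3),np.uint8))
        q=max(cv2.findContours(z,cv2.RETR_EXTERNAL,cv2.CHAIN_APPROX_NONE)[0],key=cv2.contourArea); e=cv2.fitEllipse(q); out.append(e); print(np.round(e[0],2),np.round(e[1],1))
    return out
a=glass(T,[(338,231),(382,224),(431,232)]);b=glass(S,[(315,283),(294,328),(249,370)])
for x,y in zip(a,b): print(np.round(tri(T,x[0],S,y[0]),4) if 0 else tri(T,x[0],S,y[0]))
# weights: hull of top
```

```text
[335.5  225.63] [ 7.6 10.2]Traceback (most recent call last):
  File "<stdin>", line 11, in <module>
  File "<stdin>", line 9, in glass
ValueError: max() iterable argument is empty
```

Run:
```python
import cv2
t=cv2.imread("pics/top0.png"); s=cv2.imread("pics/scene0.png")
cv2.imwrite("pics/s_c.png",cv2.resize(s[100:180,315:460],None,fx=5.5,fy=5.5,interpolation=cv2.INTER_CUBIC))
cv2.imwrite("pics/t_c.png",cv2.resize(t[180:320,130:215],None,fx=4.2,fy=4.2,interpolation=cv2.INTER_CUBIC))
cv2.imwrite("pics/s_d.png",cv2.resize(s[255:390,200:340],None,fx=4.4,fy=4.4,interpolation=cv2.INTER_CUBIC))
```

```text
(no output)
```

View pics/s_c.png

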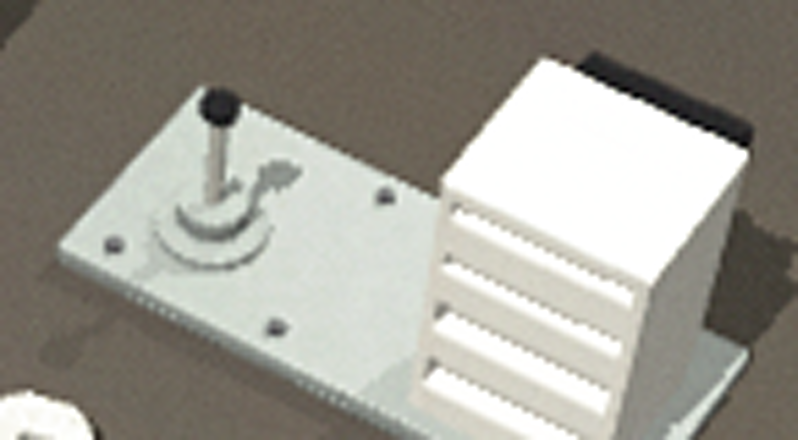

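View pics/t_c.png

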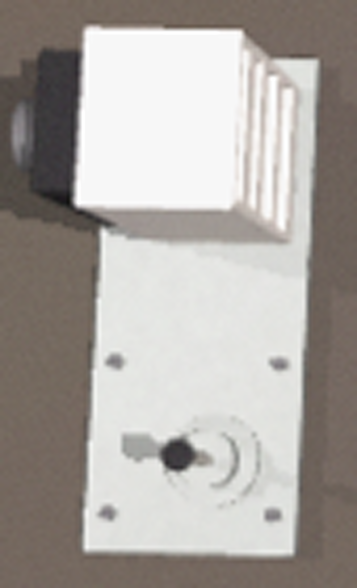

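View pics/s_d.png

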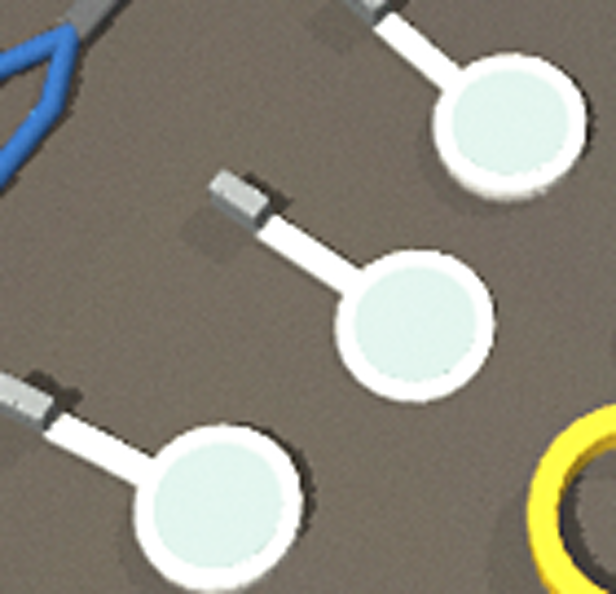

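The changer crops show the stem head, the base plate corners and the slots. In the scene crop, the outer two discs cast a rim shadow and show a rim wall (thick) and the middle one doesn't (thin). Next I'll check this against heights.

Run:
```python
from vis import *
T=read_camera("top");S=read_camera("scene")
im=S["img"].astype(int); 
b=[]
for (u,v) in [(315,283),(294,328),(249,370)]:
    m=((im[...,1]-im[...,0]>4)&(im[...,1]>150)).astype(np.uint8)
    z=np.zeros_like(m); z[v-22:v+22,u-22:u+22]=m[v-22:v+22,u-22:u+22]
    q=max(cv2.findContours(z,cv2.RETR_EXTERNAL,cv2.CHAIN_APPROX_NONE)[0],key=cv2.contourArea); e=cv2.fitEllipse(cv2.convexHull(q)); b.append(e[0]); print(np.round(e[0],2),np.round(e[1],1))
a=[(338.38,231.21),(381.65,224.01),(431.07,232.16)]
for x,y in zip(a,b): 
    p,r=tri(T,x,S,y); print("disc",np.round(p,4),round(r,4))
# weights centroid top / scene
for x,y in [((262.4,244.5),(348.6,214.6)),((243,290.1),(319.5,181.4)),((289.4,290),(292.5,213.4))]:
    p,r=tri(T,x,S,y); print("wt",np.round(p,4),round(r,4))
# changer: plate corners (top face z 12), head
o=(130,180);k=4.2; so=(315,100);sk=5.5
f=lambda p:((p[0]+.5)/k-.5+o[0],(p[1]+.5)/k-.5+o[1]); g=lambda p:((p[0]+.5)/sk-.5+so[0],(p[1]+.5)/sk-.5+so[1])
P={"plateNearFront":((295,553),(60,248)),"plateNearBack":((84,551),(200,88)),"head":((178,453),(220,107)),
"blkNF":((239,209),(441,185)),"blkFF":((240,30),(655,282)),"blkFB":((84,28),(748,155)),"hole1":((108,513),(219*0+386*0+114,245)) ,
"hole2":((279,364),(276,328)),"hole3":((115,361),(385,197)),"hole4":((272,515),(114,245))}
for n,(x,y) in P.items():
    p,r=tri(T,f(x),S,g(y)); print(n,np.round(p,4),round(r,4), np.round(f(x),1),np.round(g(y),1))
```

```text
[315.47 282.31] [24. 27.]
[293.94 328.12] [26.2 27.9]
[249.12 369.4 ] [28.1 30.2]
disc [ 0.5787 -0.0676  0.009 ] 0.0014
disc [ 0.5989 -0.1731  0.0011] 0.0013
disc [ 0.5794 -0.2914  0.0087] 0.0015
wt [0.5438 0.1146 0.0095] 0.001
wt [0.4343 0.1584 0.0054] 0.0012
wt [0.4359 0.0478 0.0071] 0.0013
plateNearFront [0.3833 0.2586 0.0082] 0.0019 [199.9 311.3] [325.5 144.7]
plateNearBack [0.3825 0.377  0.0078] 0.0008 [149.6 310.8] [351.  115.6]
head [0.4349 0.3055 0.0861] 0.0005 [172.  287.5] [354.6 119. ]
blkNF [0.5582 0.2644 0.1482] 0.003 [186.5 229.4] [394.8 133.2]
blkFF [0.6512 0.2676 0.148 ] 0.0013 [186.8 186.8] [433.7 150.9]
blkFB [0.6508 0.3481 0.1465] 0.0005 [149.6 186.3] [450.6 127.8]
hole1 [ 0.3832  0.3623 -0.0702] 0.0651 [155.3 301.8] [335.3 144.1]
hole2 [0.4893 0.2713 0.0108] 0.0011 [196.  266.3] [364.8 159.2]
hole3 [0.4897 0.3644 0.0104] 0.0006 [157.  265.6] [384.6 135.4]
hole4 [0.4041 0.2715 0.0112] 0.0012 [194.4 302.2] [335.3 144.1]
```

The discs stand at 9, 1 and 9 mm measured, with a bias of about -3 mm on every point. So the outer two are thick (12 mm), the middle one is thin (4 mm), and three carriers are present. The changer is turned about 90°, with the magazine at ≈(0.605, 0.304) and the stem at ≈(0.435, 0.305). The distances match: 170 mm between them and a 93 mm block. Now I'll work out the fins.

```bash
cat >> vis.py <<'E'
def tp():
    s=read_state(); Rm=R.from_rotvec(s["orientation"]).as_matrix(); return s,np.array(s["tool_pos"]),Rm
def need(target_grip,yaw):
    """shift (cm, tool axes) and turn (deg about tool z) to bring grasp point to target with tool down, tool x at yaw deg"""
    s,p,Rm=tp(); g=p+Rm[:,2]*grip_point_offset
    y=np.radians(yaw); Rt=np.c_[[np.cos(y),np.sin(y),0],[np.sin(y),-np.cos(y),0],[0,0,-1]]
    rv=np.degrees(R.from_matrix(Rm.T@Rt).as_rotvec()); tt=np.asarray(target_grip)-Rt[:,2]*grip_point_offset
    cur=np.degrees(np.arctan2(Rm[1,0],Rm[0,0]))
    print("t",round(s["t"],2),"grip",np.round(g,4),"yaw",round(cur,2),"tilt",np.round(Rm[:,2],4),"q6",round(np.degrees(s["q"][5]),1))
    print(" need shift cm (tool now)",np.round(Rm.T@(tt-p)*100,2)," (tool axes after turn)",np.round(Rt.T@(tt-p)*100,2)," turn deg",np.round(rv,2), "F",np.round(s["force"],1),"op",round(s["opening"],4))
E
python3 - <<'E'
from vis import *
T=read_camera("top")
for n,d,f,h in [("L",(338.38,231.21),(331.3,272.3),.012),("M",(381.65,224.01),(382.9,264.5),.004),("R",(431.07,232.16),(438.3,273.9),.012)]:
    a=plane(T,d,h)[:2];b=plane(T,f,.022)[:2];v=a-b
    print(n,np.round(a,4),np.round(b,4),round(np.linalg.norm(v),4),"dir",round(np.degrees(np.arctan2(v[1],v[0])),1))
s,p,Rm=tp(); c=read_camera("wrist"); TT=np.array(c["T"]); print(np.round(Rm.T@(TT[:3,3]-p),4)); print(np.round(Rm.T@TT[:3,:3],3))
need([.485,-.275,.20],0)
E
```

```text
L [ 0.5778 -0.068 ] [ 0.4778 -0.0517] 0.1013 dir -9.3
M [ 0.598  -0.1732] [ 0.4979 -0.1738] 0.1001 dir 0.3
R [ 0.5784 -0.2913] [ 0.4773 -0.3048] 0.102 dir 7.6
[ 0.0694 -0.0004  0.0209]
[[ 0.    -0.967 -0.255]
 [ 1.     0.001 -0.001]
 [ 0.001 -0.255  0.967]]
t 0.55 grip [ 0.1425 -0.5828  0.2374] yaw 13.74 tilt [ 0. -0. -1.] q6 -4.9
 need shift cm (tool now) [ 40.58 -21.77   3.74]  (tool axes after turn) [ 34.25 -30.78   3.74]  turn deg [ 0.   -0.   13.74] F [ 0.9 -0.2 -0.4] op 0.0929
```

Run:
```python
from vis import *
need([.479,-.3045,.12],7.6)
```

```text
t 0.55 grip [ 0.1425 -0.5828  0.2374] yaw 13.74 tilt [ 0. -0. -1.] q6 -4.9
 need shift cm (tool now) [ 39.29 -19.05  11.74]  (tool axes after turn) [ 37.03 -23.14  11.74]  turn deg [ 0.   -0.    6.14] F [ 0.9 -0.2 -0.4] op 0.0929
```

```bash
python3 -m creep '[[[3.27,-1.59,0.98],[0,0,0]],[[3.27,-1.59,0.98],[0,0,0]],[[3.27,-1.59,0.98],[0,0,0]],[[3.27,-1.59,0.98],[0,0,0]],[[3.27,-1.59,0.98],[0,0,0]],[[3.27,-1.59,0.98],[0,0,0]],[[3.27,-1.59,0.98],[0,0,0]],[[3.27,-1.59,0.98],[0,0,0]],[[3.27,-1.59,0.98],[0,0,0]],[[3.27,-1.59,0.98],[0,0,0]],[[3.27,-1.59,0.98],[0,0,0]],[[3.27,-1.59,0.98],[0,0,6.1]]]' 45 30; python3 -m creep '[[[0,0,0],[0,0,0]],[[0,0,0],[0,0,0]]]'
python3 - <<'E'
from vis import *
need([.479,-.3045,.12],7.6)
c=read_camera("wrist"); cv2.imwrite("pics/w1.png",c["img"][:,:,::-1])
c=read_camera("top"); cv2.imwrite("pics/t1.png",c["img"][:,:,::-1])
E
```

```text
t: 1.55
tool_pos: [0.4796, -0.3029, 0.287]
orientation: [3.134, 0.212, 0.001]
force: [0.0, -0.6, 0.8]
opening: 0.0419
t: 1.72
tool_pos: [0.4794, -0.3026, 0.2863]
orientation: [-3.133, -0.215, 0.002]
force: [-0.0, -0.1, -0.6]
opening: 0.0421
t 1.72 grip [ 0.4792 -0.3024  0.119 ] yaw 7.85 tilt [-0.0013  0.001  -1.    ] q6 44.7
 need shift cm (tool now) [-0.06  0.18 -0.1 ]  (tool axes after turn) [-0.06  0.18 -0.1 ]  turn deg [-0.06  0.06  0.25] F [-0.  -0.1 -0.6] op 0.0421
```

View pics/w1.png

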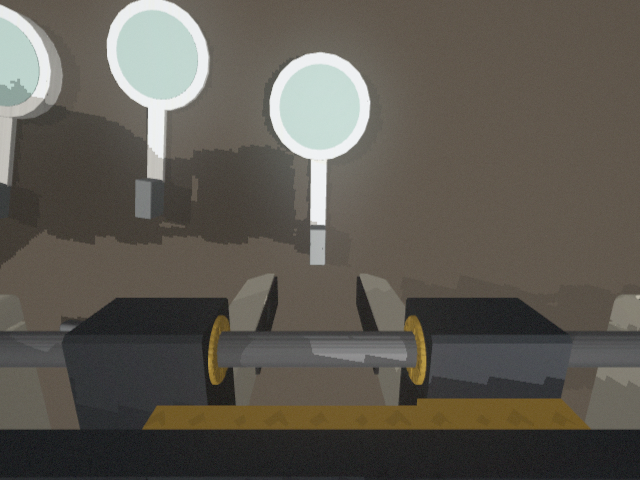

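```bash
cat >> vis.py <<'E'
def carriers(c,hs=None):
    """discs: rim ellipse + axis line of tail/fin. returns list of (disc uv, axes, area)"""
    m=white(c["img"],120); 
    o=cv2.morphologyEx(m,cv2.MORPH_CLOSE,np.ones((3,3),np.uint8))
    cs,_=cv2.findContours(o,cv2.RETR_EXTERNAL,cv2.CHAIN_APPROX_NONE)
    return o,cs
E
python3 - <<'E'
from vis import *
c=read_camera("wrist"); img=c["img"]
cv2.imwrite("pics/w1z.png",cv2.resize(img[195:280,280:360,::-1],None,fx=7,fy=7,interpolation=cv2.INTER_NEAREST))
g=cv2.cvtColor(img,cv2.COLOR_RGB2GRAY); z=np.zeros_like(g); z[40:172,262:378]=(g[40:172,262:378]>140)
z=cv2.morphologyEx(z,cv2.MORPH_OPEN,cv2.getStructuringElement(cv2.MORPH_ELLIPSE,(25,25)))
q=max(cv2.findContours(z,cv2.RETR_EXTERNAL,cv2.CHAIN_APPROX_NONE)[0],key=cv2.contourArea); e=cv2.fitEllipse(q); print(e)
d=plane(c,e[0],.012); print("disc",np.round(d,4))
for row in range(165,268,8):
    w=np.where(g[row,290:345]>125)[0]+290; print(row,w.min() if len(w) else 0,w.max() if len(w) else 0)
E
```

```text
((315.99822998046875, 104.42678833007812), (99.91950988769531, 107.72483825683594), 0.3339579999446869)
disc [ 0.5795 -0.2899  0.012 ]
165 307 323
173 307 323
181 307 323
189 307 323
197 307 323
205 307 323
213 307 323
221 307 322
229 307 322
237 307 322
245 307 321
253 308 321
261 307 321
```

View pics/w1z.png

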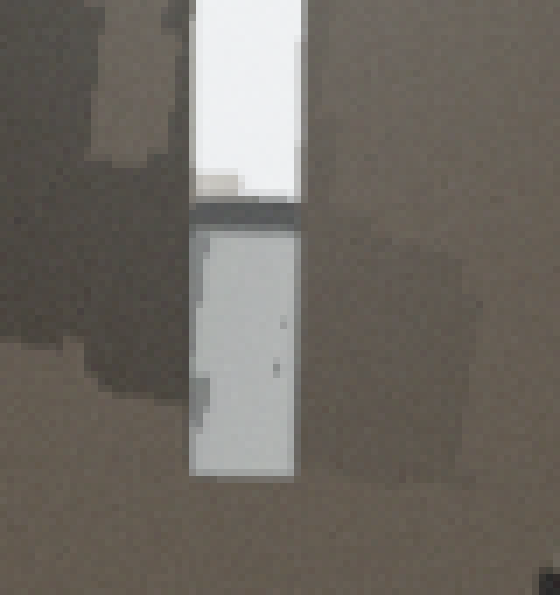

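Run:
```python
from vis import *
c=read_camera("wrist")
f=plane(c,(314.4,245.2),.022); d=plane(c,(316,104.4),.012); t=plane(c,(315,169),.004)
a1=plane(c,(307,245),.022);a2=plane(c,(322,245),.022)
print("fin",f,"width",np.linalg.norm(a1-a2),"len",np.linalg.norm(plane(c,(314,227.6),.022)-plane(c,(314,262.9),.022)))
v=d-f; print("d",d,np.hypot(v[0],v[1]),np.degrees(np.arctan2(v[1],v[0])))
T=read_camera("top"); 
print("tri fin", tri(c,(314.4,245.2),T,(438.3,273.9)))
yaw=np.degrees(np.arctan2(v[1],v[0])); need([f[0],f[1],.0215],yaw)
```

```text
fin [ 0.47940881 -0.3028434   0.022     ] width 0.011345210548148209 len 0.027710110374625615
d [ 0.57943685 -0.2905766   0.012     ] 0.10077739393489835 6.991484550092151
tri fin (array([ 0.47808819, -0.30409159,  0.01979305]), np.float64(0.0027256825788895553))
t 1.97 grip [ 0.4778 -0.3055  0.1204] yaw 7.59 tilt [ 6.e-04 -7.e-04 -1.e+00] q6 44.7
 need shift cm (tool now) [ 0.2  -0.24  9.89]  (tool axes after turn) [ 0.2  -0.23  9.89]  turn deg [ 0.04 -0.03  0.59] F [-0.1  0.4 -0. ] op 0.042
```

The wrist view gives the right fin at (0.479,-0.303), size 27.7×11.3 mm, 100.8 mm from the disc. That fits, so I'm grasping it.

```bash
python3 -m creep '[[[0.1,-0.11,2],[0,0,0.5]],[[0.1,-0.12,2],[0,0,0]],[[0,0,2],[0,0,0]],[[0,0,2],[0,0,0]],[[0,0,1.3],[0,0,0]],[[0,0,0.55],[0,0,0]],[[0,0,0],[0,0,0]]]'; python3 -m creep '[[[0,0,0],[0,0,0]],[[0,0,0],[0,0,0]],[[0,0,0],[0,0,0]],[[0,0,0],[0,0,0]]]' 0 45
python3 - <<'E'
from vis import *
need([.4794,-.3028,.0215],7)
c=read_camera("wrist"); cv2.imwrite("pics/w2.png",c["img"][:,:,::-1])
E
```

```text
t: 2.55
tool_pos: [0.4794, -0.3022, 0.1879]
orientation: [-3.135, -0.194, 0.002]
force: [-0.6, 0.4, 0.1]
opening: 0.0417
t: 2.88
tool_pos: [0.4804, -0.302, 0.1896]
orientation: [3.135, 0.196, 0.002]
force: [-0.4, -1.0, -0.7]
opening: 0.0198
t 2.88 grip [ 0.4806 -0.3022  0.0223] yaw 7.14 tilt [ 1.2e-03 -9.0e-04 -1.0e+00] q6 45.5
 need shift cm (tool now) [-0.11  0.06  0.08]  (tool axes after turn) [-0.11  0.06  0.08]  turn deg [ 0.06 -0.06  0.14] F [-0.4 -1.  -0.7] op 0.0198
```

View pics/w2.png

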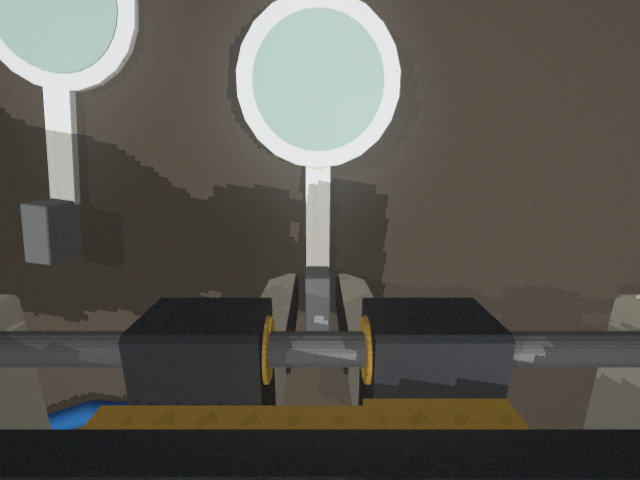

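```bash
python3 -m creep '[[[0,0,0],[0,0,0]],[[0,0,0],[0,0,0]],[[0,0,0],[0,0,0]],[[0,0,0],[0,0,0]],[[0,0,-0.5],[0,0,0]],[[0,0,-1],[0,0,0]],[[0,0,-2],[0,0,0]],[[0,0,-3],[0,0,0]],[[0,0,-3],[0,0,0]],[[0,0,-2],[0,0,0]],[[0,0,0],[0,0,0]]]'
python3 - <<'E'
from vis import *
need([.56,0.08,.18],90)
c=read_camera("wrist"); cv2.imwrite("pics/w3.png",c["img"][:,:,::-1])
c=read_camera("scene"); cv2.imwrite("pics/s3.png",c["img"][:,:,::-1])
E
```

```text
t: 3.85
tool_pos: [0.4815, -0.3028, 0.31]
orientation: [3.13, 0.195, 0.01]
force: [0.7, -1.4, 0.4]
opening: 0.0113
t 3.85 grip [ 0.4827 -0.3036  0.1427] yaw 7.15 tilt [ 0.007  -0.0053 -1.    ] q6 45.5
 need shift cm (tool now) [ 12.57 -36.98  -3.88]  (tool axes after turn) [38.28  7.85 -3.73]  turn deg [ 5.500e-01 -4.000e-02 -8.285e+01] F [ 0.7 -1.4  0.4] op 0.0113
```

View pics/w3.png

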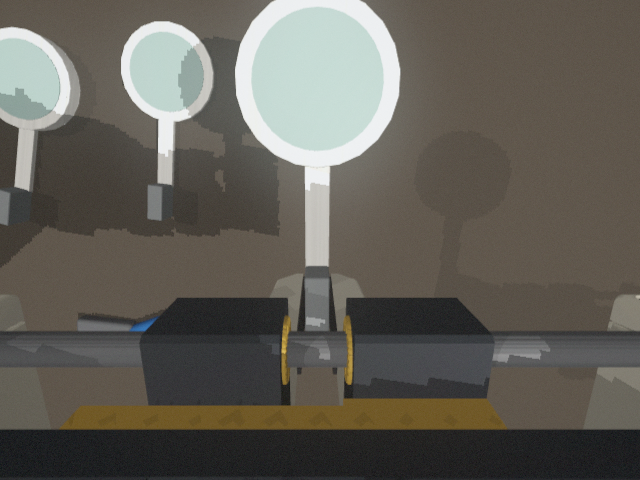

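View pics/s3.png

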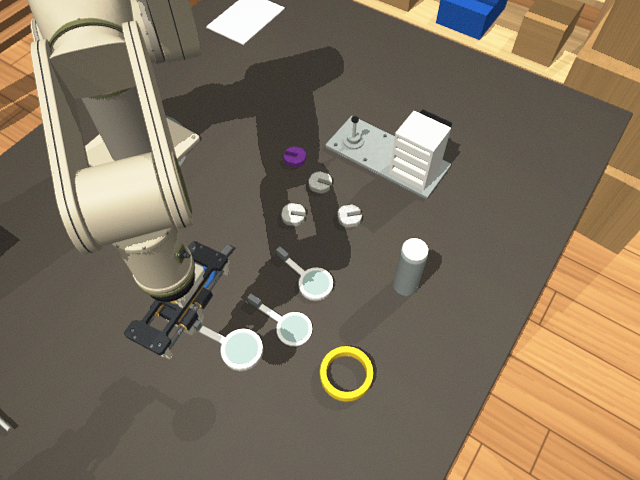

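Lift held level: the disc sits at the same wrist pixel (318,80) as before. Turning to face the magazine.

```bash
python3 -m creep '[[[0,0,-0.3],[0,0,-6.9]],[[0,0,-0.3],[0,0,-6.9]],[[0,0,-0.3],[0,0,-6.9]],[[0,0,-0.3],[0,0,-6.9]],[[0,0,-0.3],[0,0,-6.9]],[[0,0,-0.3],[0,0,-6.9]],[[0,0,-0.3],[0,0,-6.9]],[[0,0,-0.3],[0,0,-6.9]],[[0,0,-0.3],[0,0,-6.9]],[[0,0,-0.3],[0,0,-6.9]],[[0,0,-0.3],[0,0,-6.9]],[[0,0,-0.3],[0,0,-6.9]]]' 
python3 -m creep '[[[1.8,0.5,0],[0,0,0]],[[3.2,0.65,0],[0,0,0]],[[3.7,0.75,0],[0,0,0]],[[3.7,0.75,0],[0,0,0]],[[3.7,0.75,0],[0,0,0]],[[3.7,0.75,0],[0,0,0]],[[3.7,0.75,0],[0,0,0]],[[3.7,0.75,0],[0,0,0]],[[3.7,0.75,0],[0,0,0]],[[2.5,0.75,0],[0,0,0]],[[1,0.3,0],[0,0,0]],[[0,0,0],[0,0,0]]]'
python3 - <<'E'
from vis import *
need([.605,0.10,.055],90)
c=read_camera("wrist"); cv2.imwrite("pics/w4.png",c["img"][:,:,::-1])
E
```

```text
t: 4.95
tool_pos: [0.4794, -0.3013, 0.337]
orientation: [-2.213, -2.224, 0.001]
force: [-0.2, 0.2, -1.3]
opening: 0.0115
t: 5.95
tool_pos: [0.5546, 0.0443, 0.3374]
orientation: [-2.217, -2.222, 0.003]
force: [-0.9, -0.6, -2.7]
opening: 0.0114
t 5.95 grip [0.554  0.0444 0.1701] yaw 90.13 tilt [-3.4e-03  4.0e-04 -1.0e+00] q6 -0.8
 need shift cm (tool now) [ 5.55  5.1  11.5 ]  (tool axes after turn) [ 5.57  5.04 11.51]  turn deg [-0.19 -0.02  0.13] F [-0.9 -0.6 -2.7] op 0.0114
```

View pics/w4.png

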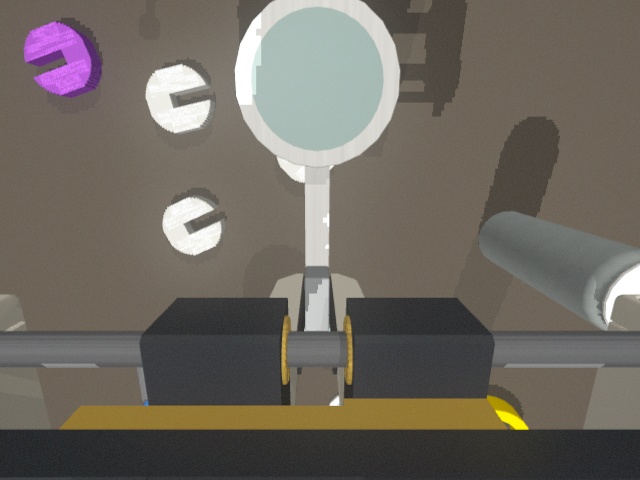

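```bash
python3 - <<'E'
from vis import *
T=read_camera("top"); print("can",plane(T,(294.14,151.27),.15))
E
python3 -m creep '[[[1,1.25,0],[0,0,0]],[[1.5,1.25,0],[0,0,0]],[[1,1.25,0],[0,0,0]],[[1,1.25,0],[0,0,0]],[[0,0,0],[0,0,0]]]'
python3 - <<'E'
from vis import *
need([.605,0.12,.055],90)
for n in("wrist","scene","top"):
    c=read_camera(n); cv2.imwrite(f"pics/{n}5.png",c["img"][:,:,::-1])
E
```

```text
can [0.73279065 0.03532729 0.15      ]
t: 6.47
tool_pos: [0.6061, 0.0864, 0.339]
orientation: [-2.224, -2.219, 0.0]
force: [1.0, -0.6, -1.2]
opening: 0.0118
t 6.47 grip [0.606  0.0864 0.1717] yaw 89.87 tilt [-1.e-04  1.e-04 -1.e+00] q6 3.4
 need shift cm (tool now) [ 3.36 -0.11 11.67]  (tool axes after turn) [ 3.36 -0.11 11.67]  turn deg [-0.01 -0.01 -0.13] F [ 1.  -0.6 -1.2] op 0.0118
```

View pics/wrist5.png

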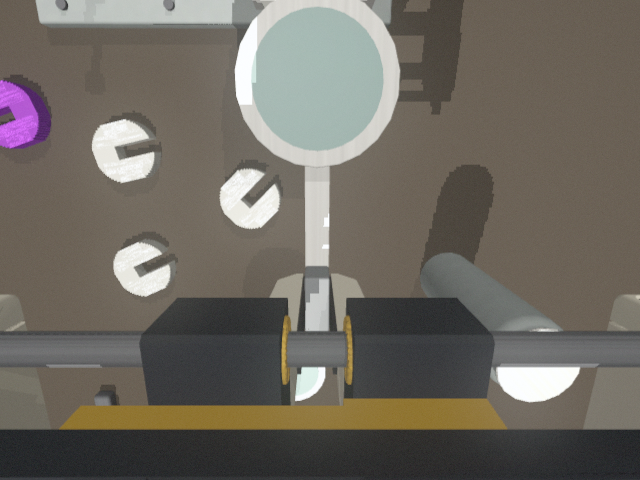

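View pics/scene5.png

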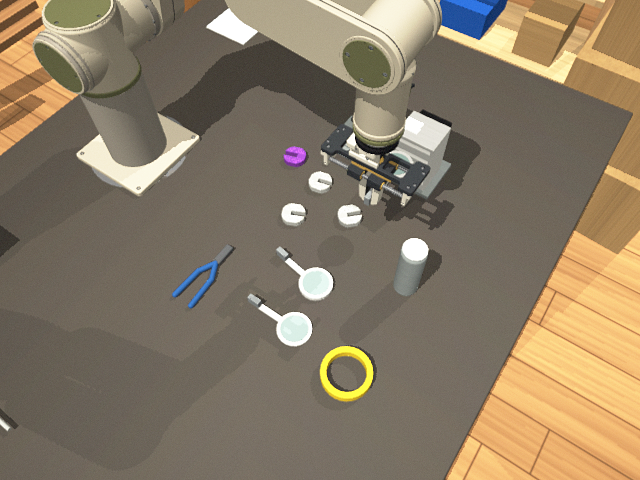

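```bash
python3 -m creep '[[[1.7,-0.1,1],[0,0,-0.1]],[[1.6,0,2],[0,0,0]],[[0,0,3],[0,0,0]],[[0,0,3],[0,0,0]],[[0,0,2],[0,0,0]],[[0,0,0.7],[0,0,0]],[[0,0,0],[0,0,0]],[[0,0,0],[0,0,0]]]'
python3 - <<'E'
from vis import *
need([.605,0.205,.055],90)
for n in("wrist","scene"):
    c=read_camera(n); im=c["img"][:,:,::-1]; cv2.imwrite(f"pics/{n}6.png",im if n=="wrist" else cv2.resize(im[100:230,300:460],None,fx=4.8,fy=4.8,interpolation=cv2.INTER_CUBIC))
E
```

```text
t: 7.28
tool_pos: [0.6041, 0.1194, 0.2234]
orientation: [2.221, 2.221, 0.0]
force: [0.0, 0.9, -2.3]
opening: 0.0117
t 7.28 grip [0.6041 0.1194 0.0561] yaw 89.99 tilt [ 3.e-04 -1.e-04 -1.e+00] q6 6.4
 need shift cm (tool now) [8.56 0.09 0.11]  (tool axes after turn) [8.56 0.09 0.11]  turn deg [ 0.01  0.01 -0.01] F [ 0.   0.9 -2.3] op 0.0117
```

View pics/wrist6.png

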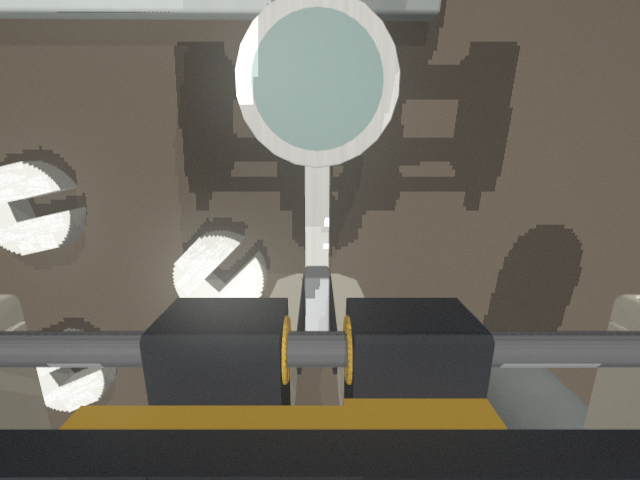

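View pics/scene6.png

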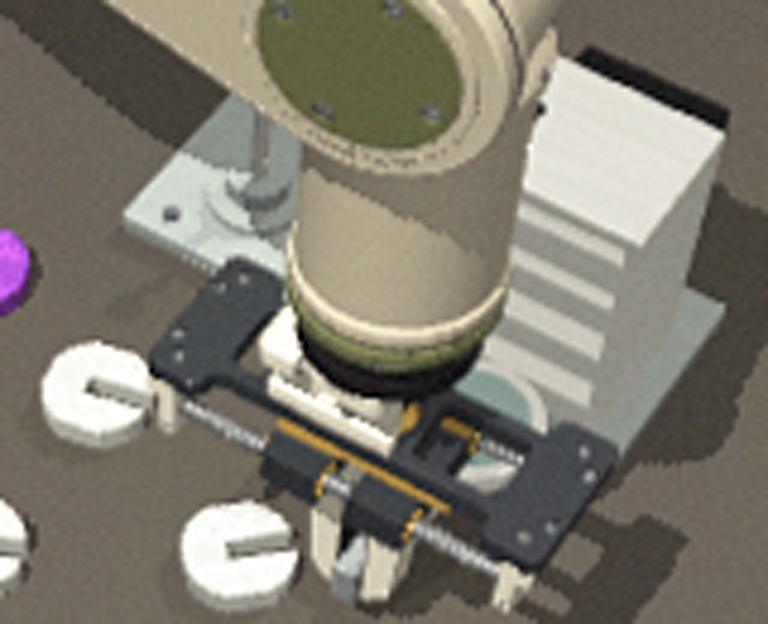

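Run:
```python
from vis import *
c=read_camera("wrist"); cv2.imwrite("pics/w6z.png",cv2.resize(c["img"][0:40,380:460,::-1],None,fx=8,fy=8,interpolation=cv2.INTER_NEAREST))
for uv,z in [((440,11),.012),((437,19),0),((50,11),.012)]: print(plane(c,uv,z))
q=max(cv2.findContours((cv2.cvtColor(c["img"],cv2.COLOR_RGB2GRAY)[20:160,230:405]>105).astype(np.uint8),cv2.RETR_EXTERNAL,cv2.CHAIN_APPROX_NONE)[0],key=cv2.contourArea)
d=plane(c,(317.5,81),.033+.012); print("disc",d)
```

```text
[0.66655486 0.25938152 0.012     ]
[0.66919778 0.25993722 0.        ]
[0.47102516 0.25908106 0.012     ]
disc [0.60488313 0.22068377 0.045     ]
```

View pics/w6z.png

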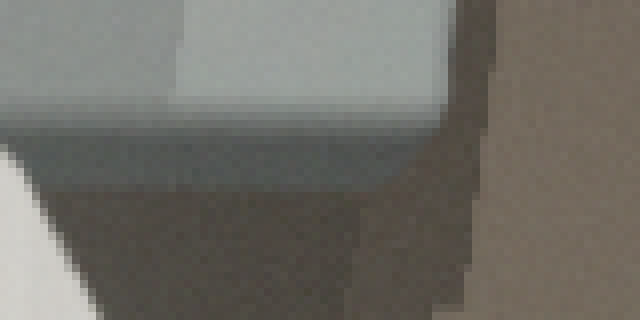

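```bash
python3 -m creep '[[[0.5,-0.1,0],[0,0,0]],[[0.5,0,0],[0,0,0]],[[0.5,0,0],[0,0,0]],[[0.5,0,0],[0,0,0]],[[0.5,0,0],[0,0,0]],[[0.5,0,0],[0,0,0]],[[0,0,0],[0,0,0]]]'
python3 - <<'E'
from vis import *
need([.603,0.205,.055],90)
c=read_camera("wrist"); im=c["img"][:,:,::-1]; cv2.imwrite(f"pics/wrist7.png",im)
E
```

```text
t: 8.02
tool_pos: [0.6028, 0.1513, 0.2226]
orientation: [-2.219, -2.223, -0.0]
force: [-0.3, 0.5, -1.7]
opening: 0.0119
t 8.02 grip [0.6028 0.1514 0.0553] yaw 90.1 tilt [-1.e-04  3.e-04 -1.e+00] q6 9.3
 need shift cm (tool now) [5.37 0.02 0.03]  (tool axes after turn) [5.37 0.02 0.03]  turn deg [-0.   -0.02  0.1 ] F [-0.3  0.5 -1.7] op 0.0119
```

View pics/wrist7.png

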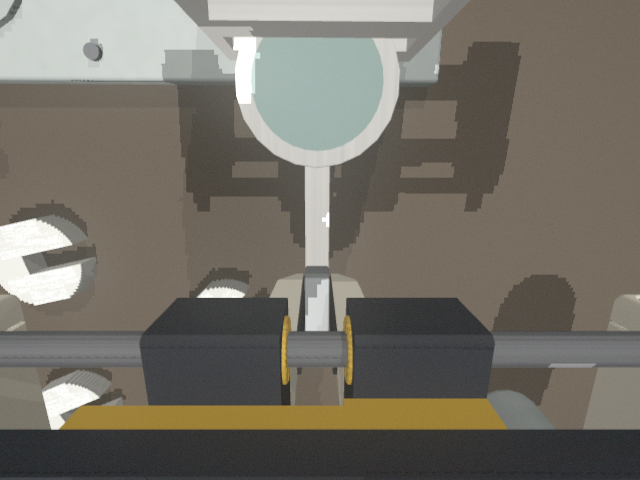

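The slot opening spans columns 232–408 (centre 320) against the disc at 317.5, so it is centred to about 1 mm and entering freely. I'll push on.

```bash
python3 -m creep '[[[0.6,0.05,0],[0,0,0.1]],[[0.6,0.05,0],[0,0,0]],[[0.6,0,0],[0,0,0]],[[0.6,0,0],[0,0,0]],[[0.6,0,0],[0,0,0]],[[0.6,0,0],[0,0,0]],[[0.6,0,0],[0,0,0]],[[0.5,0,0],[0,0,0]],[[0.3,0,0],[0,0,0]],[[0,0,0],[0,0,0]]]'
python3 - <<'E'
from vis import *
need([.603,0.208,.055],90)
c=read_camera("wrist"); im=c["img"][:,:,::-1]; cv2.imwrite(f"pics/wrist8.png",im)
E
```

```text
t: 8.9
tool_pos: [0.604, 0.2009, 0.2226]
orientation: [-2.222, -2.221, -0.0]
force: [0.1, -0.2, -1.6]
opening: 0.0117
t 8.9 grip [0.604  0.2009 0.0553] yaw 89.98 tilt [ 1.e-04  1.e-04 -1.e+00] q6 13.8
 need shift cm (tool now) [ 0.71 -0.1   0.04]  (tool axes after turn) [ 0.71 -0.1   0.03]  turn deg [ 0.   -0.01 -0.02] F [ 0.1 -0.2 -1.6] op 0.0117
```

View pics/wrist8.png

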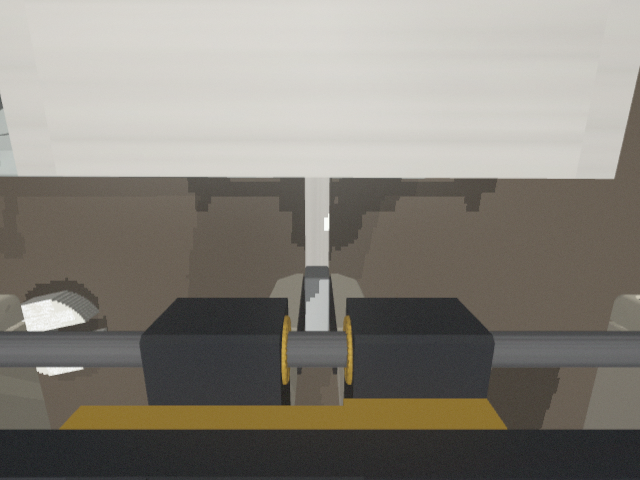

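```bash
python3 -m creep '[[[0.2,-0.1,0],[0,0,0]],[[0.2,0,0],[0,0,0]],[[0.15,0,0],[0,0,0]],[[0,0,0],[0,0,0]],[[0,0,0],[0,0,0]]]' ; python3 -m creep '[[[0.15,0,0],[0,0,0]],[[0.15,0,0],[0,0,0]],[[0,0,0],[0,0,0]]]'
python3 - <<'E'
from vis import *
need([.603,0.208,.055],90)
E
```

```text
t: 9.37
tool_pos: [0.603, 0.2056, 0.2227]
orientation: [2.223, 2.22, -0.0]
force: [-0.5, -0.3, -1.5]
opening: 0.0118
t: 9.62
tool_pos: [0.6031, 0.2082, 0.2226]
orientation: [2.222, 2.22, -0.002]
force: [0.2, -3.8, -0.7]
opening: 0.0115
t 9.62 grip [0.603  0.2079 0.0553] yaw 89.93 tilt [-2.0e-04 -1.3e-03 -1.0e+00] q6 14.6
 need shift cm (tool now) [-0.02 -0.01  0.03]  (tool axes after turn) [-0.02 -0.01  0.03]  turn deg [-0.01  0.08 -0.07] F [ 0.2 -3.8 -0.7] op 0.0115
```

```bash
python3 -m creep '[[[0.1,0,0],[0,0,0]],[[0,0,0],[0,0,0]]]' ; python3 -m creep '[[[0,0,0.15],[0,0,0]],[[0,0,0.1],[0,0,0]],[[0,0,0],[0,0,0]]]'
python3 - <<'E'
from vis import *
need([.603,0.208,.055],90)
c=read_camera("wrist"); im=c["img"][:,:,::-1]; cv2.imwrite(f"pics/wrist9.png",im)
E
```

```text
t: 9.78
tool_pos: [0.6032, 0.2084, 0.2225]
orientation: [2.222, 2.219, -0.003]
force: [-0.9, -8.0, 0.9]
opening: 0.0114
t: 10.03
tool_pos: [0.6034, 0.2083, 0.2204]
orientation: [2.222, 2.218, -0.002]
force: [-1.0, -8.7, 3.3]
opening: 0.0117
t 10.03 grip [0.6035 0.208  0.0531] yaw 89.9 tilt [ 3.0e-04 -2.1e-03 -1.0e+00] q6 14.6
 need shift cm (tool now) [-0.03 -0.04 -0.19]  (tool axes after turn) [-0.03 -0.04 -0.19]  turn deg [ 0.02  0.12 -0.1 ] F [-1.  -8.7  3.3] op 0.0117
```

View pics/wrist9.png

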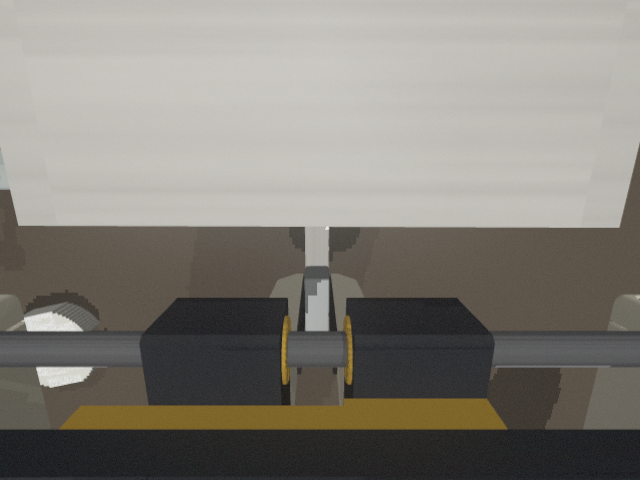

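Back wall reached (8 N) and floor touched. Releasing and rising.

```bash
python3 -m creep '[[[0,0,0],[0,0,0]],[[0,0,0],[0,0,0]],[[0,0,0],[0,0,0]],[[0,0,0],[0,0,0]],[[0,0,-0.5],[0,0,0]],[[0,0,-1.5],[0,0,0]],[[0,0,-2.5],[0,0,0]],[[0,0,-3],[0,0,0]],[[0,0,-3],[0,0,0]],[[0,0,-2],[0,0,0]],[[0,0,0],[0,0,0]]]' 45;  python3 - <<'E'
from vis import *
need([.478,-0.052,.12],-9)
c=read_camera("wrist"); im=c["img"][:,:,::-1]; cv2.imwrite(f"pics/wrist10.png",im)
c=read_camera("top"); im=c["img"][:,:,::-1]; cv2.imwrite(f"pics/top10.png",im)
E
```

```text
t: 11.0
tool_pos: [0.6045, 0.2102, 0.3523]
orientation: [2.219, 2.217, 0.013]
force: [1.5, -0.0, 1.9]
opening: 0.0418
t 11.0 grip [0.6061 0.2107 0.185 ] yaw 89.96 tilt [ 0.0095  0.0027 -1.    ] q6 14.6
 need shift cm (tool now) [-26.25 -12.69   6.31]  (tool axes after turn) [-8.39 27.88  6.5 ]  turn deg [ 0.27 -0.58 98.95] F [ 1.5 -0.   1.9] op 0.0418
```

View pics/wrist10.png

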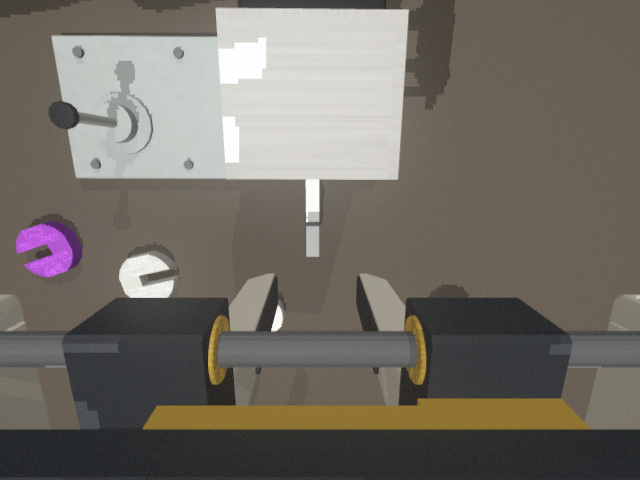

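View pics/top10.png

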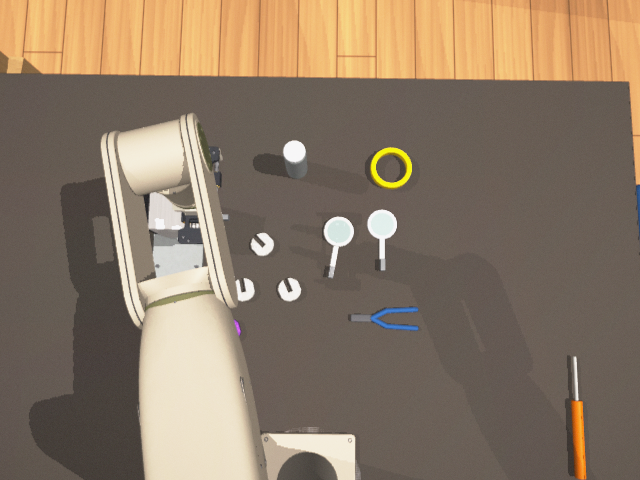

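```bash
python3 -m creep '[[[-2,-1,0],[0,0,7]],[[-3.5,-2.2,0],[0,0,0]],[[-3.5,-2,0],[0,0,0]],[[-3.5,-1.8,0],[0,0,0]],[[-3.5,-1.8,0],[0,0,0]],[[-3.5,-1.8,0],[0,0,0]],[[-3.5,-1.8,0],[0,0,0]],[[-2,-1,0],[0,0,0]],[[-1.25,-0.5,0],[0,0,0]],[[0,0,0],[0,0,7.1]],[[0,0,0],[0,0,7.1]],[[0,0,0],[0,0,7.1]]]';python3 -m creep '[[[0,0,1],[0,0,7.1]],[[0,0,1],[0,0,7.1]],[[0,0,1],[0,0,7.1]],[[0,0,1],[0,0,7.1]],[[0,0,1],[0,0,7.1]],[[0,0,1],[0,0,7.1]],[[0,0,0],[0,0,7.1]],[[0,0,0],[0,0,7.1]],[[0,0,0],[0,0,7.1]],[[0,0,0],[0,0,7]],[[0,0,0],[0,0,0]],[[0,0,0],[0,0,0]]]';  python3 - <<'E'
from vis import *
need([.478,-0.052,.12],-9)
c=read_camera("wrist"); im=c["img"][:,:,::-1]; cv2.imwrite(f"pics/wrist11.png",im)
E
```

```text
t: 12.1
tool_pos: [0.4344, -0.0354, 0.3433]
orientation: [-2.702, -1.599, 0.003]
force: [0.3, 1.4, -0.5]
opening: 0.0418
t: 13.1
tool_pos: [0.4345, -0.035, 0.2838]
orientation: [-3.132, 0.247, 0.004]
force: [0.2, -0.9, 0.6]
opening: 0.0419
t 13.1 grip [ 0.4341 -0.0349  0.1165] yaw -9.03 tilt [-2.4e-03  5.0e-04 -1.0e+00] q6 87.7
 need shift cm (tool now) [ 4.56  1.   -0.36]  (tool axes after turn) [ 4.56  1.   -0.35]  turn deg [-0.01  0.14 -0.03] F [ 0.2 -0.9  0.6] op 0.0419
```

View pics/wrist11.png

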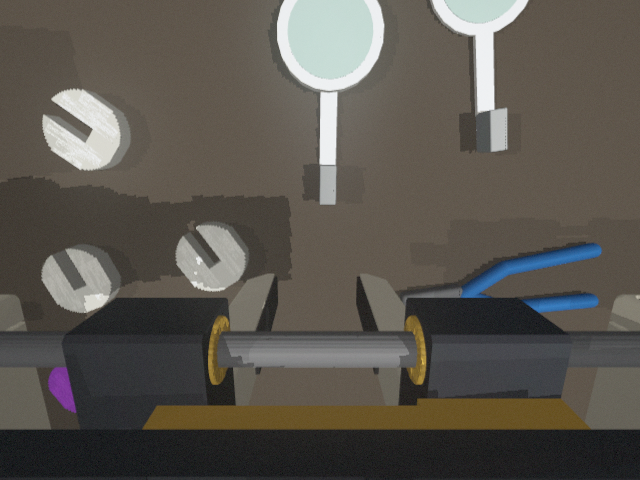

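```bash
cat >> vis.py <<'E'
def fincheck(c,box_d,rows_fin,cols,zd,zf=.022):
    u0,u1,v0,v1=box_d; g=cv2.cvtColor(c["img"],cv2.COLOR_RGB2GRAY); z=np.zeros_like(g); z[v0:v1,u0:u1]=g[v0:v1,u0:u1]>140
    z=cv2.morphologyEx(z,cv2.MORPH_OPEN,cv2.getStructuringElement(cv2.MORPH_ELLIPSE,(25,25)))
    q=max(cv2.findContours(z,cv2.RETR_EXTERNAL,cv2.CHAIN_APPROX_NONE)[0],key=cv2.contourArea); e=cv2.fitEllipse(q)
    f=((cols[0]+cols[1])/2,(rows_fin[0]+rows_fin[1])/2)
    D=plane(c,e[0],zd);F=plane(c,f,zf);v=D-F
    print("ell",np.round(e[0],1),np.round(e[1],1),"D",np.round(D,4),"F",np.round(F,4),"dist",round(np.hypot(v[0],v[1]),4),"yaw",round(np.degrees(np.arctan2(v[1],v[0])),2))
    print("finLW",np.linalg.norm(plane(c,(f[0],rows_fin[0]),zf)-plane(c,(f[0],rows_fin[1]),zf)),np.linalg.norm(plane(c,(cols[0],f[1]),zf)-plane(c,(cols[1],f[1]),zf)))
    return D,F,np.degrees(np.arctan2(v[1],v[0]))
E
python3 -m creep '[[[2,0.5,0],[0,0,0]],[[2,0.5,0],[0,0,0]],[[0.5,0,0],[0,0,0]],[[0,0,0],[0,0,0]],[[0,0,0],[0,0,0]],[[0,0,0],[0,0,0]]]';  python3 - <<'E'
from vis import *
need([.478,-0.052,.12],-9)
c=read_camera("wrist"); im=c["img"][:,:,::-1]; cv2.imwrite(f"pics/wrist12.png",im)
cv2.imwrite("pics/w12z.png",cv2.resize(im[195:280,280:360],None,fx=7,fy=7,interpolation=cv2.INTER_NEAREST))
np.savez("c12.npz",**c)
E
```

```text
t: 13.65
tool_pos: [0.4772, -0.0519, 0.2847]
orientation: [-3.131, 0.252, 0.002]
force: [0.4, -0.3, -0.9]
opening: 0.042
t 13.65 grip [ 0.477  -0.0519  0.1174] yaw -9.19 tilt [-1.4e-03  4.0e-04 -1.0e+00] q6 86.9
 need shift cm (tool now) [ 0.08 -0.01 -0.27]  (tool axes after turn) [ 0.08 -0.01 -0.26]  turn deg [-0.01  0.08 -0.19] F [ 0.4 -0.3 -0.9] op 0.042
```

View pics/wrist12.png

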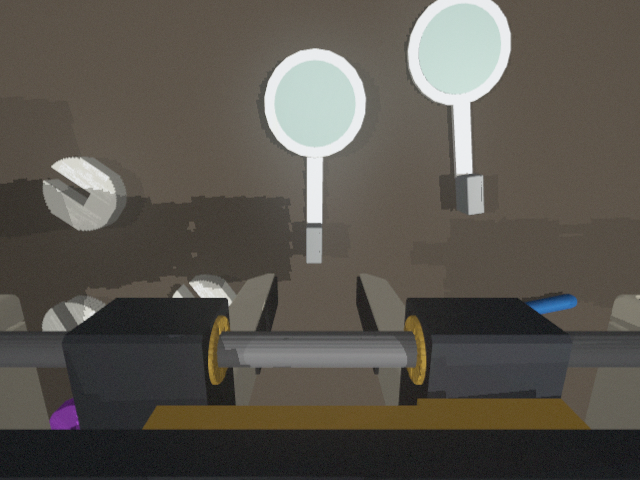

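View pics/w12z.png

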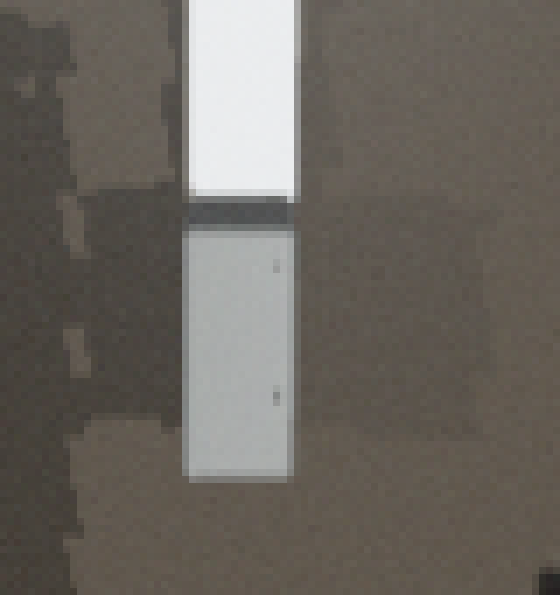

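Run:
```python
from vis import *
c=dict(np.load("c12.npz"))
D,F,y=fincheck(c,(255,375,40,170),(227.6,263),(306,321.3),.012)
need([F[0],F[1],.0225],y)
```

```text
ell [314.6 102.8] [101. 109.] D [ 0.5788 -0.0667  0.012 ] F [ 0.4795 -0.0499  0.022 ] dist 0.1007 yaw -9.65
finLW 0.0274740453272671 0.011437192700349834
t 13.7 grip [ 0.477  -0.0519  0.1175] yaw -9.2 tilt [-1.1e-03  3.0e-04 -1.0e+00] q6 86.9
 need shift cm (tool now) [ 0.2  -0.24  9.5 ]  (tool axes after turn) [ 0.19 -0.24  9.5 ]  turn deg [-0.01  0.06  0.44] F [-0.1  0.9  0. ] op 0.0416
```

```bash
python3 -m creep '[[[0.1,-0.11,2],[0,0,0.4]],[[0.1,-0.11,2],[0,0,0]],[[0,0,2],[0,0,0]],[[0,0,2],[0,0,0]],[[0,0,1],[0,0,0]],[[0,0,0.5],[0,0,0]],[[0,0,0],[0,0,0]]]'; python3 -m creep '[[[0,0,0],[0,0,0]],[[0,0,0],[0,0,0]],[[0,0,0],[0,0,0]],[[0,0,0],[0,0,0]],[[0,0,0],[0,0,0]],[[0,0,0],[0,0,0]],[[0,0,0],[0,0,0]]]' 0 45
python3 - <<'E'
from vis import *
need([.4795,-.0499,.0225],-9.6)
E
python3 -m creep '[[[0,0,-0.5],[0,0,0]],[[0,0,-1],[0,0,0]],[[0,0,-2],[0,0,0]],[[0,0,-3],[0,0,0]],[[0,0,-3],[0,0,0]],[[0,0,-3],[0,0,0]],[[0,0,-2.5],[0,0,0]],[[0,0,0],[0,0,-7]],[[0,0,0],[0,0,-7]],[[0,0,0],[0,0,-7]],[[0,0,0],[0,0,-7]],[[0,0,0],[0,0,-7]]]'
python3 - <<'E'
from vis import *
need([.604,.10,.18],90)
c=read_camera("wrist"); im=c["img"][:,:,::-1]; cv2.imwrite(f"pics/wrist13.png",im)
E
```

```text
t: 14.28
tool_pos: [0.4796, -0.0502, 0.1893]
orientation: [-3.13, 0.264, 0.003]
force: [-0.3, -1.0, 0.3]
opening: 0.0418
t: 14.87
tool_pos: [0.4806, -0.0505, 0.1907]
orientation: [3.13, -0.264, 0.001]
force: [-1.3, 0.5, 4.5]
opening: 0.0116
t 14.87 grip [ 0.4808 -0.0506  0.0234] yaw -9.66 tilt [ 9.e-04 -2.e-04 -1.e+00] q6 87.6
 need shift cm (tool now) [-0.12 -0.04  0.09]  (tool axes after turn) [-0.12 -0.04  0.09]  turn deg [ 0.   -0.05 -0.06] F [-1.3  0.5  4.5] op 0.0116
t: 15.87
tool_pos: [0.4801, -0.0504, 0.3408]
orientation: [3.063, 0.698, 0.0]
force: [0.8, -1.1, -0.8]
opening: 0.0113
t 15.87 grip [ 0.4801 -0.0504  0.1735] yaw 25.69 tilt [ 0. -0. -1.] q6 52.2
 need shift cm (tool now) [17.69 -8.18 -0.65]  (tool axes after turn) [15.04 12.39 -0.65]  turn deg [  0.     0.   -64.31] F [ 0.8 -1.1 -0.8] op 0.0113
```

View pics/wrist13.png

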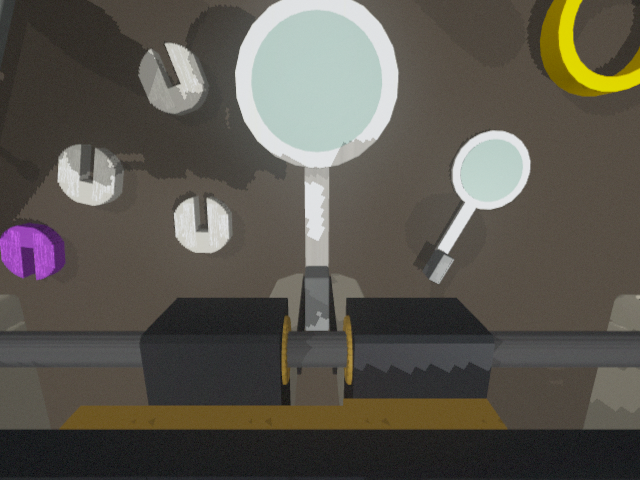

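```bash
python3 -m creep '[[[0,0,-0.1],[0,0,-7.14]],[[0,0,-0.1],[0,0,-7.14]],[[0,0,-0.1],[0,0,-7.14]],[[0,0,-0.1],[0,0,-7.14]],[[0,0,-0.1],[0,0,-7.14]],[[0,0,-0.1],[0,0,-7.14]],[[0,0,0],[0,0,-7.14]],[[0,0,0],[0,0,-7.14]],[[0,0,0],[0,0,-7.14]],[[1.5,1.2,0],[0,0,0]],[[2.5,2.2,0],[0,0,0]]]'
python3 -m creep '[[[3,2.5,0],[0,0,0]],[[3,2.5,0],[0,0,0]],[[2.5,2,0],[0,0,0]],[[1.5,1.2,0],[0,0,0]],[[1,0.8,0],[0,0,0]],[[0,0,0],[0,0,0]]]'
python3 - <<'E'
from vis import *
need([.604,.12,.0924],90)
c=read_camera("wrist"); im=c["img"][:,:,::-1]; cv2.imwrite(f"pics/wrist14.png",im)
E
```

```text
t: 16.83
tool_pos: [0.5139, -0.0118, 0.3467]
orientation: [2.234, 2.208, -0.002]
force: [0.0, 0.4, -0.9]
opening: 0.0115
t: 17.33
tool_pos: [0.6062, 0.1008, 0.3462]
orientation: [-2.23, -2.213, -0.001]
force: [1.0, 0.4, -1.9]
opening: 0.0118
t 17.33 grip [0.6062 0.1008 0.1789] yaw 89.56 tilt [ 1.e-04  5.e-04 -1.e+00] q6 5.1
 need shift cm (tool now) [ 1.92 -0.23  8.66]  (tool axes after turn) [ 1.92 -0.22  8.65]  turn deg [ 0.   -0.03 -0.44] F [ 1.   0.4 -1.9] op 0.0118
```

```bash
python3 -m creep '[[[1.9,-0.22,0.6],[0,0,-0.4]],[[0,0,2],[0,0,0]],[[0,0,2.5],[0,0,0]],[[0,0,2],[0,0,0]],[[0,0,1.2],[0,0,0]],[[0,0,0.35],[0,0,0]],[[0,0,0],[0,0,0]],[[0,0,0],[0,0,0]]]'
python3 - <<'E'
from vis import *
need([.604,0.208,.0924],90)
for n in("wrist","scene"):
    c=read_camera(n); im=c["img"][:,:,::-1]; cv2.imwrite(f"pics/{n}15.png",im if n=="wrist" else cv2.resize(im[100:230,300:460],None,fx=4.8,fy=4.8,interpolation=cv2.INTER_CUBIC))
E
```

```text
t: 18.05
tool_pos: [0.6036, 0.1173, 0.2609]
orientation: [2.222, 2.22, 0.001]
force: [0.3, 0.5, -1.4]
opening: 0.012
t 18.05 grip [0.6038 0.1173 0.0936] yaw 89.95 tilt [ 1.2e-03  1.0e-04 -1.0e+00] q6 6.3
 need shift cm (tool now) [9.07 0.03 0.12]  (tool axes after turn) [9.07 0.04 0.12]  turn deg [ 0.07 -0.   -0.05] F [ 0.3  0.5 -1.4] op 0.012
```

View pics/wrist15.png

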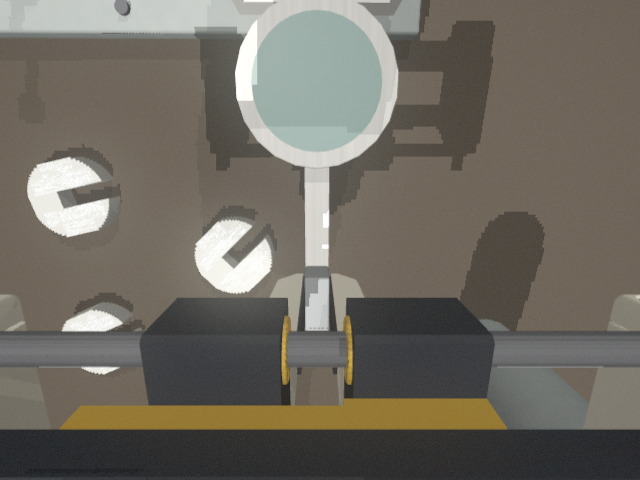

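View pics/scene15.png

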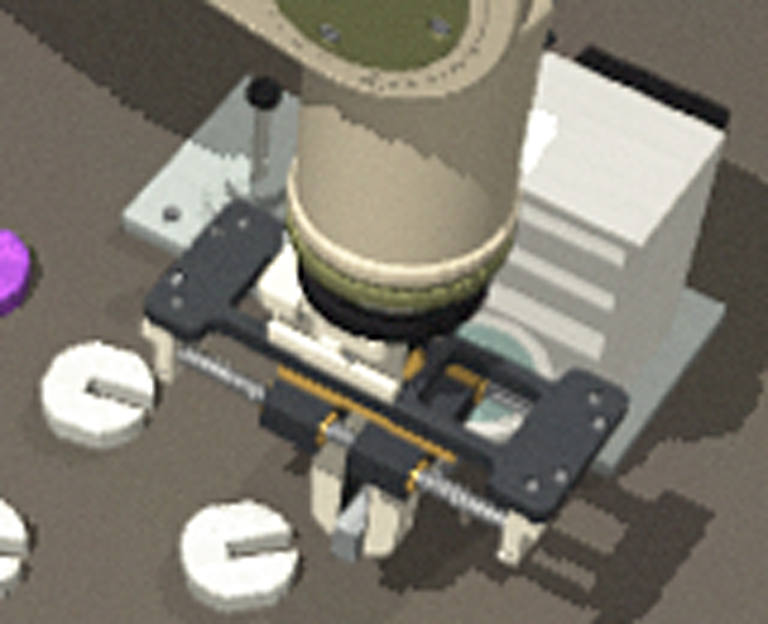

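Aligned for slot 2. Inserting.

```bash
python3 -m creep '[[[0.6,0,0.1],[0,0,0]],[[0.7,0,0],[0,0,0]],[[0.7,0,0],[0,0,0]],[[0.7,0,0],[0,0,0]],[[0.7,0,0],[0,0,0]],[[0,0,0],[0,0,0]]]'
python3 - <<'E'
from vis import *
need([.604,0.208,.0924],90)
c=read_camera("wrist"); im=c["img"][:,:,::-1]; cv2.imwrite(f"pics/wrist16.png",im)
E
```

```text
t: 18.65
tool_pos: [0.6031, 0.1535, 0.2587]
orientation: [-2.22, -2.223, -0.001]
force: [-0.1, -0.5, -2.0]
opening: 0.0116
t 18.65 grip [0.6031 0.1536 0.0914] yaw 90.09 tilt [ 0.e+00  5.e-04 -1.e+00] q6 9.5
 need shift cm (tool now) [ 5.45  0.09 -0.1 ]  (tool axes after turn) [ 5.45  0.09 -0.1 ]  turn deg [ 0.   -0.03  0.09] F [-0.1 -0.5 -2. ] op 0.0116
```

View pics/wrist16.png

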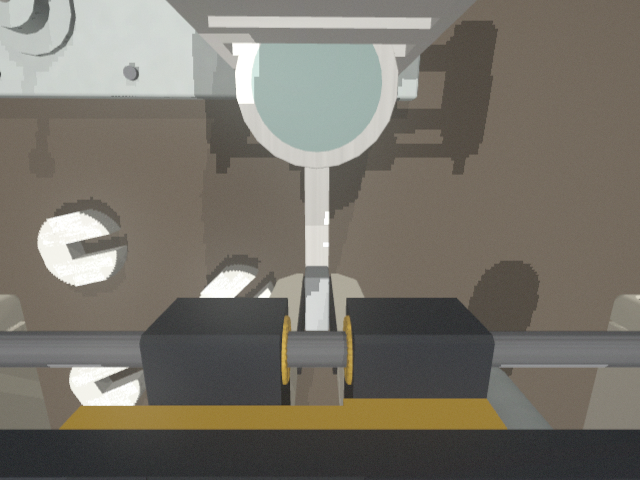

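```bash
python3 -m creep '[[[0.6,0.05,-0.05],[0,0,0.1]],[[0.7,0,0],[0,0,0]],[[0.7,0,0],[0,0,0]],[[0.7,0,0],[0,0,0]],[[0.7,0,0],[0,0,0]],[[0.7,0,0],[0,0,0]],[[0.6,0,0],[0,0,0]],[[0.3,0,0],[0,0,0]],[[0,0,0],[0,0,0]]]' 
python3 -m creep '[[[0.15,0,0],[0,0,0]],[[0.15,0,0],[0,0,0]],[[0.1,0,0],[0,0,0]],[[0,0,0],[0,0,0]],[[0,0,0],[0,0,0]]]'
python3 - <<'E'
from vis import *
need([.604,0.208,.0924],90)
E
```

```text
t: 19.45
tool_pos: [0.6038, 0.2025, 0.2591]
orientation: [-2.222, -2.22, -0.0]
force: [-0.1, -0.1, -2.3]
opening: 0.0118
t: 19.87
tool_pos: [0.6039, 0.2056, 0.2592]
orientation: [2.224, 2.219, 0.0]
force: [-0.2, -0.1, -0.9]
opening: 0.0115
t 19.87 grip [0.6039 0.2056 0.0919] yaw 89.89 tilt [ 0. -0. -1.] q6 14.3
 need shift cm (tool now) [ 0.24  0.01 -0.05]  (tool axes after turn) [ 0.24  0.01 -0.05]  turn deg [ 0.    0.   -0.11] F [-0.2 -0.1 -0.9] op 0.0115
```

```bash
python3 -m creep '[[[0.15,0,0],[0,0,0]],[[0.1,0,0],[0,0,0]],[[0,0,0],[0,0,0]],[[0,0,0],[0,0,0]]]'; python3 -m creep '[[[0.1,0,0],[0,0,0]],[[0,0,0],[0,0,0]],[[0,0,0],[0,0,0]]]'
```

```text
t: 20.2
tool_pos: [0.6039, 0.2082, 0.2592]
orientation: [2.223, 2.219, 0.0]
force: [-1.0, 0.4, -1.5]
opening: 0.0115
t: 20.45
tool_pos: [0.6039, 0.2086, 0.2591]
orientation: [2.223, 2.219, -0.001]
force: [-0.4, -4.8, -0.5]
opening: 0.0117
```

Contact at the same depth as before. One more nudge, then lower, release and rise.

```bash
python3 -m creep '[[[0.08,0,0],[0,0,0]],[[0,0,0.2],[0,0,0]],[[0,0,0.1],[0,0,0]],[[0,0,0],[0,0,0]]]'; python3 -m creep '[[[0,0,0],[0,0,0]],[[0,0,0],[0,0,0]],[[0,0,0],[0,0,0]],[[0,0,0],[0,0,0]],[[0,0,-0.5],[0,0,0]],[[0,0,-1.5],[0,0,0]],[[0,0,-2.5],[0,0,0]],[[0,0,-3],[0,0,0]],[[0,0,-2],[0,0,0]],[[0,0,0],[0,0,0]]]' 45;  python3 - <<'E'
from vis import *
need([.498,-0.174,.12],0)
c=read_camera("wrist"); im=c["img"][:,:,::-1]; cv2.imwrite(f"pics/wrist17.png",im)
c=read_camera("top"); im=c["img"][:,:,::-1]; cv2.imwrite(f"pics/top17.png",im)
E
```

```text
t: 20.78
tool_pos: [0.6042, 0.2088, 0.2564]
orientation: [2.223, 2.218, -0.002]
force: [-0.9, -8.9, 2.5]
opening: 0.0118
t: 21.62
tool_pos: [0.6053, 0.2106, 0.3581]
orientation: [2.22, 2.217, 0.013]
force: [-0.6, -0.1, 1.8]
opening: 0.042
t 21.62 grip [0.6068 0.2111 0.1908] yaw 89.92 tilt [ 0.0092  0.0026 -1.    ] q6 14.7
 need shift cm (tool now) [-38.5  -10.74   6.88]  (tool axes after turn) [-10.73  38.46   7.08]  turn deg [ 0.29 -0.53 89.92] F [-0.6 -0.1  1.8] op 0.042
```

View pics/wrist17.png

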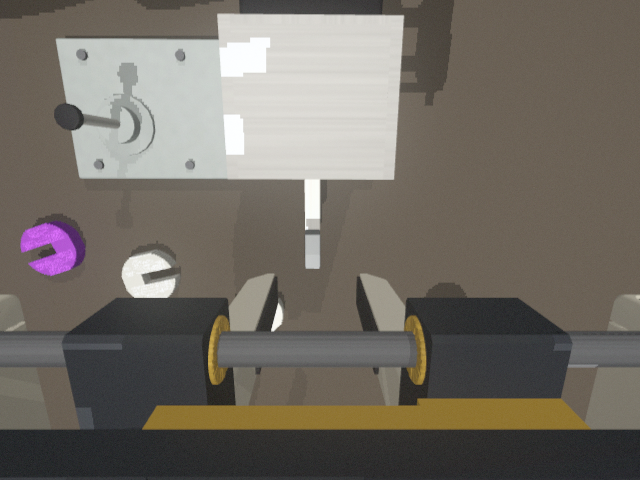

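View pics/top17.png

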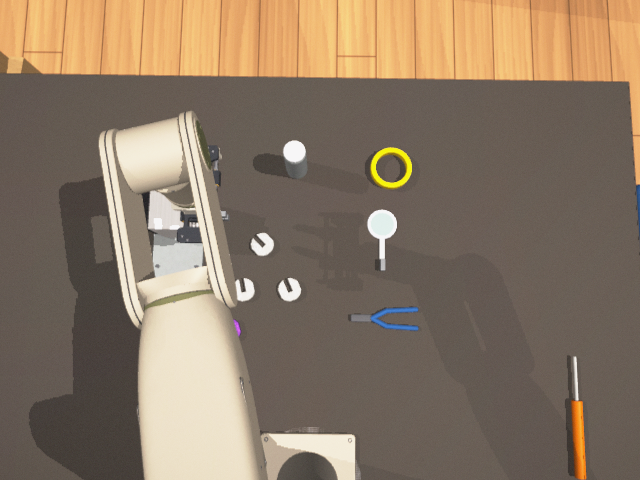

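```bash
python3 -m creep '[[[-2,-0.5,0],[0,0,0]],[[-3.6,-1.2,0],[0,0,0]],[[-3.8,-1.2,0],[0,0,0]],[[-3.8,-1.2,0],[0,0,0]],[[-3.8,-1.2,0],[0,0,0]],[[-3.8,-1.2,0],[0,0,0]],[[-3.8,-1.2,0],[0,0,0]],[[-3.8,-1.2,0],[0,0,0]],[[-3.8,-1,0],[0,0,0]],[[-3.5,-0.6,0],[0,0,0]],[[-1.8,-0.2,0],[0,0,0]],[[-1,0,0],[0,0,7]]]';python3 -m creep '[[[0,0,0.6],[0,0,7]],[[0,0,0.6],[0,0,7]],[[0,0,0.6],[0,0,7]],[[0,0,0.6],[0,0,7]],[[0,0,0.6],[0,0,7]],[[0,0,0.6],[0,0,7]],[[0,0,0.6],[0,0,7]],[[0,0,0.6],[0,0,7]],[[0,0,0.6],[0,0,7]],[[0,0,0.6],[0,0,7]],[[0,0,0.6],[0,0,7]],[[0,0,0],[0,0,6]]]'; python3 -m creep '[[[0,0,0],[0,0,0]],[[0,0,0],[0,0,0]]]'
python3 - <<'E'
from vis import *
need([.498,-0.174,.12],0)
c=read_camera("wrist"); im=c["img"][:,:,::-1]; cv2.imwrite(f"pics/wrist18.png",im)
E
```

```text
t: 22.72
tool_pos: [0.4948, -0.1772, 0.3493]
orientation: [-2.353, -2.078, 0.003]
force: [-0.6, 0.3, -0.3]
opening: 0.0418
t: 23.72
tool_pos: [0.495, -0.1741, 0.2817]
orientation: [-3.139, 0.013, 0.008]
force: [0.2, 0.7, -0.5]
opening: 0.042
t: 23.88
tool_pos: [0.4957, -0.1745, 0.2838]
orientation: [-3.14, -0.003, 0.003]
force: [0.5, 1.1, -0.5]
opening: 0.0417
t 23.88 grip [ 0.4953 -0.1743  0.1165] yaw 0.1 tilt [-0.0021  0.0011 -1.    ] q6 64.9
 need shift cm (tool now) [ 0.23 -0.05 -0.35]  (tool axes after turn) [ 0.23 -0.05 -0.35]  turn deg [-0.06  0.12  0.1 ] F [ 0.5  1.1 -0.5] op 0.0417
```

View pics/wrist18.png

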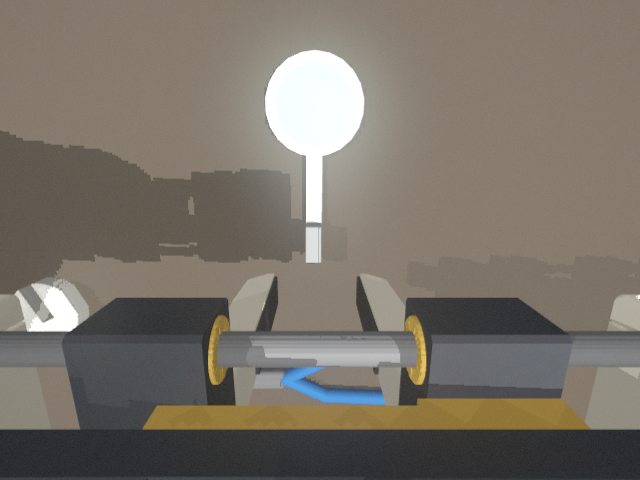

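Run:
```python
from vis import *
c=read_camera("wrist"); im=c["img"]; g=cv2.cvtColor(im,cv2.COLOR_RGB2GRAY)
print(g[205:275:2,313].tolist()); print(g[245,295:335].tolist())
D,F,y=fincheck(c,(255,375,40,162),(226,263),(306,321.3),.004)
need([F[0],F[1],.0225],y)
```

```text
[255, 255, 255, 255, 255, 255, 255, 255, 255, 128, 127, 174, 226, 225, 225, 223, 227, 224, 225, 224, 225, 223, 223, 223, 224, 223, 224, 223, 224, 147, 132, 132, 134, 129, 132]
[107, 103, 104, 107, 108, 110, 107, 107, 105, 110, 168, 219, 223, 223, 223, 224, 224, 222, 225, 226, 225, 225, 226, 204, 224, 210, 148, 130, 129, 128, 129, 129, 129, 129, 128, 129, 130, 128, 129, 130]
ell [319.5 106.1] [120.5 136.9] D [ 0.5973 -0.1759  0.004 ] F [ 0.4986 -0.1719  0.022 ] dist 0.0988 yaw -2.34
finLW 0.028628044972679963 0.011409921191567753
t 23.98 grip [ 0.4959 -0.1746  0.1173] yaw 0.1 tilt [-9.e-04  4.e-04 -1.e+00] q6 64.9
 need shift cm (tool now) [ 0.27 -0.28  9.48]  (tool axes after turn) [ 0.25 -0.29  9.48]  turn deg [-0.02  0.05  2.44] F [-0.5 -0.1 -0.2] op 0.0419
```

```bash
sed -i 's/def fincheck(c,box_d,rows_fin,cols,zd,zf=.022):/def fincheck(c,box_d,rows_fin,cols,zd,zf=.022,th=140):/; s/u0:u1\]>140/u0:u1]>th/' vis.py
python3 - <<'E'
from vis import *
c=read_camera("wrist")
D,F,y=fincheck(c,(255,375,40,162),(226.8,262.6),(304.8,320.8),.004,th=215)
need([F[0],F[1],.0225],y)
E
```

```text
ell [313.6 104.4] [ 97.3 105.4] D [ 0.5988 -0.1719  0.004 ] F [ 0.4986 -0.1714  0.022 ] dist 0.1002 yaw -0.26
finLW 0.027745724802287017 0.011952028156751877
t 24.03 grip [ 0.496  -0.1747  0.1175] yaw 0.06 tilt [-4.e-04  3.e-04 -1.e+00] q6 64.9
 need shift cm (tool now) [ 0.26 -0.33  9.5 ]  (tool axes after turn) [ 0.25 -0.33  9.5 ]  turn deg [-0.01  0.02  0.33] F [0.2 0.2 0. ] op 0.0417
```

Thin carrier confirmed: rim width 97 px against 101 px for the thick one at the same range, and a distance of 100.2 mm at 4 mm height. Grasping.

```bash
python3 -m creep '[[[0.1,-0.14,2],[0,0,0.3]],[[0.08,-0.14,2],[0,0,0]],[[0,0,2],[0,0,0]],[[0,0,2],[0,0,0]],[[0,0,1],[0,0,0]],[[0,0,0.5],[0,0,0]],[[0,0,0],[0,0,0]]]'; python3 -m creep '[[[0,0,0],[0,0,0]],[[0,0,0],[0,0,0]],[[0,0,0],[0,0,0]],[[0,0,0],[0,0,0]],[[0,0,0],[0,0,0]],[[0,0,0],[0,0,0]],[[0,0,0],[0,0,0]]]' 0 45
python3 - <<'E'
from vis import *
need([.4986,-.1714,.0225],-.2)
E
python3 -m creep '[[[0,0,-0.5],[0,0,0]],[[0,0,-1],[0,0,0]],[[0,0,-2],[0,0,0]],[[0,0,-3],[0,0,0]],[[0,0,-3],[0,0,0]],[[0,0,-3],[0,0,0]],[[0,0,-3],[0,0,0]],[[0,0,-1],[0,0,-7]],[[0,0,-0.5],[0,0,-7]],[[0,0,0],[0,0,-7]],[[0,0,0],[0,0,-7]],[[0,0,0],[0,0,-7]]]'
python3 -m creep '[[[0,0,0],[0,0,-7]],[[0,0,0],[0,0,-7]],[[0,0,0],[0,0,-7]],[[0,0,0],[0,0,-7]],[[0,0,0],[0,0,-7]],[[0,0,0],[0,0,-7]],[[0,0,0],[0,0,-7]],[[0,0,0],[0,0,-6]],[[0,0,0],[0,0,0]]]'
python3 - <<'E'
from vis import *
need([.604,.10,.18],90)
c=read_camera("wrist"); im=c["img"][:,:,::-1]; cv2.imwrite(f"pics/wrist19.png",im)
E
```

```text
t: 24.62
tool_pos: [0.4976, -0.1718, 0.1892]
orientation: [-3.141, 0.01, 0.003]
force: [0.4, -0.1, -0.0]
opening: 0.0419
t: 25.2
tool_pos: [0.4983, -0.1721, 0.1908]
orientation: [3.141, -0.011, 0.001]
force: [-1.5, 0.1, 5.1]
opening: 0.0117
t 25.2 grip [ 0.4985 -0.1722  0.0235] yaw -0.39 tilt [ 9.e-04 -4.e-04 -1.e+00] q6 65.8
 need shift cm (tool now) [ 0.03 -0.07  0.1 ]  (tool axes after turn) [ 0.03 -0.07  0.1 ]  turn deg [ 0.02 -0.05 -0.19] F [-1.5  0.1  5.1] op 0.0117
t: 26.2
tool_pos: [0.4979, -0.172, 0.3611]
orientation: [2.996, 0.943, 0.001]
force: [0.2, 0.8, -1.2]
opening: 0.0113
t: 26.95
tool_pos: [0.4979, -0.172, 0.3607]
orientation: [2.223, 2.219, -0.0]
force: [0.7, -0.0, -1.1]
opening: 0.012
t 26.95 grip [ 0.4979 -0.172   0.1934] yaw 89.89 tilt [ 1.e-04 -1.e-04 -1.e+00] q6 -24.5
 need shift cm (tool now) [27.22 10.56  1.34]  (tool axes after turn) [27.2  10.61  1.34]  turn deg [ 0.01  0.01 -0.11] F [ 0.7 -0.  -1.1] op 0.012
```

View pics/wrist19.png

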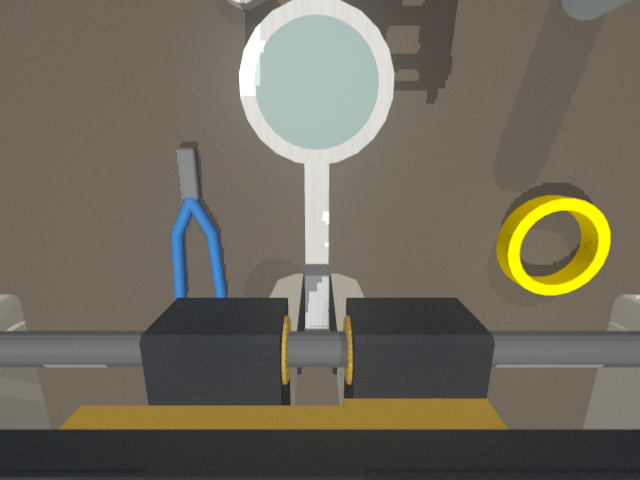

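```bash
python3 -m creep '[[[2,0.5,0],[0,0,0]],[[3.2,1.3,0],[0,0,0]],[[3.2,1.3,0],[0,0,0]],[[3.2,1.3,0],[0,0,0]],[[3.2,1.3,0],[0,0,0]],[[3.2,1.3,0],[0,0,0]],[[3.2,1.3,0],[0,0,0]],[[3.2,1.3,0],[0,0,0]],[[2.5,1,0],[0,0,0]],[[1.2,0,0],[0,0,0]],[[0.5,0,0],[0,0,0]],[[0,0,0],[0,0,0]]]'
python3 - <<'E'
from vis import *
need([.604,.119,.128],90)
E
```

```text
t: 28.0
tool_pos: [0.6057, 0.1139, 0.3601]
orientation: [-2.23, -2.213, 0.001]
force: [-0.1, 0.5, -0.8]
opening: 0.0117
t 28.0 grip [0.6055 0.1138 0.1928] yaw 89.57 tilt [-6.e-04 -2.e-04 -1.e+00] q6 6.3
 need shift cm (tool now) [ 0.51 -0.17  6.48]  (tool axes after turn) [ 0.51 -0.17  6.48]  turn deg [-0.04  0.01 -0.43] F [-0.1  0.5 -0.8] op 0.0117
```

```bash
python3 -m creep '[[[0.4,-0.15,1],[0,0,-0.4]],[[0,0,2],[0,0,0]],[[0,0,2],[0,0,0]],[[0,0,1],[0,0,0]],[[0,0,0.4],[0,0,0]],[[0,0,0],[0,0,0]],[[0,0,0],[0,0,0]],[[0,0,0],[0,0,0]]]'
python3 - <<'E'
from vis import *
need([.604,.208,.128],90)
for n in("wrist","scene"):
    c=read_camera(n); im=c["img"][:,:,::-1]; cv2.imwrite(f"pics/{n}20.png",im if n=="wrist" else cv2.resize(im[100:230,300:460],None,fx=4.8,fy=4.8,interpolation=cv2.INTER_CUBIC))
E
```

```text
t: 28.67
tool_pos: [0.6051, 0.117, 0.2976]
orientation: [2.221, 2.22, 0.003]
force: [0.3, 0.2, -1.4]
opening: 0.0116
t 28.67 grip [0.6054 0.117  0.1303] yaw 89.97 tilt [ 2.2e-03  2.0e-04 -1.0e+00] q6 6.2
 need shift cm (tool now) [ 9.1  -0.11  0.23]  (tool axes after turn) [ 9.1  -0.11  0.23]  turn deg [ 0.12 -0.01 -0.03] F [ 0.3  0.2 -1.4] op 0.0116
```

View pics/scene20.png

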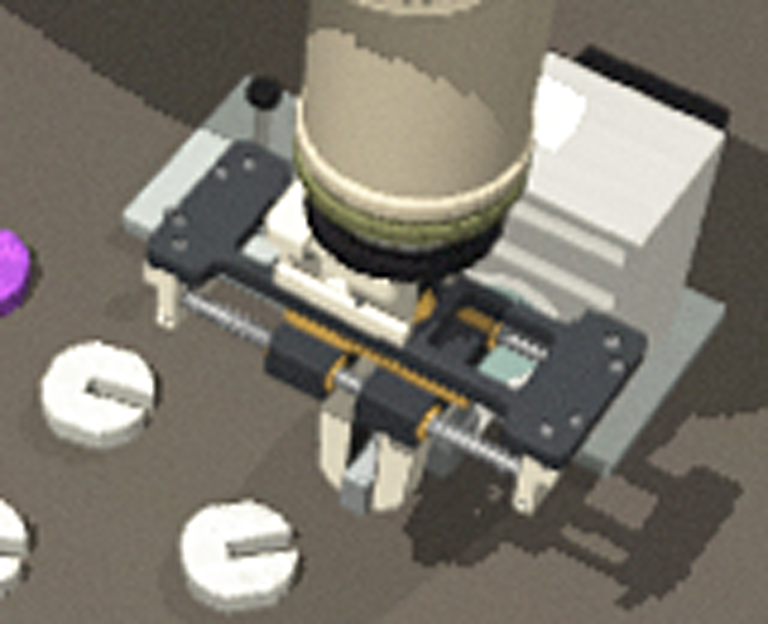

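View pics/wrist20.png

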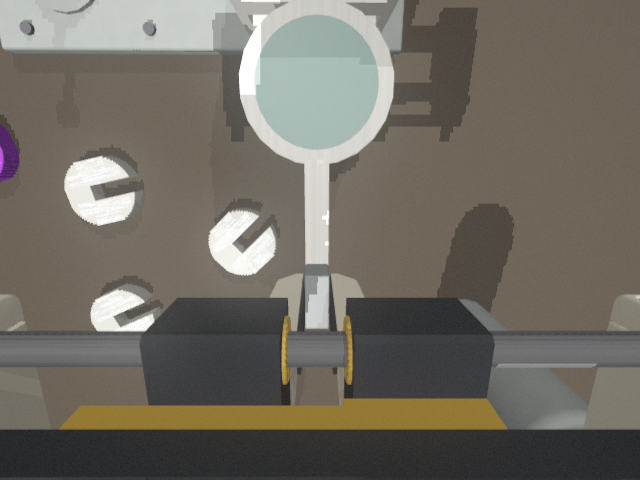

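```bash
python3 -m creep '[[[0.3,-0.1,0.1],[0,0,0]],[[0.3,0,0],[0,0,0]],[[0,0,0],[0,0,0]],[[0,0,0],[0,0,0]]]'
python3 - <<'E'
from vis import *
need([.604,.208,.128],90)
E
```

```text
t: 29.1
tool_pos: [0.6035, 0.1236, 0.2952]
orientation: [2.221, 2.222, 0.0]
force: [0.8, 0.5, -0.5]
opening: 0.0116
t 29.1 grip [0.6035 0.1236 0.1279] yaw 90.04 tilt [ 1.e-04 -0.e+00 -1.e+00] q6 6.8
 need shift cm (tool now) [ 8.44  0.05 -0.01]  (tool axes after turn) [ 8.44  0.05 -0.01]  turn deg [0.01 0.   0.04] F [ 0.8  0.5 -0.5] op 0.0116
```

```bash
python3 -m creep '[[[0.5,0,0],[0,0,0]],[[0.5,0,0],[0,0,0]],[[0.5,0,0],[0,0,0]],[[0.5,0,0],[0,0,0]],[[0.5,0,0],[0,0,0]],[[0,0,0],[0,0,0]]]'
python3 - <<'E'
from vis import *
need([.604,.208,.128],90)
c=read_camera("wrist"); im=c["img"][:,:,::-1]; cv2.imwrite(f"pics/wrist21.png",im)
E
```

```text
t: 29.6
tool_pos: [0.6034, 0.1494, 0.2951]
orientation: [-2.22, -2.222, -0.0]
force: [-0.0, 0.8, -0.6]
opening: 0.0117
t 29.6 grip [0.6034 0.1495 0.1278] yaw 90.05 tilt [-1.e-04  4.e-04 -1.e+00] q6 9.1
 need shift cm (tool now) [ 5.86  0.06 -0.02]  (tool axes after turn) [ 5.86  0.06 -0.02]  turn deg [-0.   -0.02  0.05] F [-0.   0.8 -0.6] op 0.0117
```

View pics/wrist21.png

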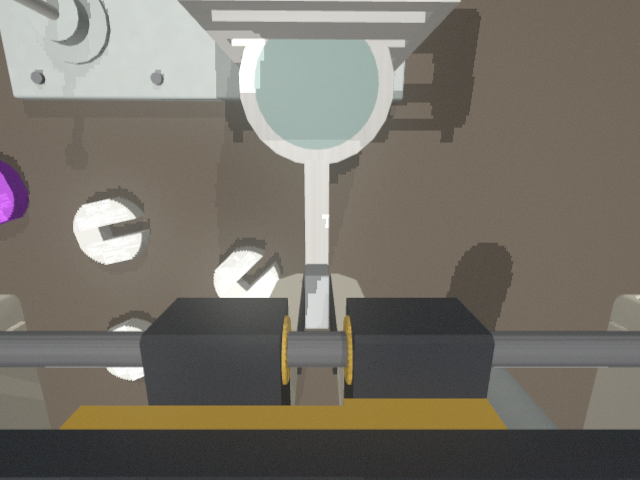

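The strip at row 45 (173 px wide) works out to z≈101 mm, which is slot 3's floor, and the disc is entering it cleanly. Continuing.

```bash
python3 -m creep '[[[0.6,0.05,0],[0,0,0]],[[0.7,0,0],[0,0,0]],[[0.7,0,0],[0,0,0]],[[0.7,0,0],[0,0,0]],[[0.7,0,0],[0,0,0]],[[0.7,0,0],[0,0,0]],[[0.7,0,0],[0,0,0]],[[0.4,0,0],[0,0,0]],[[0.2,0,0],[0,0,0]],[[0,0,0],[0,0,0]]]' 
python3 -m creep '[[[0.15,0,0],[0,0,0]],[[0.15,0,0],[0,0,0]],[[0,0,0],[0,0,0]],[[0,0,0],[0,0,0]]]'
python3 - <<'E'
from vis import *
need([.604,0.208,.128],90)
E
```

```text
t: 30.48
tool_pos: [0.604, 0.2028, 0.2951]
orientation: [-2.221, -2.222, 0.0]
force: [-0.4, 0.2, -0.9]
opening: 0.0117
t: 30.82
tool_pos: [0.6041, 0.2051, 0.2952]
orientation: [2.222, 2.221, 0.0]
force: [0.8, -0.1, -1.4]
opening: 0.0117
t 30.82 grip [0.6041 0.2051 0.1279] yaw 89.99 tilt [ 0. -0. -1.] q6 14.2
 need shift cm (tool now) [ 0.29 -0.01 -0.01]  (tool axes after turn) [ 0.29 -0.01 -0.01]  turn deg [ 0.    0.   -0.01] F [ 0.8 -0.1 -1.4] op 0.0117
```

```bash
python3 -m creep '[[[0.15,0,0],[0,0,0]],[[0.1,0,0],[0,0,0]],[[0,0,0],[0,0,0]],[[0,0,0],[0,0,0]]]'; python3 -m creep '[[[0.1,0,0],[0,0,0]],[[0,0,0],[0,0,0]],[[0,0,0],[0,0,0]]]';  python3 -m creep '[[[0.1,0,0],[0,0,0]],[[0,0,0],[0,0,0]],[[0,0,0],[0,0,0]]]'
```

```text
t: 31.15
tool_pos: [0.6041, 0.2075, 0.2951]
orientation: [2.221, 2.221, -0.001]
force: [0.5, -1.5, -0.7]
opening: 0.0115
t: 31.4
tool_pos: [0.6042, 0.2078, 0.2951]
orientation: [2.221, 2.22, -0.002]
force: [-0.2, -6.0, 0.6]
opening: 0.012
t: 31.65
tool_pos: [0.6043, 0.2081, 0.2951]
orientation: [2.221, 2.219, -0.004]
force: [0.2, -10.2, 0.2]
opening: 0.0117
```

```bash
python3 -m creep '[[[0,0,0.2],[0,0,0]],[[0,0,0.1],[0,0,0]],[[0,0,0],[0,0,0]]]'; python3 -m creep '[[[0,0,0],[0,0,0]],[[0,0,0],[0,0,0]],[[0,0,0],[0,0,0]],[[0,0,0],[0,0,0]],[[0,0,-0.5],[0,0,0]],[[0,0,-1.5],[0,0,0]],[[0,0,-2.5],[0,0,0]],[[0,0,-3],[0,0,0]],[[0,0,-2],[0,0,0]],[[0,0,0],[0,0,0]]]' 45;  python3 -m creep '[[[-2,-2,0],[0,0,0]],[[-3,-3,0],[0,0,0]],[[-3,-2,0],[0,0,0]],[[-2,-1,0],[0,0,0]],[[0,0,0],[0,0,0]],[[0,0,0],[0,0,0]]]' 75
python3 - <<'E'
from vis import *
need([.544,0.1146,.12],222)
for n in("wrist","scene","top"):
    c=read_camera(n); im=c["img"][:,:,::-1]; cv2.imwrite(f"pics/{n}22.png",im if n!="scene" else cv2.resize(im[100:230,300:460],None,fx=4.8,fy=4.8,interpolation=cv2.INTER_CUBIC))
E
```

```text
t: 31.9
tool_pos: [0.6044, 0.208, 0.2923]
orientation: [2.221, 2.219, -0.003]
force: [-1.1, -11.9, 3.1]
opening: 0.0117
t: 32.73
tool_pos: [0.6052, 0.2103, 0.3942]
orientation: [2.218, 2.219, 0.013]
force: [0.6, -0.5, 0.8]
opening: 0.0421
t: 33.23
tool_pos: [0.5242, 0.1096, 0.3872]
orientation: [2.223, 2.22, 0.001]
force: [0.1, -0.0, 1.5]
opening: 0.0695
t 33.23 grip [0.5243 0.1097 0.2199] yaw 89.9 tilt [ 4.e-04  4.e-04 -1.e+00] q6 6.4
 need shift cm (tool now) [0.5  1.98 9.99]  (tool axes after turn) [-1.8  -0.96  9.99]  turn deg [ 4.000e-02  1.000e-02 -1.321e+02] F [ 0.1 -0.   1.5] op 0.0695
```

View pics/wrist22.png

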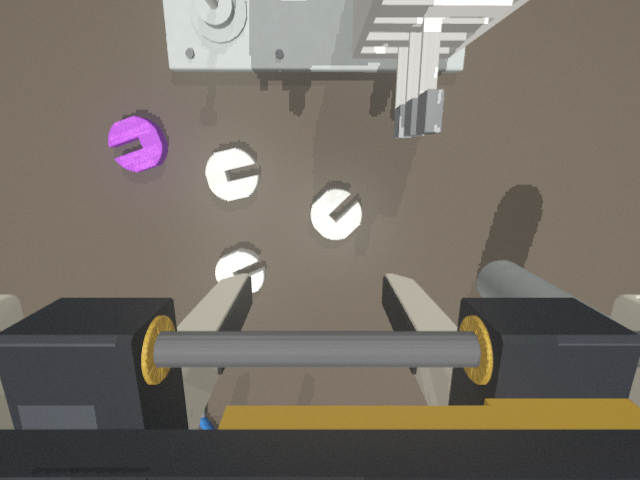

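View pics/scene22.png

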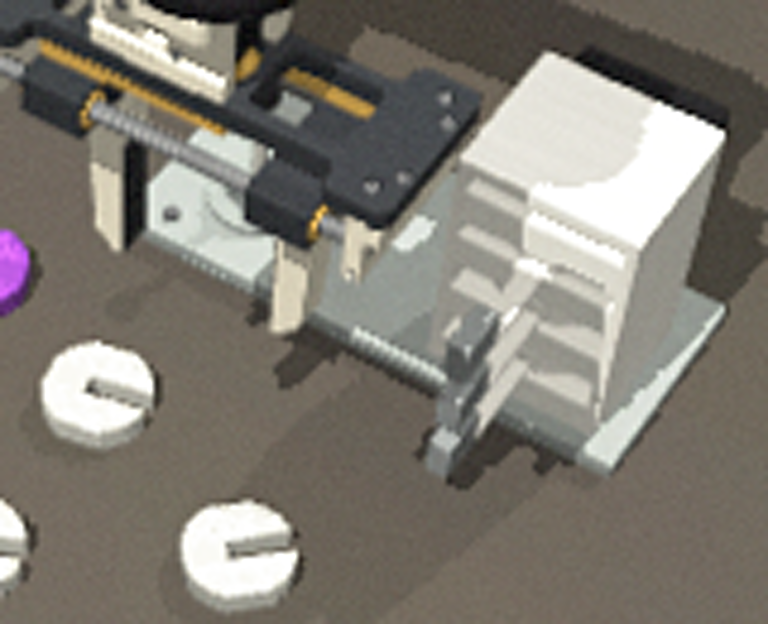

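View pics/top22.png

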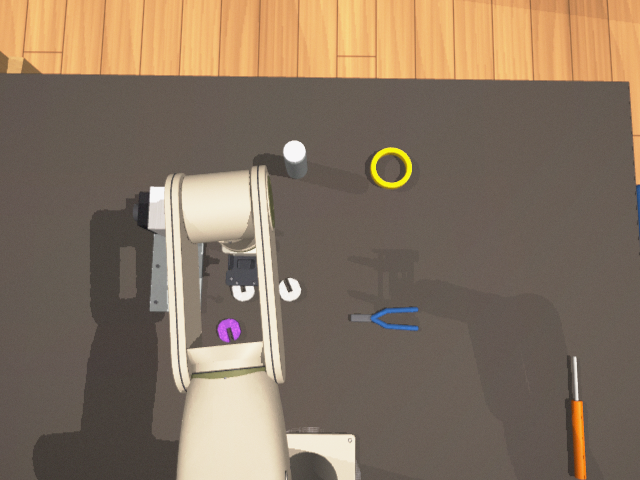

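All three tails stick out, stacked one above another with the fins in line. The weights come next, measured in this wrist view: whites near (232,174), (336,214) and (240,272), with purple at (136,143) left out.

```bash
cat >> vis.py <<'E'
def weight(c,uv,r,z=.014,thr=None,name=None):
    """fit circle in metric plane z to bright blob near uv; slot direction by dark pixels inside"""
    g=cv2.cvtColor(c["img"],cv2.COLOR_RGB2GRAY); u,v=map(int,uv)
    m=np.zeros_like(g); x0,x1,y0,y1=max(u-r,0),min(u+r,639),max(v-r,0),min(v+r,479)
    sub=g[y0:y1,x0:x1]; t=thr or cv2.threshold(sub,0,255,cv2.THRESH_OTSU)[0]
    m[y0:y1,x0:x1]=sub>t
    n,l,s,ce=cv2.connectedComponentsWithStats(m); i=1+np.argmax(s[1:,4]); m=(l==i).astype(np.uint8)
    q=max(cv2.findContours(m,cv2.RETR_EXTERNAL,cv2.CHAIN_APPROX_NONE)[0],key=cv2.contourArea)
    h=cv2.convexHull(q)[:,0,:].astype(float)
    P=np.array([plane(c,p,z)[:2] for p in h]); (cx,cy),rad=cv2.minEnclosingCircle((P*1000).astype(np.float32))
    hm=np.zeros_like(m); cv2.fillConvexPoly(hm,cv2.convexHull(q),1)
    inn=cv2.erode(hm,np.ones((3,3),np.uint8)); d=((inn==1)&(m==0)).astype(np.uint8)
    n,l,s,ce=cv2.connectedComponentsWithStats(d); i=1+np.argmax(s[1:,4]); ys,xs=np.where(l==i)
    S=np.array([plane(c,(a,b),z)[:2] for a,b in zip(xs,ys)]); 
    vx,vy,ax,ay=cv2.fitLine((S*1000).astype(np.float32),cv2.DIST_L2,0,.01,.01).ravel()
    C=np.array([cx,cy]); sd=S.mean(0)*1000-C; dv=np.array([vx,vy]); dv*=np.sign(dv@sd)
    off=np.cross(dv,np.array([ax,ay])-C)
    print(name,"thr",t,"C",np.round(C,1),"rad",round(rad,1),"slotdir",round(np.degrees(np.arctan2(dv[1],dv[0])),1),"centroid dir",round(np.degrees(np.arctan2(sd[1],sd[0])),1),"slot line off",round(float(off),1),"slot px extent",np.round([((S*1000-C)@dv).min(),((S*1000-C)@dv).max()],1))
    return C,np.degrees(np.arctan2(dv[1],dv[0]))
E
python3 - <<'E' 2>/dev/null
from vis import *
c=read_camera("wrist"); np.savez("c22.npz",**c)
t=cv2.imread("pics/top0.png")[:,:,::-1].copy(); T=read_camera("top"); T0=dict(T); T0["img"]=t
for n,a,b in(("A",(336,214),(262,244)),("B",(232,174),(243,290)),("C",(240,272),(290,290))):
    if n!="C": weight(c,a,38,name=n+" wrist")
    weight(T0,b,18,name=n+" top")
E
```

```text
A wrist thr 186.0 C [543.5 116.7] rad 27.5 slotdir 43.9 centroid dir 45.0 slot line off 0.2 slot px extent [-5.2 24.6]
A top thr 171.0 C [544.2 114.7] rad 28.1 slotdir 45.2 centroid dir 43.3 slot line off -0.3 slot px extent [-3.5 22.4]
B wrist thr 188.0 C [435.  158.7] rad 27.5 slotdir 12.3 centroid dir 13.6 slot line off 0.2 slot px extent [-5.5 25.2]
B top thr 173.0 C [435.5 157. ] rad 27.6 slotdir 11.2 centroid dir 12.8 slot line off 0.2 slot px extent [-4.5 22.9]
C top thr 174.0 C [437.4  47.5] rad 27.5 slotdir 25.7 centroid dir 24.4 slot line off -0.2 slot px extent [-5.  23.7]
```

```bash
python3 -m creep '[[[0.4,1,0],[0,0,7]],[[0,1,1],[0,0,7]],[[0,0,2],[0,0,7]],[[0,0,2],[0,0,7]],[[0,0,2],[0,0,7]],[[0,0,2],[0,0,7]],[[0,0,1],[0,0,4]],[[0,0,0],[0,0,0]],[[0,0,0],[0,0,0]]]'
python3 - <<'E'
from vis import *
need([.544,0.116,.022],44)
c=read_camera("wrist"); cv2.imwrite("pics/wrist23.png",c["img"][:,:,::-1])
E
```

```text
t: 34.23
tool_pos: [0.5444, 0.1136, 0.2864]
orientation: [-2.91, -1.181, 0.003]
force: [-0.2, 0.1, -0.3]
opening: 0.0699
t 34.23 grip [0.5441 0.1136 0.1191] yaw 44.19 tilt [-1.9e-03 -1.0e-04 -1.0e+00] q6 52.3
 need shift cm (tool now) [ 0.15 -0.19  9.71]  (tool axes after turn) [ 0.14 -0.2   9.71]  turn deg [-0.07  0.08  0.19] F [-0.2  0.1 -0.3] op 0.0699
```

View pics/wrist23.png

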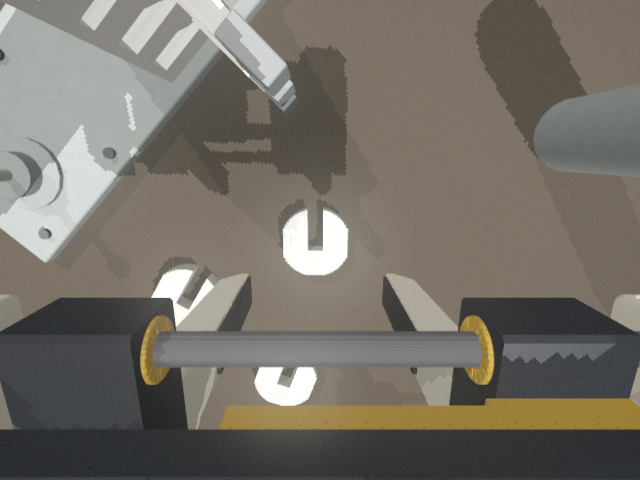

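```bash
python3 - <<'E' 2>/dev/null
from vis import *
c=read_camera("wrist")
C,d=weight(c,(315,241),42,name="A")
t=cv2.imread("pics/top0.png")[:,:,::-1].copy(); T=read_camera("top")
print("tri",tri(c,proj(c,[C[0]/1000,C[1]/1000,.014]),T,proj(T,[.5442,.1147,.014])))
need([C[0]/1000,C[1]/1000,.022],d)
E
```

```text
A thr 189.0 C [543.8 116.8] rad 27.3 slotdir 44.1 centroid dir 43.8 slot line off -0.1 slot px extent [-5.3 24.8]
tri (array([0.54388976, 0.11564459, 0.01157925]), np.float64(0.001836893571209248))
t 34.38 grip [0.5455 0.1135 0.1212] yaw 44.14 tilt [ 2.1e-03  3.0e-04 -1.0e+00] q6 52.3
 need shift cm (tool now) [ 0.12 -0.35  9.92]  (tool axes after turn) [ 0.13 -0.34  9.92]  turn deg [ 0.07 -0.1   0.05] F [ 0.3 -0.4  0.4] op 0.0693
```

```bash
python3 -m creep '[[[0.1,-0.15,2],[0,0,0]],[[0.05,-0.15,2],[0,0,0]],[[0,0,2],[0,0,0]],[[0,0,2],[0,0,0]],[[0,0,1.3],[0,0,0]],[[0,0,0.5],[0,0,0]],[[0,0,0],[0,0,0]]]'; python3 -m creep '[[[0,0,0],[0,0,0]],[[0,0,0],[0,0,0]],[[0,0,0],[0,0,0]],[[0,0,0],[0,0,0]],[[0,0,0],[0,0,0]],[[0,0,0],[0,0,0]],[[0,0,0],[0,0,0]]]' 30 40
python3 - <<'E'
from vis import *
need([.5438,.1168,.022],44)
c=read_camera("wrist"); cv2.imwrite("pics/wrist24.png",c["img"][:,:,::-1])
E
```

```text
t: 34.97
tool_pos: [0.5432, 0.1162, 0.1885]
orientation: [-2.912, -1.178, 0.002]
force: [0.1, -0.5, -0.4]
opening: 0.0698
t: 35.55
tool_pos: [0.5442, 0.1163, 0.1905]
orientation: [2.912, 1.177, 0.003]
force: [-0.4, -0.2, 6.1]
opening: 0.0493
t 35.55 grip [0.5446 0.1164 0.0232] yaw 44.0 tilt [ 2.2e-03  2.0e-04 -1.0e+00] q6 52.8
 need shift cm (tool now) [ 0.   -0.06  0.12]  (tool axes after turn) [ 0.   -0.06  0.12]  turn deg [ 0.08 -0.1   0.  ] F [-0.4 -0.2  6.1] op 0.0493
```

View pics/wrist24.png

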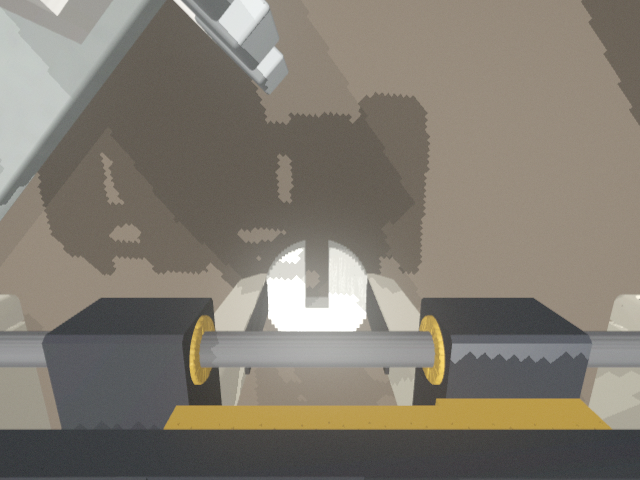

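```bash
python3 - <<'E'
from vis import *
c=read_camera("wrist"); s,p,Rm=tp()
for uv in [(317,307),(305,290),(329,290)]:
    P=plane(c,uv,.014); print(np.round(Rm.T@(P-p)*1000,1))
E
python3 -m creep '[[[0,0,-0.5],[0,0,0]],[[0,0,-1.5],[0,0,0]],[[0,0,-3],[0,0,0]],[[0,0,-3],[0,0,0]],[[0,0,-3],[0,0,0]],[[0,0,-2],[0,0,-7]],[[0,0,-1],[0,0,-7]],[[0,0,0],[0,0,-7]],[[0,0,0],[0,0,-7]],[[0,0,0],[0,0,-7]],[[0,0,0],[0,0,-7]],[[0,0,0],[0,0,-7]]]'
python3 -m creep '[[[0,0,0],[0,0,-7]],[[0,0,0],[0,0,-7]],[[0,0,0],[0,0,-7]],[[0,0,0],[0,0,-6]],[[0,0,0],[0,0,0]],[[0,0,0],[0,0,0]]]'
python3 - <<'E'
from vis import *
need([.465,.254,.16],120)
for n in("wrist","scene"):
    c=read_camera(n); im=c["img"][:,:,::-1]; cv2.imwrite(f"pics/{n}25.png",im)
E
```

```text
[ -5.6  -0.7 176.5]
[  3.6  -6.7 176.5]
[  3.6   5.3 176.5]
t: 36.65
tool_pos: [0.5431, 0.1162, 0.329]
orientation: [-2.155, -2.285, 0.001]
force: [0.2, 0.5, -1.0]
opening: 0.0496
t: 37.15
tool_pos: [0.5433, 0.1163, 0.329]
orientation: [-1.575, -2.718, 0.001]
force: [-0.3, 0.9, -0.8]
opening: 0.0496
t 37.15 grip [0.5431 0.1162 0.1617] yaw 119.81 tilt [-7.e-04 -0.e+00 -1.e+00] q6 -23.0
 need shift cm (tool now) [15.84  0.06  0.17]  (tool axes after turn) [15.84  0.11  0.17]  turn deg [-0.04 -0.02 -0.19] F [-0.3  0.9 -0.8] op 0.0496
```

View pics/wrist25.png

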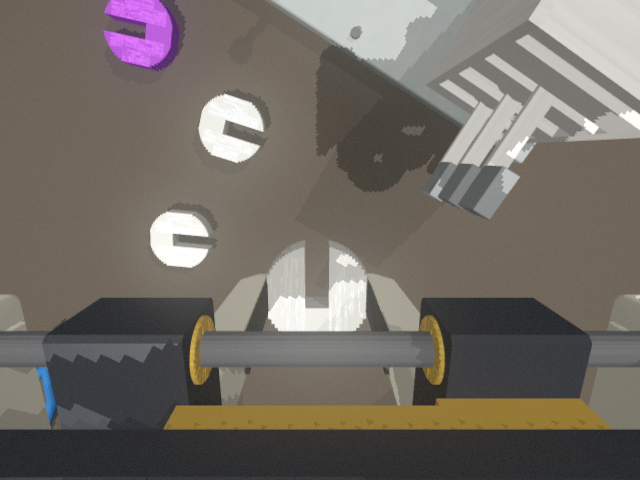

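The 120° mouth direction would bring the gripper body close to the block. I'll use mouth directions 195°, 75° and -45° on the stem instead, 120° apart and clear of the block. Weight A goes on at 195°.

```bash
python3 -m creep '[[[0,0,-0.5],[0,0,-7]],[[0,0,-0.5],[0,0,-7]],[[0,0,-0.5],[0,0,-7]],[[0,0,-0.5],[0,0,-7]],[[0,0,-0.5],[0,0,-7]],[[0,0,-0.5],[0,0,-7]],[[0,0,0],[0,0,-7]],[[0,0,0],[0,0,-7]],[[0,0,0],[0,0,-7]],[[0,0,0],[0,0,-7]],[[0,0,0],[0,0,-5.2]],[[0,0,0],[0,0,0]]]'
python3 -m creep '[[[-0.4,1,0],[0,0,0]],[[0,2.5,0],[0,0,0]],[[0,3.5,0],[0,0,0]],[[0,3.6,0],[0,0,0]],[[0,3.6,0],[0,0,0]],[[0,3.5,0],[0,0,0]],[[0,2.4,0],[0,0,0]],[[0,1,0],[0,0,0]],[[0,0,0],[0,0,0]],[[0,0,0],[0,0,0]],[[0,0,0],[0,0,0]]]'
python3 - <<'E'
from vis import *
need([.492,.321,.16],195)
c=read_camera("wrist"); im=c["img"][:,:,::-1]; cv2.imwrite(f"pics/wrist26.png",im)
E
```

```text
t: 38.25
tool_pos: [0.5434, 0.1162, 0.3591]
orientation: [0.419, -3.113, 0.0]
force: [-0.3, -0.2, -2.5]
opening: 0.0496
t: 39.17
tool_pos: [0.4924, 0.3201, 0.359]
orientation: [0.412, -3.114, 0.001]
force: [0.1, -0.0, -0.7]
opening: 0.0497
t 39.17 grip [0.4924 0.32   0.1917] yaw -164.92 tilt [ 0.e+00 -6.e-04 -1.e+00] q6 -77.0
 need shift cm (tool now) [0.01 0.1  3.17]  (tool axes after turn) [0.01 0.1  3.17]  turn deg [-0.03 -0.01  0.08] F [ 0.1 -0.  -0.7] op 0.0497
```

View pics/wrist26.png

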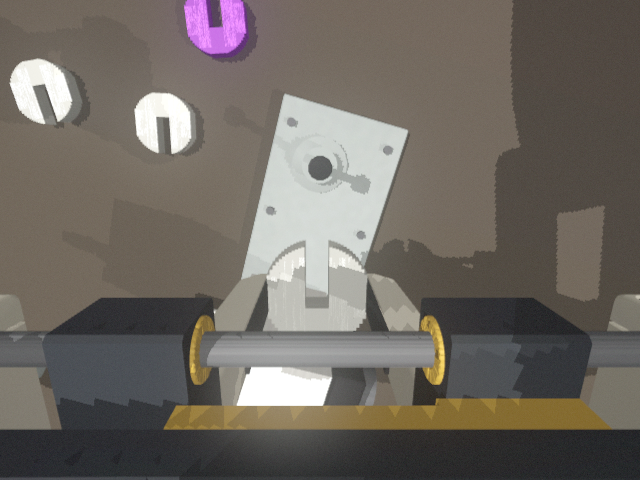

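```bash
cat >> vis.py <<'E'
def head(c,uv,r=25,thr=60,z=.09):
    g=cv2.cvtColor(c["img"],cv2.COLOR_RGB2GRAY); u,v=uv; m=np.zeros_like(g); m[v-r:v+r,u-r:u+r]=g[v-r:v+r,u-r:u+r]<thr
    n,l,s,ce=cv2.connectedComponentsWithStats(m); i=1+np.argmax(s[1:,4]); P=plane(c,ce[i],z); s_,p,Rm=tp()
    q=Rm.T@(P-p)*1000
    print("head px",np.round(ce[i],1),s[i],"world",np.round(P,4),"tool xy mm",np.round(q[:2],1)); return P
E
python3 - <<'E'
from vis import *
c=read_camera("wrist"); P=head(c,(319,167))
T=read_camera("top"); print(tri(c,(319.5,167.5),T,(172.,287.5)))
g=cv2.cvtColor(c["img"],cv2.COLOR_RGB2GRAY); print(g[285,290:345].tolist())
print([np.round(proj(c,[.434,.3055,z]),1) for z in(.03,.087)])
E
```

```text
Traceback (most recent call last):
  File "vis.py", line 68, in head
    n,l,s,ce=cv2.connectedComponentsWithStats(m); i=1+np.argmax(s[1:,4]); P=plane(c,ce[i],z); s_,p,Rm=tp()
                                                      ~~~~~~~~~^^^^^^^^^
ValueError: attempt to get argmax of an empty sequence
```

Run:
```python
from vis import *
c=read_camera("wrist"); g=cv2.cvtColor(c["img"],cv2.COLOR_RGB2GRAY); print(g[167,300:340].tolist())
P=head(c,(319,167),20,100)
T=read_camera("top"); print(tri(c,(319.5,167.5),T,(172.,287.5)))
print(g[285,290:345].tolist())
print([np.round(proj(c,[.434,.3055,z]),1) for z in(.03,.087)])
```

```text
[202, 203, 207, 210, 210, 209, 209, 211, 186, 120, 97, 100, 98, 99, 97, 99, 97, 99, 101, 98, 97, 97, 97, 94, 96, 96, 97, 95, 95, 96, 97, 91, 115, 160, 205, 210, 210, 185, 169, 165]
head px [321.2 168. ] [310 156  22  23 353] world [0.433  0.3076 0.09  ] tool xy mm [60.7  3.9]
(array([0.43404999, 0.30647136, 0.08182039]), np.float64(0.0015387675201643967))
[198, 199, 197, 192, 193, 194, 192, 191, 191, 192, 192, 191, 199, 193, 194, 150, 200, 205, 205, 206, 204, 205, 204, 210, 210, 214, 215, 215, 214, 215, 214, 214, 215, 214, 215, 216, 215, 215, 144, 169, 175, 176, 175, 176, 174, 175, 175, 176, 173, 175, 175, 174, 174, 175, 175]
[array([317.7, 165.6]), array([318. , 168.4])]
```

```bash
python3 -m creep '[[[0,0.3,1],[0,0,0]],[[0,0,2],[0,0,0]],[[0,0,2.5],[0,0,0]],[[0,0,2.5],[0,0,0]],[[0,0,2.5],[0,0,0]],[[0,0,2],[0,0,0]],[[0,0,0.8],[0,0,0]],[[0,0,0],[0,0,0]],[[0,0,0],[0,0,0]],[[0,0,0],[0,0,0]]]'
python3 - <<'E'
from vis import *
need([.4337,.3065,.057],195)
c=read_camera("wrist"); im=c["img"][:,:,::-1]; cv2.imwrite(f"pics/wrist27.png",im); 
c=read_camera("scene"); im=c["img"][:,:,::-1]; cv2.imwrite(f"pics/scene27.png",cv2.resize(im[80:210,280:460],None,fx=4.4,fy=4.4,interpolation=cv2.INTER_CUBIC))
E
```

```text
t: 40.2
tool_pos: [0.492, 0.3241, 0.2278]
orientation: [-0.415, 3.112, 0.001]
force: [0.1, 0.5, -1.2]
opening: 0.0494
t 40.2 grip [0.4924 0.3243 0.0605] yaw -164.81 tilt [ 0.0022  0.0012 -1.    ] q6 -76.8
 need shift cm (tool now) [ 6.09 -0.17  0.34]  (tool axes after turn) [ 6.09 -0.19  0.35]  turn deg [0.03 0.14 0.19] F [ 0.1  0.5 -1.2] op 0.0494
```

View pics/wrist27.png

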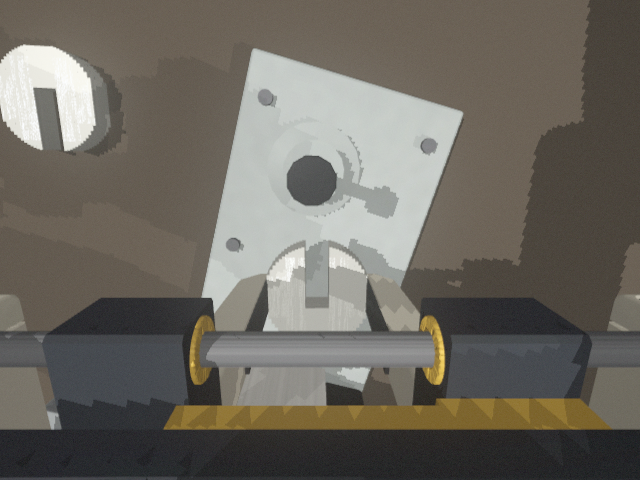

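View pics/scene27.png

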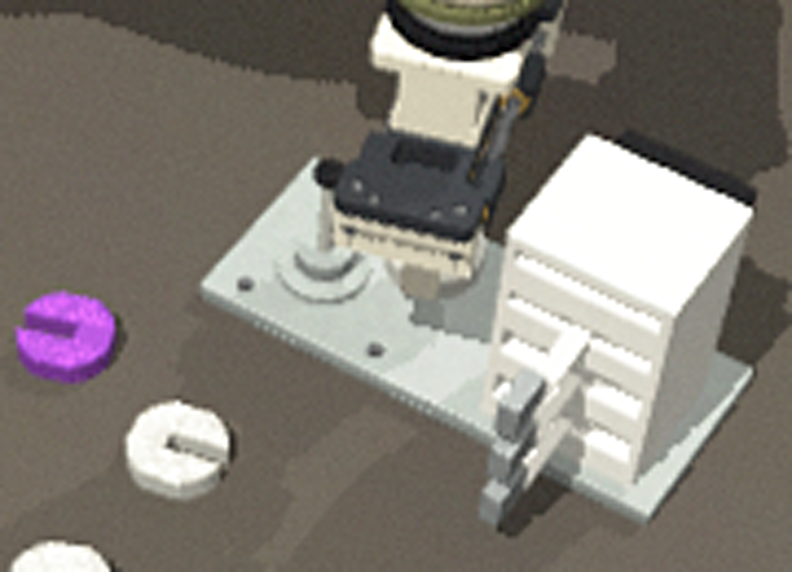

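```bash
python3 -m creep '[[[0,-0.16,0.2],[0,0,0.2]],[[0.5,0,0],[0,0,0]],[[0.5,0,0],[0,0,0]],[[0,0,0],[0,0,0]],[[0,0,0],[0,0,0]],[[0,0,0],[0,0,0]]]'
python3 - <<'E'
from vis import *
need([.4337,.3065,.057],195)
c=read_camera("wrist"); im=c["img"][:,:,::-1]; cv2.imwrite(f"pics/wrist28.png",im); g=cv2.cvtColor(c["img"],cv2.COLOR_RGB2GRAY)
P=head(c,(314,202),38,100); print(g[275,298:338].tolist())
E
```

```text
t: 40.8
tool_pos: [0.4819, 0.3197, 0.2243]
orientation: [-0.41, 3.114, 0.0]
force: [-0.0, 0.1, -1.1]
opening: 0.0493
t 40.8 grip [0.4819 0.3197 0.057 ] yaw -164.99 tilt [ 2.e-04  1.e-04 -1.e+00] q6 -76.5
 need shift cm (tool now) [ 5.   -0.03 -0.  ]  (tool axes after turn) [ 5.   -0.03 -0.  ]  turn deg [0.   0.01 0.01] F [-0.   0.1 -1.1] op 0.0493
head px [315.9 213.1] [ 292  189   49   49 1933] world [0.4323 0.3066 0.09  ] tool xy mm [51.4  0.2]
[165, 167, 166, 165, 164, 165, 157, 132, 138, 146, 145, 146, 144, 143, 144, 144, 145, 143, 145, 144, 146, 143, 143, 142, 157, 158, 159, 158, 157, 158, 118, 160, 166, 166, 166, 166, 167, 166, 166, 164]
```

View pics/wrist28.png

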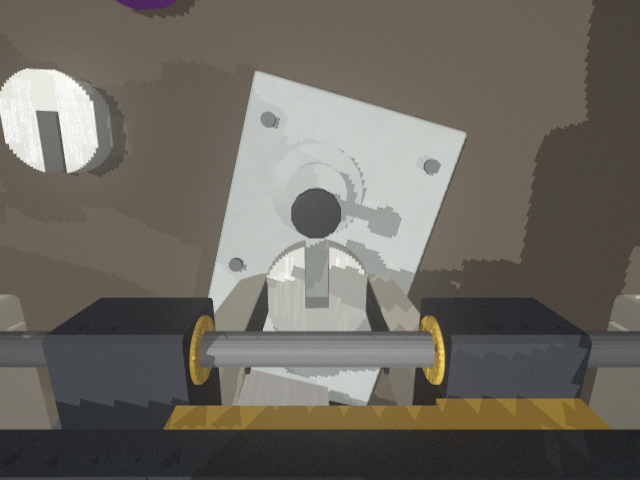

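```bash
python3 -m creep '[[[0.5,0,0],[0,0,0]],[[0.5,0,0],[0,0,0]],[[0.5,0,0],[0,0,0]],[[0.5,0,0],[0,0,0]],[[0.5,0,0],[0,0,0]],[[0,0,0],[0,0,0]],[[0,0,0],[0,0,0]]]'
python3 - <<'E'
from vis import *
need([.4335,.3065,.057],195)
c=read_camera("wrist"); im=c["img"][:,:,::-1]; cv2.imwrite(f"pics/wrist29.png",im)
E
```

```text
t: 41.43
tool_pos: [0.4575, 0.3132, 0.2242]
orientation: [-0.41, 3.115, 0.0]
force: [0.5, 0.2, -1.2]
opening: 0.049
t 41.43 grip [0.4576 0.3132 0.0569] yaw -164.99 tilt [ 1.e-04  0.e+00 -1.e+00] q6 -75.9
 need shift cm (tool now) [ 2.5  -0.02 -0.01]  (tool axes after turn) [ 2.5  -0.02 -0.01]  turn deg [0.   0.01 0.01] F [ 0.5  0.2 -1.2] op 0.049
```

View pics/wrist29.png

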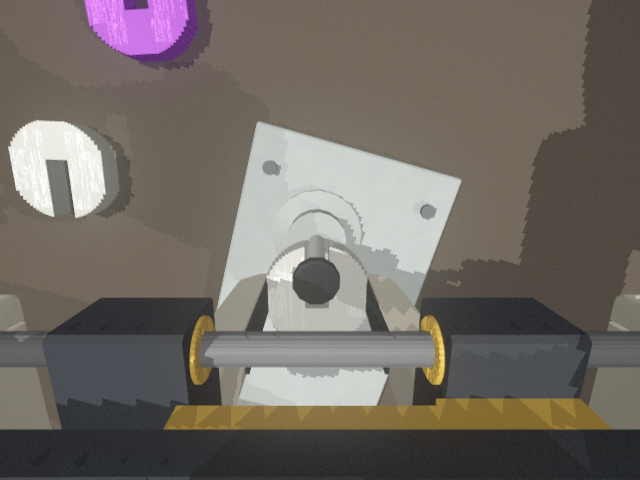

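The rod (cols ~310–325) is centred on the slot (col 317) and entering it. Going home.

```bash
python3 -m creep '[[[0.5,0,0],[0,0,0]],[[0.5,0,0],[0,0,0]],[[0.5,0,0],[0,0,0]],[[0.5,0,0],[0,0,0]],[[0.4,0,0],[0,0,0]],[[0.05,0,0],[0,0,0]],[[0,0,0],[0,0,0]],[[0,0,0],[0,0,0]]]'
python3 - <<'E'
from vis import *
need([.4335,.3065,.053],195)
c=read_camera("wrist"); im=c["img"][:,:,::-1]; cv2.imwrite(f"pics/wrist30.png",im)
E
python3 -m creep '[[[0,0,0.1],[0,0,0]],[[0,0,0.1],[0,0,0]],[[0,0,0.1],[0,0,0]],[[0,0,0],[0,0,0]],[[0,0,0],[0,0,0]]]'
```

```text
t: 42.15
tool_pos: [0.4342, 0.3069, 0.2243]
orientation: [-0.41, 3.114, 0.0]
force: [0.9, 0.1, -1.4]
opening: 0.0494
t 42.15 grip [0.4343 0.3069 0.057 ] yaw -165.0 tilt [ 3.e-04  2.e-04 -1.e+00] q6 -75.3
 need shift cm (tool now) [ 0.08 -0.02  0.4 ]  (tool axes after turn) [ 0.08 -0.02  0.4 ]  turn deg [0.01 0.02 0.  ] F [ 0.9  0.1 -1.4] op 0.0494
t: 42.62
tool_pos: [0.4342, 0.3068, 0.2209]
orientation: [0.41, -3.114, 0.0]
force: [0.6, 0.1, -1.1]
opening: 0.0493
```

View pics/wrist30.png

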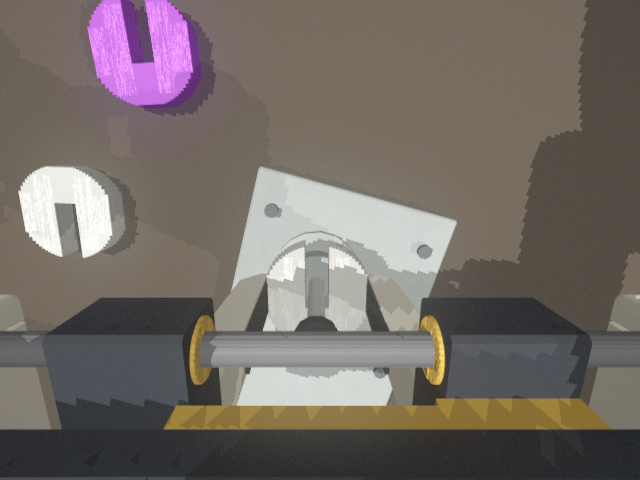

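```bash
python3 -m creep '[[[0,0,0.1],[0,0,0]],[[0,0,0.05],[0,0,0]],[[0,0,0],[0,0,0]]]'; python3 -m creep '[[[0,0,0.1],[0,0,0]],[[0,0,0],[0,0,0]],[[0,0,0],[0,0,0]]]'
```

```text
t: 42.87
tool_pos: [0.4344, 0.307, 0.2205]
orientation: [-0.41, 3.115, 0.0]
force: [-3.1, -1.5, 5.4]
opening: 0.0497
t: 43.12
tool_pos: [0.4345, 0.307, 0.2204]
orientation: [-0.41, 3.114, 0.0]
force: [-6.5, -4.6, 14.7]
opening: 0.0494
```

```bash
python3 -m creep '[[[0,0,-0.1],[0,0,0]],[[0,0,0],[0,0,0]],[[0,0,0],[0,0,0]]]';python3 -m creep '[[[0,0,0],[0,0,0]],[[0,0,0],[0,0,0]],[[0,0,0],[0,0,0]],[[0,0,0],[0,0,0]],[[0,0,0],[0,0,0]]]' 72;python3 -m creep '[[[0,0,-0.5],[0,0,0]],[[0,0,-1.5],[0,0,0]],[[0,0,-2.5],[0,0,0]],[[0,0,-3],[0,0,0]],[[0,0,-3],[0,0,0]],[[0,0,-2.5],[0,0,0]],[[0,0,-1],[0,0,0]],[[-3,0,0],[0,0,0]],[[-3,0,0],[0,0,0]],[[0,0,0],[0,0,0]],[[0,0,0],[0,0,0]]]'
python3 - <<'E'
from vis import *
need([.437,.0485,.12],25)
c=read_camera("wrist"); im=c["img"][:,:,::-1]; cv2.imwrite(f"pics/wrist31.png",im)
E
```

```text
t: 43.37
tool_pos: [0.4345, 0.307, 0.2204]
orientation: [-0.41, 3.114, 0.001]
force: [-1.9, -1.9, 7.5]
opening: 0.0495
t: 43.78
tool_pos: [0.4341, 0.3069, 0.2194]
orientation: [0.41, -3.114, 0.0]
force: [-0.9, 0.5, 0.6]
opening: 0.0672
t: 44.7
tool_pos: [0.4928, 0.3223, 0.3578]
orientation: [0.409, -3.112, 0.001]
force: [0.1, -0.5, 0.3]
opening: 0.067
t 44.7 grip [0.4924 0.3221 0.1905] yaw -165.04 tilt [-0.0024 -0.0012 -1.    ] q6 -76.8
 need shift cm (tool now) [ 12.44 -25.01   7.1 ]  (tool axes after turn) [-16.63  22.46   7.05]  turn deg [-2.3000e-01  3.0000e-02  1.6996e+02] F [ 0.1 -0.5  0.3] op 0.067
```

View pics/wrist31.png

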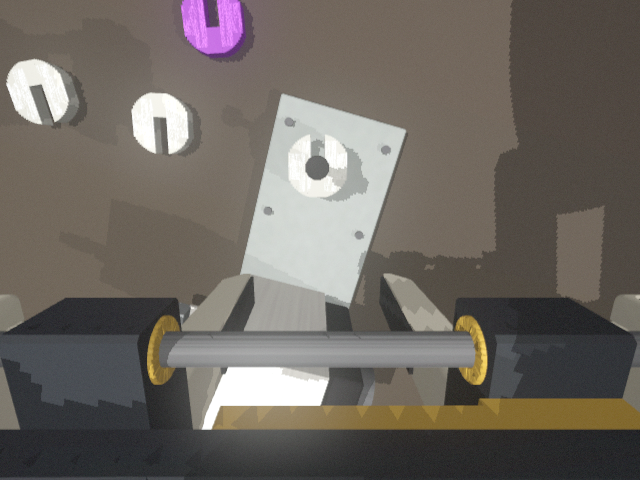

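Weight A sits on the seat around the rod with its mouth at 195°. Weight B (the white one at (162,123), not the purple one at (213,22)) is next, gripped with the yaw flipped at 192°.

```bash
python3 -m creep '[[[1,-1.4,0],[0,0,2.7]],[[2,-3,0],[0,0,0]],[[2.3,-3.3,0],[0,0,0]],[[2.3,-3.3,0],[0,0,0]],[[1.4,-2.1,0],[0,0,0]],[[0.7,-0.8,1],[0,0,0]],[[0,0,2],[0,0,0]],[[0,0,2.5],[0,0,0]],[[0,0,1.5],[0,0,0]],[[0,0,0],[0,0,0]],[[0,0,0],[0,0,0]],[[0,0,0],[0,0,0]]]'
python3 - <<'E'
from vis import *
need([.435,.158,.022],192.3)
c=read_camera("wrist"); im=c["img"][:,:,::-1]; cv2.imwrite(f"pics/wrist32.png",im)
E
```

```text
t: 45.75
tool_pos: [0.4277, 0.1658, 0.2908]
orientation: [-0.337, 3.122, 0.0]
force: [-0.5, -0.2, 0.8]
opening: 0.0671
t 45.75 grip [0.4279 0.1659 0.1235] yaw -167.68 tilt [ 1.2e-03  4.0e-04 -1.0e+00] q6 -87.5
 need shift cm (tool now) [-0.53 -0.92 10.15]  (tool axes after turn) [-0.54 -0.92 10.15]  turn deg [0.01 0.07 0.02] F [-0.5 -0.2  0.8] op 0.0671
```

View pics/wrist32.png

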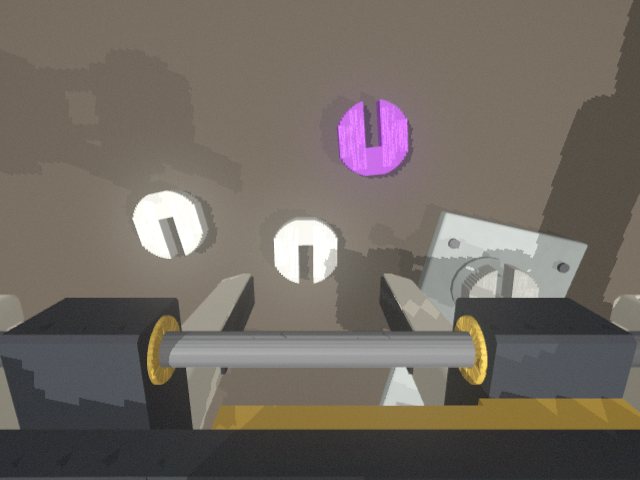

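```bash
python3 - <<'E' 2>/dev/null
from vis import *
c=read_camera("wrist")
C,d=weight(c,(306,251),40,name="B")
T=read_camera("top"); print(tri(c,proj(c,[C[0]/1000,C[1]/1000,.014]),T,proj(T,[.4355,.157,.014])))
need([C[0]/1000,C[1]/1000,.0225],d+180)
E
```

```text
B thr 185.0 C [434.5 158.6] rad 27.3 slotdir 11.4 centroid dir 13.0 slot line off 0.3 slot px extent [-5.  25.6]
(array([0.43593288, 0.15828281, 0.00853869]), np.float64(0.0011137668176550495))
t 45.9 grip [0.4286 0.166  0.1238] yaw -167.69 tilt [ 2.4e-03  7.0e-04 -1.0e+00] q6 -87.5
 need shift cm (tool now) [-0.44 -0.85 10.13]  (tool axes after turn) [-0.48 -0.84 10.13]  turn deg [0.01 0.14 0.88] F [-0.5  0.3 -0.1] op 0.067
```

```bash
python3 -m creep '[[[-0.25,-0.4,2],[0,0,0.5]],[[-0.23,-0.45,2],[0,0,0]],[[0,0,2],[0,0,0]],[[0,0,2],[0,0,0]],[[0,0,1.5],[0,0,0]],[[0,0,0.5],[0,0,0]],[[0,0,0],[0,0,0]]]'; python3 -m creep '[[[0,0,0],[0,0,0]],[[0,0,0],[0,0,0]],[[0,0,0],[0,0,0]],[[0,0,0],[0,0,0]],[[0,0,0],[0,0,0]],[[0,0,0],[0,0,0]],[[0,0,0],[0,0,0]]]' 30 40
python3 - <<'E'
from vis import *
need([.4345,.1586,.0225],191.6)
c=read_camera("wrist"); cv2.imwrite("pics/wrist33.png",c["img"][:,:,::-1])
E
```

```text
t: 46.48
tool_pos: [0.4338, 0.1583, 0.1889]
orientation: [0.323, -3.123, 0.0]
force: [-0.6, 0.3, -0.3]
opening: 0.067
t: 47.07
tool_pos: [0.435, 0.1585, 0.191]
orientation: [-0.323, 3.123, 0.001]
force: [-1.4, -1.0, 6.4]
opening: 0.0497
t 47.07 grip [0.4354 0.1586 0.0237] yaw -168.2 tilt [ 2.3e-03  6.0e-04 -1.0e+00] q6 -88.1
 need shift cm (tool now) [0.05 0.02 0.12]  (tool axes after turn) [0.05 0.02 0.12]  turn deg [0.01 0.14 0.2 ] F [-1.4 -1.   6.4] op 0.0497
```

View pics/wrist33.png

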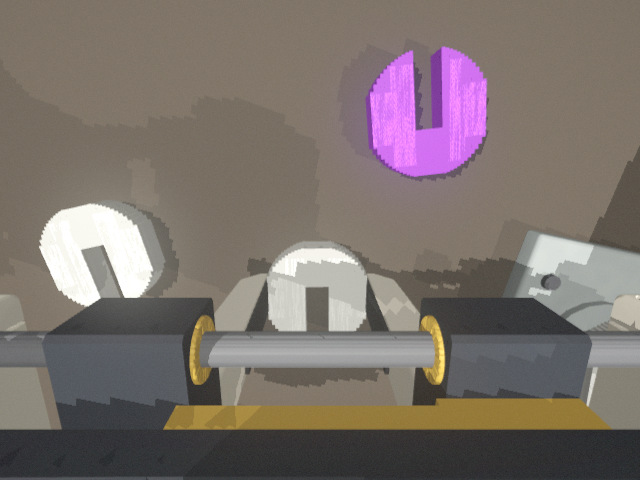

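```bash
python3 - <<'E'
from vis import *
c=read_camera("wrist"); s,p,Rm=tp(); g=cv2.cvtColor(c["img"],cv2.COLOR_RGB2GRAY)
print(g[280:300,316].tolist(), g[295,298:335].tolist())
for uv in [(316.5,287.5),(305.5,295),(328.5,295)]:
    P=plane(c,uv,.014); print(np.round(Rm.T@(P-p)*1000,1))
E
python3 -m creep '[[[0,0,-0.5],[0,0,0]],[[0,0,-1.5],[0,0,0]],[[0,0,-3],[0,0,0]],[[0,0,-3],[0,0,0]],[[0,0,-3],[0,0,0]],[[0,0,-3],[0,0,7]],[[0,0,-2],[0,0,7]],[[0,0,-1],[0,0,7]],[[0,0,0],[0,0,7]],[[0,0,0],[0,0,7]],[[0,0,0],[0,0,7]],[[0,0,0],[0,0,7]]]'
python3 -m creep '[[[0,0,0],[0,0,7.1]],[[0,0,0],[0,0,0]],[[0,0,0],[0,0,0]]]'
python3 - <<'E'
from vis import *
need([.3916,.3492,.17],135)
E
```

```text
[189, 188, 189, 190, 189, 188, 177, 130, 100, 101, 99, 100, 101, 100, 101, 102, 99, 98, 96, 100] [207, 205, 205, 204, 205, 204, 208, 164, 109, 101, 98, 98, 100, 101, 100, 102, 99, 98, 102, 98, 98, 100, 99, 99, 98, 102, 99, 99, 101, 98, 135, 183, 189, 188, 187, 187, 188]
[  6.3   0.4 177. ]
[  2.3  -5.1 177. ]
[  2.2   6.4 177. ]
t: 48.17
tool_pos: [0.4339, 0.1582, 0.3597]
orientation: [-1.011, -2.974, 0.0]
force: [-0.2, -0.6, -2.4]
opening: 0.0493
t: 48.42
tool_pos: [0.434, 0.1583, 0.3596]
orientation: [-1.179, -2.912, 0.0]
force: [-0.2, -1.4, -2.0]
opening: 0.0492
t 48.42 grip [0.4339 0.1582 0.1923] yaw 135.93 tilt [-4.e-04 -1.e-04 -1.e+00] q6 -32.3
 need shift cm (tool now) [16.33 10.77  2.23]  (tool axes after turn) [16.5  10.5   2.23]  turn deg [-0.02 -0.01  0.93] F [-0.2 -1.4 -2. ] op 0.0492
```

```bash
python3 -m creep '[[[1,0.6,0],[0,0,0.9]],[[2.4,1.6,0],[0,0,0]],[[3,2,0],[0,0,0]],[[3.2,2.1,0],[0,0,0]],[[3.2,2.1,0],[0,0,0]],[[2.4,1.5,0],[0,0,0]],[[1.2,0.6,0],[0,0,0]],[[0,0,1],[0,0,0]],[[0,0,1],[0,0,0]],[[0,0,0],[0,0,0]],[[0,0,0],[0,0,0]]]'
python3 - <<'E'
from vis import *
need([.3916,.3492,.071],135)
for n in("wrist","scene","top"):
    c=read_camera(n); cv2.imwrite(f"pics/{n}34.png",c["img"][:,:,::-1])
E
```

```text
t: 49.33
tool_pos: [0.393, 0.3471, 0.338]
orientation: [-1.208, -2.899, 0.005]
force: [-0.3, -0.0, -2.5]
opening: 0.0494
t 49.33 grip [0.3926 0.3467 0.1707] yaw 134.77 tilt [-0.0023 -0.0022 -1.    ] q6 -8.9
 need shift cm (tool now) [0.25 0.08 9.97]  (tool axes after turn) [0.25 0.05 9.97]  turn deg [-0.18 -0.   -0.23] F [-0.3 -0.  -2.5] op 0.0494
```

View pics/wrist34.png

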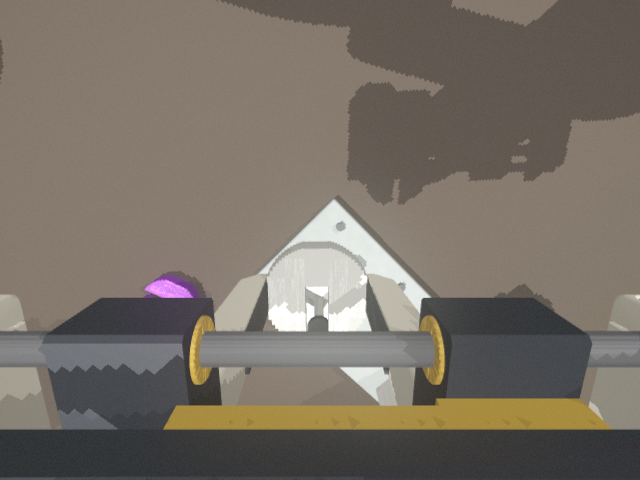

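View pics/scene34.png

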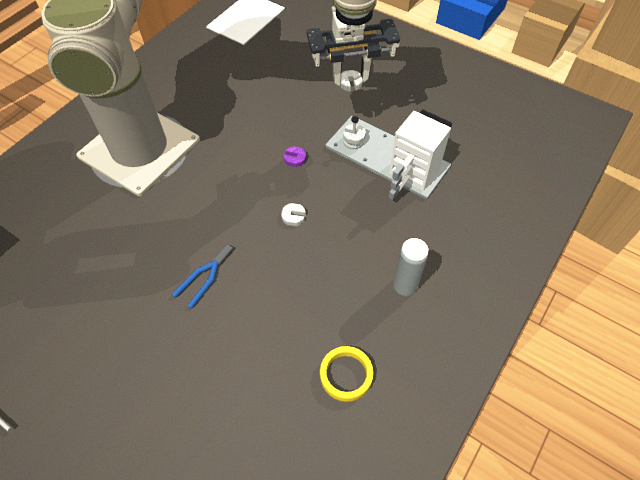

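```bash
python3 -m creep '[[[0,0.08,1],[0,0,-0.2]],[[0,0,2],[0,0,0]],[[0,0,2],[0,0,0]],[[0,0,2],[0,0,0]],[[0,0,1.5],[0,0,0]],[[0,0,0.9],[0,0,0]],[[0,0,0.4],[0,0,0]],[[0,0,0],[0,0,0]],[[0,0,0],[0,0,0]],[[0,0,0],[0,0,0]]]'
python3 - <<'E'
from vis import *
need([.434,.3068,.071],135)
for n in("wrist","scene"):
    c=read_camera(n); im=c["img"][:,:,::-1]; cv2.imwrite(f"pics/{n}35.png",im if n=="wrist" else cv2.resize(im[60:190,290:450],None,fx=4.8,fy=4.8,interpolation=cv2.INTER_CUBIC))
E
```

```text
t: 50.32
tool_pos: [0.3941, 0.3495, 0.2429]
orientation: [1.202, 2.901, 0.003]
force: [0.1, -0.6, -2.1]
opening: 0.0496
t 50.32 grip [0.3944 0.3497 0.0756] yaw 135.0 tilt [ 0.0017  0.0012 -1.    ] q6 -9.0
 need shift cm (tool now) [-5.84 -0.2   0.46]  (tool axes after turn) [-5.84 -0.2   0.46]  turn deg [ 0.12  0.02 -0.  ] F [ 0.1 -0.6 -2.1] op 0.0496
```

View pics/wrist35.png

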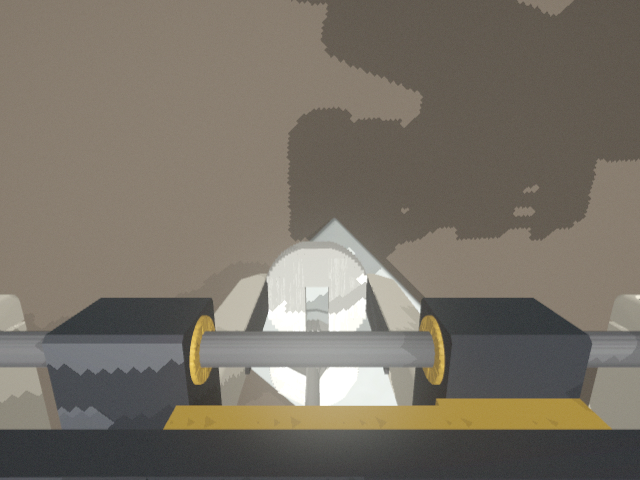

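View pics/scene35.png

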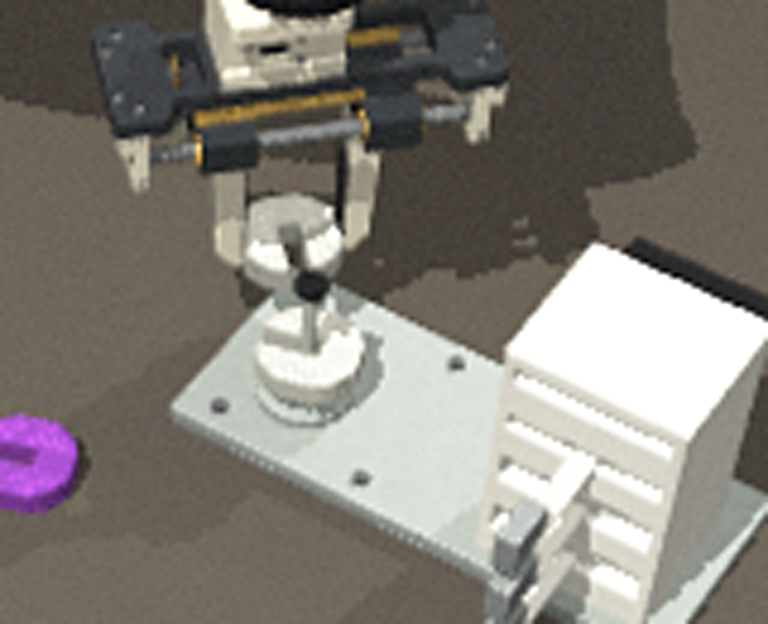

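```bash
python3 -m creep '[[[-0.3,-0.17,0.25],[0,0,0]],[[-0.5,0,0],[0,0,0]],[[-0.5,0,0],[0,0,0]],[[0,0,0],[0,0,0]],[[0,0,0],[0,0,0]],[[0,0,0],[0,0,0]]]'
python3 - <<'E'
from vis import *
need([.434,.3068,.071],135)
c=read_camera("wrist"); im=c["img"][:,:,::-1]; cv2.imwrite(f"pics/wrist36.png",cv2.resize(im[200:440,220:420],None,fx=2.5,fy=2.5))
E
```

```text
t: 50.92
tool_pos: [0.4017, 0.3387, 0.2392]
orientation: [-1.203, -2.902, -0.0]
force: [1.0, 0.3, -1.9]
opening: 0.0492
t 50.92 grip [0.4017 0.3387 0.0719] yaw 134.97 tilt [-0.e+00  1.e-04 -1.e+00] q6 -10.4
 need shift cm (tool now) [-4.54  0.03  0.09]  (tool axes after turn) [-4.54  0.03  0.09]  turn deg [ 0.   -0.   -0.03] F [ 1.   0.3 -1.9] op 0.0492
```

View pics/wrist36.png

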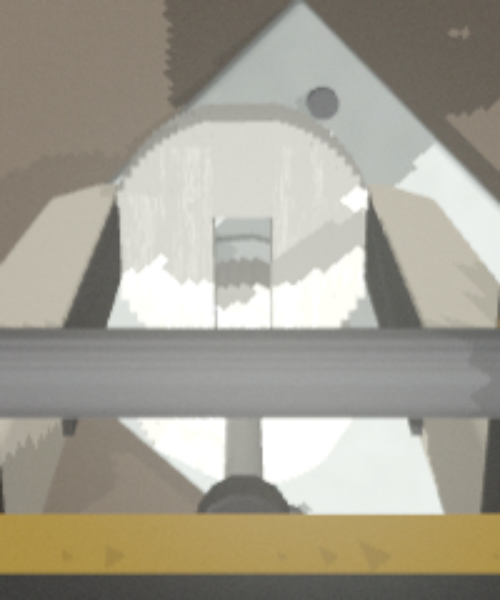

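The rod (crop col 244) lines up with the slot (243). Sliding on.

```bash
python3 -m creep '[[[-0.5,0,0],[0,0,0]],[[-0.5,0,0],[0,0,0]],[[-0.5,0,0],[0,0,0]],[[-0.5,0,0],[0,0,0]],[[-0.5,0,0],[0,0,0]],[[0,0,0],[0,0,0]],[[0,0,0],[0,0,0]]]'; python3 -m creep '[[[-0.5,0,0],[0,0,0]],[[-0.5,0,0],[0,0,0]],[[-0.5,0,0],[0,0,0]],[[-0.4,0,0],[0,0,0]],[[-0.1,0,0],[0,0,0]],[[0,0,0],[0,0,0]],[[0,0,0],[0,0,0]]]'
python3 - <<'E'
from vis import *
need([.434,.3068,.067],135)
for n in("wrist","scene"):
    c=read_camera(n); im=c["img"][:,:,::-1]; cv2.imwrite(f"pics/{n}37.png",im if n=="wrist" else cv2.resize(im[60:190,290:450],None,fx=4.8,fy=4.8,interpolation=cv2.INTER_CUBIC))
E
```

```text
t: 51.55
tool_pos: [0.4195, 0.3208, 0.2391]
orientation: [-1.203, -2.902, 0.0]
force: [0.2, 0.3, -2.5]
opening: 0.0493
t: 52.13
tool_pos: [0.4334, 0.3069, 0.2391]
orientation: [-1.203, -2.902, 0.0]
force: [0.6, -0.1, -2.3]
opening: 0.0496
t 52.13 grip [0.4334 0.3069 0.0718] yaw 134.98 tilt [-2.e-04  1.e-04 -1.e+00] q6 -15.2
 need shift cm (tool now) [-0.05  0.04  0.48]  (tool axes after turn) [-0.05  0.04  0.48]  turn deg [-0.01 -0.01 -0.02] F [ 0.6 -0.1 -2.3] op 0.0496
```

View pics/wrist37.png

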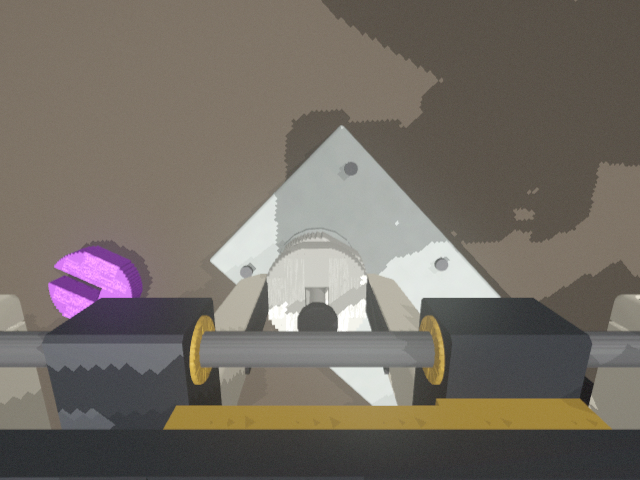

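View pics/scene37.png

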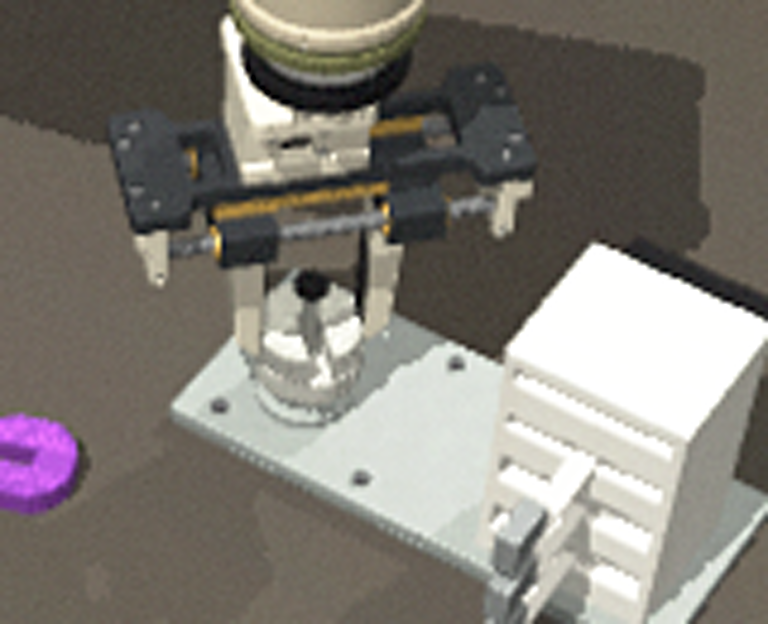

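On the rod. Lowering to contact, then release and rise.

```bash
python3 -m creep '[[[0,0,0.15],[0,0,0]],[[0,0,0.15],[0,0,0]],[[0,0,0],[0,0,0]],[[0,0,0],[0,0,0]]]'; python3 -m creep '[[[0,0,0.1],[0,0,0]],[[0,0,0.1],[0,0,0]],[[0,0,0],[0,0,0]]]'
```

```text
t: 52.57
tool_pos: [0.4332, 0.307, 0.2359]
orientation: [-1.202, -2.902, 0.001]
force: [0.6, -0.4, -3.0]
opening: 0.0496
t: 52.82
tool_pos: [0.4335, 0.3071, 0.235]
orientation: [1.202, 2.902, 0.0]
force: [-4.5, -2.4, 6.7]
opening: 0.0497
```

```bash
python3 -m creep '[[[0,0,-0.05],[0,0,0]],[[0,0,0],[0,0,0]],[[0,0,0],[0,0,0]],[[0,0,0],[0,0,0]],[[0,0,0],[0,0,0]],[[0,0,0],[0,0,0]]]' 72;python3 -m creep '[[[0,0,-0.5],[0,0,0]],[[0,0,-1.5],[0,0,0]],[[0,0,-2.5],[0,0,0]],[[0,0,-3],[0,0,0]],[[0,0,-3],[0,0,0]],[[0,0,-2.5],[0,0,0]],[[0,0,0],[0,0,0]],[[0,0,0],[0,0,0]]]'
python3 - <<'E'
from vis import *
need([.437,.0485,.12],25.5)
for n in("wrist","scene"):
    c=read_camera(n); im=c["img"][:,:,::-1]; cv2.imwrite(f"pics/{n}38.png",im if n=="wrist" else cv2.resize(im[60:190,290:450],None,fx=4.8,fy=4.8,interpolation=cv2.INTER_CUBIC))
E
```

```text
t: 53.32
tool_pos: [0.4334, 0.307, 0.2346]
orientation: [1.202, 2.902, 0.0]
force: [-0.3, 0.2, 0.2]
opening: 0.0668
t: 53.98
tool_pos: [0.4339, 0.3073, 0.3671]
orientation: [1.201, 2.9, 0.006]
force: [-0.2, -0.1, 0.5]
opening: 0.067
t 53.98 grip [0.4346 0.3077 0.1998] yaw 135.0 tilt [ 0.0039  0.0023 -1.    ] q6 -15.2
 need shift cm (tool now) [-18.51 -18.12   7.92]  (tool axes after turn) [-10.86  23.49   7.98]  turn deg [  0.23  -0.19 109.5 ] F [-0.2 -0.1  0.5] op 0.067
```

View pics/scene38.png

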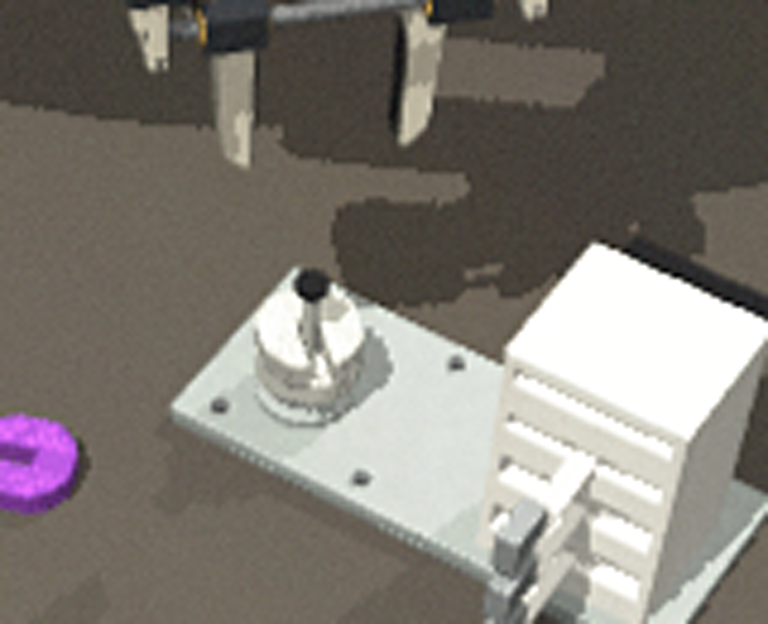

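Two weights are stacked. Last comes weight C, the remaining white one.

```bash
python3 -m creep '[[[-1.2,-1.2,0],[0,0,0]],[[-2.4,-2.4,0],[0,0,0]],[[-2.8,-2.8,0],[0,0,0]],[[-2.8,-2.8,0],[0,0,0]],[[-2.8,-2.8,0],[0,0,0]],[[-2.8,-2.8,0],[0,0,0]],[[-2.4,-2.2,0],[0,0,0]],[[-1.2,-1.1,0],[0,0,0]],[[0,0,0],[0,0,7]],[[0,0,0],[0,0,7]],[[0,0,0],[0,0,7]],[[0,0,0],[0,0,7]]]';python3 -m creep '[[[0,0,1],[0,0,7]],[[0,0,1],[0,0,7]],[[0,0,1],[0,0,7]],[[0,0,1],[0,0,7]],[[0,0,1],[0,0,7]],[[0,0,1],[0,0,7]],[[0,0,1],[0,0,7]],[[0,0,0.6],[0,0,7]],[[0,0,0],[0,0,7]],[[0,0,0],[0,0,7]],[[0,0,0],[0,0,7]],[[0,0,0],[0,0,4.3]]]'; python3 -m creep '[[[0,0,0],[0,0,0]],[[0,0,0],[0,0,0]],[[0,0,0],[0,0,0]]]'
python3 - <<'E' 2>/dev/null
from vis import *
c=read_camera("wrist"); cv2.imwrite(f"pics/wrist39.png",c["img"][:,:,::-1])
need([.437,.0485,.0225],25.7)
E
```

```text
t: 55.08
tool_pos: [0.4349, 0.0486, 0.3626]
orientation: [-1.876, -2.517, 0.003]
force: [1.0, -0.5, -0.3]
opening: 0.0668
t: 56.08
tool_pos: [0.4345, 0.0489, 0.2866]
orientation: [-3.064, -0.688, 0.006]
force: [0.3, -0.3, -0.7]
opening: 0.067
t: 56.33
tool_pos: [0.435, 0.0489, 0.2877]
orientation: [-3.062, -0.703, 0.003]
force: [-0.4, -0.1, 0.3]
opening: 0.0668
t 56.38 grip [0.435  0.0489 0.1207] yaw 25.83 tilt [-0.0013  0.     -1.    ] q6 63.9
 need shift cm (tool now) [0.16 0.12 9.82]  (tool axes after turn) [0.15 0.11 9.82]  turn deg [-0.03  0.07  0.13] F [-0.2  0.1 -0.5] op 0.067
```

View pics/wrist39.png

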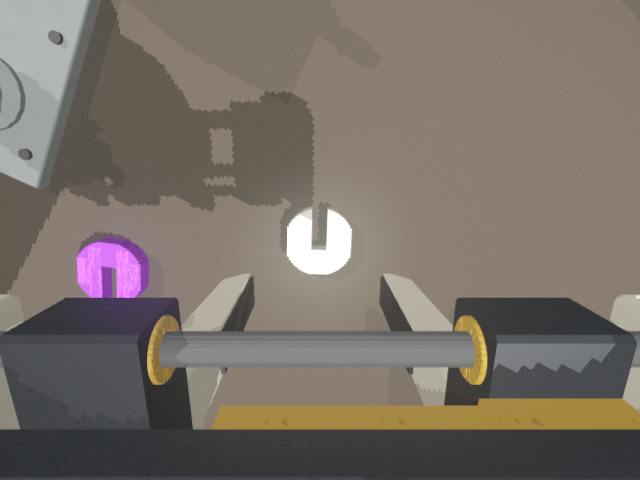

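```bash
python3 - <<'E' 2>/dev/null
from vis import *
c=read_camera("wrist")
C,d=weight(c,(319,241),42,name="C")
T=read_camera("top"); print(tri(c,proj(c,[C[0]/1000,C[1]/1000,.014]),T,proj(T,[.4374,.0475,.014])))
need([C[0]/1000,C[1]/1000,.0225],d)
E
```

```text
C thr 196.0 C [436.8  49.2] rad 27.5 slotdir 24.5 centroid dir 23.9 slot line off -0.1 slot px extent [-5.5 24.8]
(array([0.43697504, 0.0483303 , 0.01278814]), np.float64(0.001798656537844459))
t 56.48 grip [0.4352 0.0489 0.121 ] yaw 25.78 tilt [-6.e-04  0.e+00 -1.e+00] q6 63.9
 need shift cm (tool now) [0.15 0.04 9.85]  (tool axes after turn) [0.15 0.03 9.85]  turn deg [-0.01  0.03  1.31] F [-0.3 -0.   0.7] op 0.0671
```

```bash
python3 -m creep '[[[0.1,0,2],[0,0,1.1]],[[0,0,2],[0,0,0]],[[0,0,2],[0,0,0]],[[0,0,2],[0,0,0]],[[0,0,1.3],[0,0,0]],[[0,0,0.5],[0,0,0]],[[0,0,0],[0,0,0]]]'; python3 -m creep '[[[0,0,0],[0,0,0]],[[0,0,0],[0,0,0]],[[0,0,0],[0,0,0]],[[0,0,0],[0,0,0]],[[0,0,0],[0,0,0]],[[0,0,0],[0,0,0]],[[0,0,0],[0,0,0]]]' 30 40
python3 - <<'E'
from vis import *
need([.4368,.0488,.0225],24.6)
c=read_camera("wrist"); cv2.imwrite("pics/wrist40.png",c["img"][:,:,::-1])
E
```

```text
t: 57.07
tool_pos: [0.4356, 0.0493, 0.1893]
orientation: [-3.069, -0.67, 0.004]
force: [0.5, 0.6, -0.7]
opening: 0.0668
t: 57.65
tool_pos: [0.4371, 0.0493, 0.1919]
orientation: [3.069, 0.669, 0.003]
force: [-1.2, -0.0, 6.8]
opening: 0.0494
t 57.65 grip [0.4375 0.0493 0.0246] yaw 24.6 tilt [ 2.2e-03 -1.0e-04 -1.0e+00] q6 65.1
 need shift cm (tool now) [-0.05  0.03  0.21]  (tool axes after turn) [-0.05  0.03  0.21]  turn deg [ 0.06 -0.11  0.  ] F [-1.2 -0.   6.8] op 0.0494
```

View pics/wrist40.png

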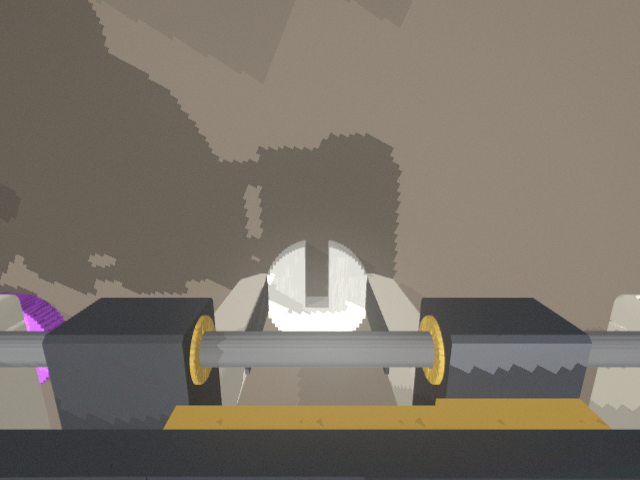

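```bash
python3 -m creep '[[[0,0,-0.5],[0,0,0]],[[0,0,-1.5],[0,0,0]],[[0,0,-3],[0,0,0]],[[0,0,-3],[0,0,0]],[[0,0,-3],[0,0,-7.14]],[[0,0,-2.5],[0,0,-7.14]],[[0,0,-1],[0,0,-7.14]],[[0,0,0],[0,0,-7.14]],[[0,0,0],[0,0,-7.14]],[[0,0,0],[0,0,-7.14]],[[0,0,0],[0,0,-7.14]],[[0,0,0],[0,0,-0.4]]]'
python3 -m creep '[[[0,0,0],[0,0,0]],[[0,0,0],[0,0,0]]]'
python3 - <<'E'
from vis import *
need([.4185,.249,.17],75)
E
```

```text
t: 58.7
tool_pos: [0.4361, 0.0494, 0.3356]
orientation: [-2.486, -1.92, 0.001]
force: [0.2, -0.2, -1.9]
opening: 0.0494
t: 58.87
tool_pos: [0.4362, 0.0493, 0.3356]
orientation: [-2.496, -1.907, 0.0]
force: [-0.3, -0.4, -1.4]
opening: 0.0494
t 58.87 grip [0.4362 0.0493 0.1683] yaw 74.74 tilt [-4.e-04  0.e+00 -1.e+00] q6 15.0
 need shift cm (tool now) [18.8  -6.96 -0.17]  (tool axes after turn) [18.83 -6.88 -0.17]  turn deg [-0.02  0.   -0.26] F [-0.3 -0.4 -1.4] op 0.0494
```

```bash
python3 -m creep '[[[1.2,-0.5,0],[0,0,-0.3]],[[2.8,-1,0],[0,0,0]],[[3.4,-1.2,0],[0,0,0]],[[3.4,-1.3,0],[0,0,0]],[[3.4,-1.3,0],[0,0,0]],[[2.8,-1,0],[0,0,0]],[[1.8,-0.6,0],[0,0,0]],[[0,0,0],[0,0,0]],[[0,0,0],[0,0,0]],[[0,0,0],[0,0,0]]]'
python3 - <<'E'
from vis import *
need([.434,.3068,.085],75)
c=read_camera("wrist"); cv2.imwrite("pics/wrist41.png",c["img"][:,:,::-1])
P=head(c,(318,165),30,100)
E
```

```text
t: 59.7
tool_pos: [0.4174, 0.2482, 0.3354]
orientation: [2.489, 1.917, -0.001]
force: [-1.0, -0.3, -2.5]
opening: 0.0498
t 59.7 grip [0.4174 0.2481 0.1681] yaw 75.21 tilt [-4.e-04 -7.e-04 -1.e+00] q6 39.5
 need shift cm (tool now) [6.09 0.11 8.31]  (tool axes after turn) [6.09 0.08 8.31]  turn deg [-0.01  0.04  0.21] F [-1.  -0.3 -2.5] op 0.0498
head px [318.8 167.7] [306 155  26  27 552] world [0.4331 0.3069 0.09  ] tool xy mm [61.2 -0. ]
```

View pics/wrist41.png

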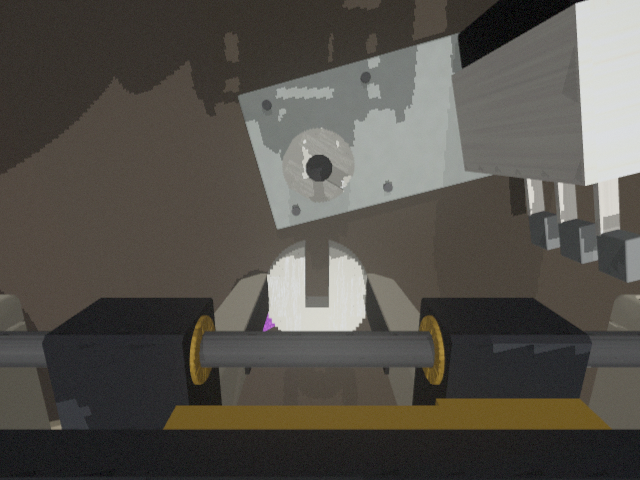

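```bash
python3 -m creep '[[[0,0.07,1],[0,0,0.2]],[[0,0,2],[0,0,0]],[[0,0,2],[0,0,0]],[[0,0,1.8],[0,0,0]],[[0,0,1],[0,0,0]],[[0,0,0.4],[0,0,0]],[[1,0,0],[0,0,0]],[[0,0,0],[0,0,0]],[[0,0,0],[0,0,0]],[[0,0,0],[0,0,0]]]'
python3 - <<'E'
from vis import *
need([.434,.3068,.085],75)
c=read_camera("wrist"); cv2.imwrite("pics/wrist42.png",c["img"][:,:,::-1])
P=head(c,(317,203),40,70)
E
```

```text
t: 60.58
tool_pos: [0.4213, 0.2586, 0.2549]
orientation: [2.49, 1.914, 0.003]
force: [0.9, -0.6, -1.9]
opening: 0.0494
t 60.58 grip [0.4216 0.2588 0.0876] yaw 75.1 tilt [ 1.9e-03  8.0e-04 -1.0e+00] q6 40.5
 need shift cm (tool now) [ 4.98 -0.01  0.26]  (tool axes after turn) [ 4.98 -0.02  0.26]  turn deg [ 0.09 -0.07  0.1 ] F [ 0.9 -0.6 -1.9] op 0.0494Traceback (most recent call last):
  File "<stdin>", line 4, in <module>
  File "vis.py", line 68, in head
    n,l,s,ce=cv2.connectedComponentsWithStats(m); i=1+np.argmax(s[1:,4]); P=plane(c,ce[i],z); s_,p,Rm=tp()
                                                      ~~~~~~~~~^^^^^^^^^
    return _wrapfunc(a, 'argmax', axis=axis, out=out, **kwds)
    return bound(*args, **kwds)
ValueError: attempt to get argmax of an empty sequence
```

View pics/wrist42.png

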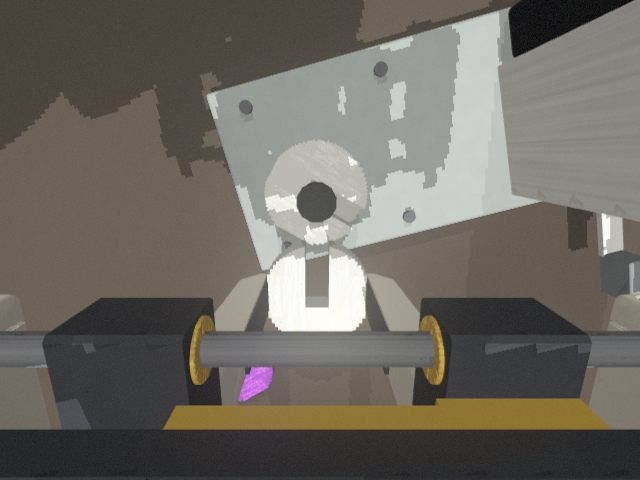

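Aligned: head at col 317, slot at 316.5. Sliding on.

```bash
python3 -m creep '[[[0.5,0,0],[0,0,0]],[[0.5,0,0],[0,0,0]],[[0.5,0,0],[0,0,0]],[[0.5,0,0],[0,0,0]],[[0,0,0],[0,0,0]],[[0,0,0],[0,0,0]]]'
python3 - <<'E'
from vis import *
need([.434,.3068,.085],75)
c=read_camera("wrist"); cv2.imwrite("pics/wrist43.png",c["img"][:,:,::-1])
E
```

```text
t: 61.13
tool_pos: [0.4259, 0.2779, 0.2536]
orientation: [-2.49, -1.915, 0.0]
force: [-0.1, -0.9, -2.0]
opening: 0.0491
t 61.13 grip [0.4258 0.2779 0.0863] yaw 75.12 tilt [-2.e-04 -1.e-04 -1.e+00] q6 42.2
 need shift cm (tool now) [3.   0.04 0.13]  (tool axes after turn) [3.   0.04 0.13]  turn deg [-0.01  0.01  0.12] F [-0.1 -0.9 -2. ] op 0.0491
```

View pics/wrist43.png

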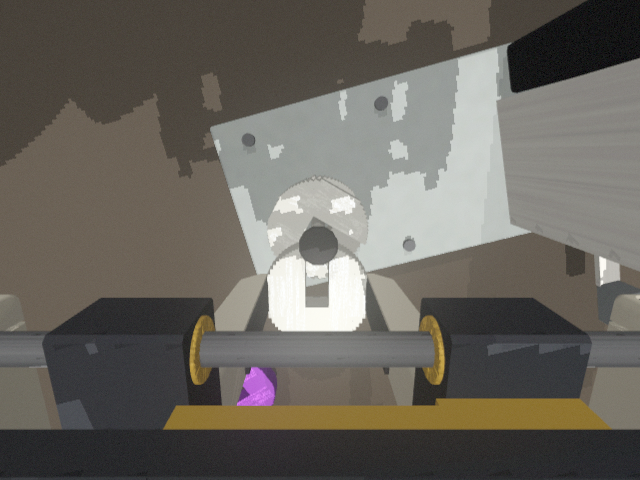

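```bash
python3 -m creep '[[[0.3,0.05,0],[0,0,0]],[[0.5,0,0],[0,0,0]],[[0.5,0,0],[0,0,0]],[[0.5,0,0],[0,0,0]],[[0.5,0,0],[0,0,0]],[[0.5,0,0],[0,0,0]],[[0.2,0,0],[0,0,0]],[[0,0,0],[0,0,0]],[[0,0,0],[0,0,0]]]'
python3 - <<'E'
from vis import *
need([.434,.3068,.082],75)
for n in("wrist","scene"):
    c=read_camera(n); im=c["img"][:,:,::-1]; cv2.imwrite(f"pics/{n}44.png",im if n=="wrist" else cv2.resize(im[60:190,290:450],None,fx=4.8,fy=4.8,interpolation=cv2.INTER_CUBIC))
E
```

```text
t: 61.93
tool_pos: [0.434, 0.3065, 0.2535]
orientation: [2.491, 1.915, -0.001]
force: [-0.5, 0.1, -2.2]
opening: 0.0496
t 61.93 grip [0.434  0.3064 0.0862] yaw 75.1 tilt [-2.e-04 -2.e-04 -1.e+00] q6 44.6
 need shift cm (tool now) [ 0.03 -0.01  0.42]  (tool axes after turn) [ 0.03 -0.01  0.42]  turn deg [-0.01  0.02  0.1 ] F [-0.5  0.1 -2.2] op 0.0496
```

View pics/wrist44.png

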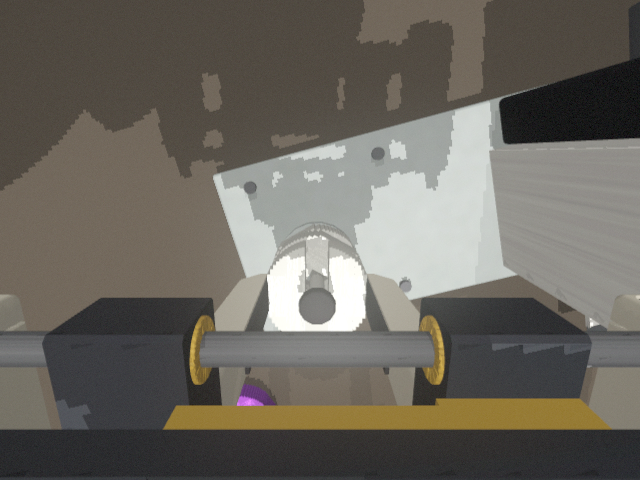

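View pics/scene44.png

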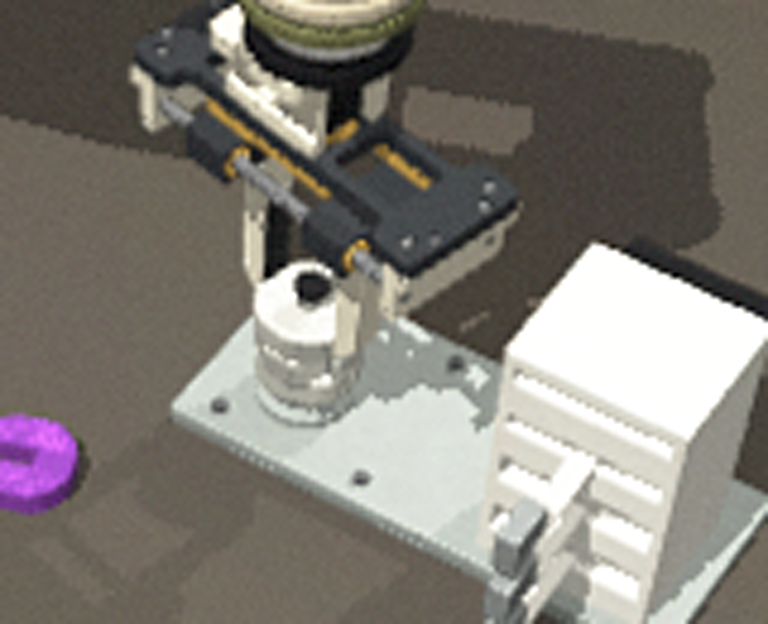

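```bash
python3 -m creep '[[[0,0,0.15],[0,0,0]],[[0,0,0.15],[0,0,0]],[[0,0,0],[0,0,0]],[[0,0,0],[0,0,0]]]'; python3 -m creep '[[[0,0,0.1],[0,0,0]],[[0,0,0],[0,0,0]],[[0,0,0],[0,0,0]]]'
```

```text
t: 62.37
tool_pos: [0.434, 0.3062, 0.2504]
orientation: [-2.491, -1.914, 0.001]
force: [0.1, -0.3, -2.5]
opening: 0.0498
t: 62.62
tool_pos: [0.4342, 0.3064, 0.2499]
orientation: [2.491, 1.914, 0.001]
force: [-0.2, 0.4, -0.1]
opening: 0.0496
```

```bash
python3 -m creep '[[[0,0,0.08],[0,0,0]],[[0,0,0],[0,0,0]],[[0,0,0],[0,0,0]]]'; python3 -m creep '[[[0,0,0],[0,0,0]],[[0,0,0],[0,0,0]],[[0,0,0],[0,0,0]],[[0,0,0],[0,0,0]],[[0,0,0],[0,0,0]],[[0,0,0],[0,0,0]]]' 72;python3 -m creep '[[[0,0,-0.5],[0,0,0]],[[0,0,-1.5],[0,0,0]],[[0,0,-2.5],[0,0,0]],[[0,0,-3],[0,0,0]],[[0,0,-3],[0,0,0]],[[-3,0,-2],[0,0,0]],[[-3,0,0],[0,0,0]],[[0,0,0],[0,0,0]],[[0,0,0],[0,0,0]],[[0,0,0],[0,0,0]]]'
python3 - <<'E'
from vis import *
need([.434,.3068,.2],75)
for n in("wrist","scene"):
    c=read_camera(n); im=c["img"][:,:,::-1]; cv2.imwrite(f"pics/{n}45.png",im if n=="wrist" else cv2.resize(im[60:210,290:460],None,fx=4.0,fy=4.0,interpolation=cv2.INTER_CUBIC))
E
```

```text
t: 62.87
tool_pos: [0.4343, 0.3065, 0.2499]
orientation: [2.491, 1.914, 0.001]
force: [-3.3, -2.8, 7.9]
opening: 0.0493
t: 63.37
tool_pos: [0.4341, 0.3064, 0.2487]
orientation: [-2.491, -1.914, 0.0]
force: [0.8, 0.9, 0.3]
opening: 0.0668
t: 64.2
tool_pos: [0.4187, 0.2485, 0.3741]
orientation: [-2.491, -1.913, -0.001]
force: [0.6, -0.0, 0.0]
opening: 0.0669
t 64.2 grip [0.4188 0.2486 0.2068] yaw 75.04 tilt [ 4.e-04  6.e-04 -1.e+00] q6 39.6
 need shift cm (tool now) [ 6.03 -0.03  0.68]  (tool axes after turn) [ 6.03 -0.03  0.68]  turn deg [ 0.02 -0.04  0.04] F [ 0.6 -0.   0. ] op 0.0669
```

View pics/wrist45.png

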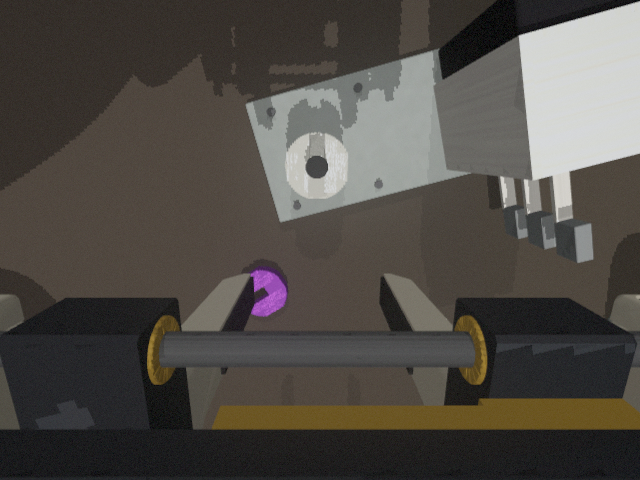

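View pics/scene45.png

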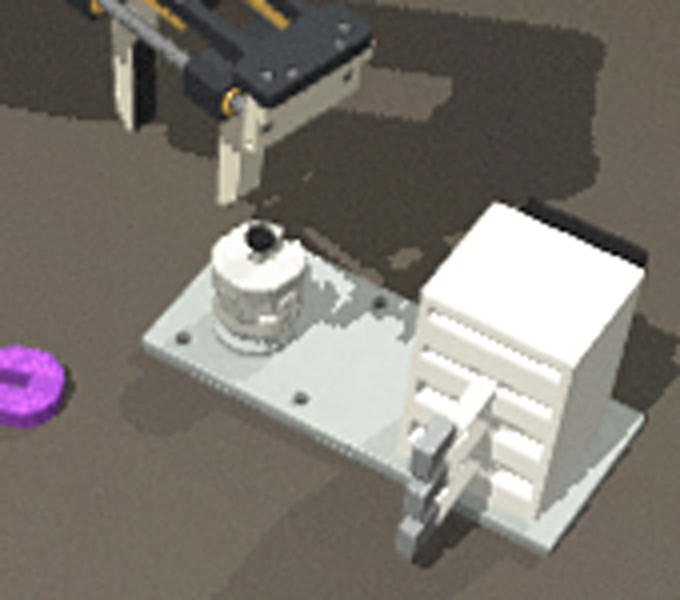

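The third weight is on, mouth at 75° (pointing up in the image). Now a check that the carriers are still home: enlarging the fins.

Run:
```python
from vis import *
c=read_camera("wrist"); np.savez("c45.npz",**c); im=c["img"][:,:,::-1]; cv2.imwrite("pics/w45z.png",cv2.resize(im[160:280,480:610],None,fx=5,fy=5,interpolation=cv2.INTER_NEAREST))
```

View pics/w45z.png

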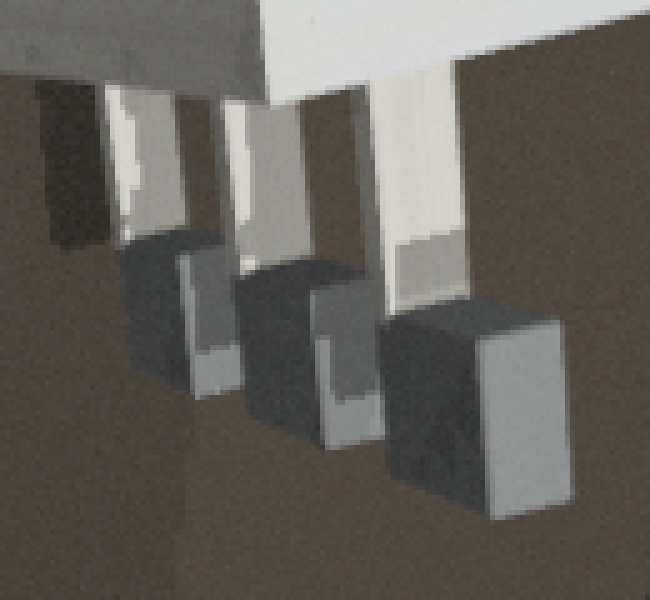

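Run:
```python
from vis import *
c=dict(np.load("c45.npz"))
for r,f,z in [((197,397),(180,250),.052),((327,448),(312,290),.088),((492,518),(478,337),.124)]:
    for q in (r,f): print(z,np.round(plane(c,(480+q[0]/5-.5,160+q[1]/5-.5),z),4),end=' ')
    print()
# block front top corner (left near) z=.15
print(plane(c,(480+267/5,160+104/5),.15))
T=read_camera("top"); cv2.imwrite("pics/top46.png",T["img"][:,:,::-1])
```

```text
0.052 [0.5963 0.1949 0.052 ] 0.052 [0.5963 0.2233 0.052 ] 
0.088 [0.5967 0.1954 0.088 ] 0.088 [0.5968 0.2226 0.088 ] 
0.124 [0.5967 0.1953 0.124 ] 0.124 [0.5966 0.2228 0.124 ] 
[0.55623338 0.26839137 0.15      ]
```

View pics/top46.png

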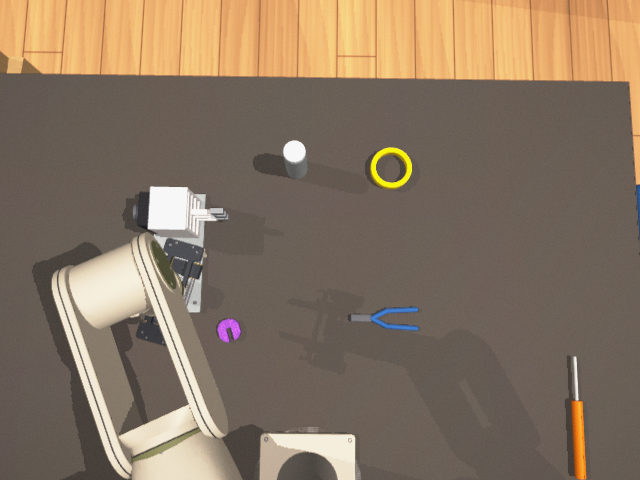

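The three fins agree to 0.5 mm and stand about 59 mm ahead of the block face, where a disc hard against the back wall should put them (60 mm). Nothing is touching the robot, so I'm handing in.

```bash
python3 -c "
from plant import *
print(close_job())"
```

```text
the job is handed in; nothing more can be done
None
```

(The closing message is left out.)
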